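# Log the salvaged capacitors at the code reader

## Robot

A 6-joint arm with a two-finger parallel gripper is mounted at the origin on the work surface. World frame = base frame: x ahead of the robot, y to its left, z up, the work surface at z = 0. Lengths are in mm, angles in rad, forces in N, time in s.
With the tool pointing down it reaches from about 275 to 725 mm from the base axis. Payload 5.6 kg.
Tool frame: the origin (TCP) lies at the very end of the fingers, on their centre line; the grasp point (between the pads) lies 19 mm behind it; z points along the fingers, y is the direction in which the jaws open and shut (so a half turn about z gives the same grasp; the last joint's range is limited). The gripper opens to 85 mm and grips with 20 to 120 N. Pads are 22 mm wide; open, the fingers measure 114 mm over their backs; the gripper's body (76 mm by 85 mm) begins 54 mm behind the grasp point. The pads swing forward as they close: fully open they stand 13 mm farther back than shut.
Start: joints at [1.529, 0.255, 0.108, 0, -1.424, -0.285], TCP at [176.53, 520.893, 231.283] pointing down, gripper open.
Joint ranges: [-2.95, 2.95], [-1.21, 1.97], [-1.09, 1.5], [-2.87, 1.71], [-2.94, -0.07], [-3.05, 3.05]. Speed limits (rad/s): [2.57, 2.57, 3.14, 3.14, 3.14, 3.14].

## Interface

Orientations are given as a unit quaternion [x, y, z, w].
In Python, from plant import bot gives the robot as it stands. The module is installed in compiled form; this text tells all that it offers.
- The arm moves only by the tool apply_moves, never from a script. Its argument "deltas" is a list of rows, each an object with "dr": the turn, a rotation vector about the tool's x, y, z in rad, a list of three; "linear": the shift along the tool's x, y, z in m, a list of three; "gripper": the opening, from 0 (shut) to 1 (fully open). In form: [{"dr": [rx, ry, rz], "linear": [tx, ty, tz], "gripper": gripper}, ...]. A call has exactly 10 rows; each row shifts and turns the pose as measured when the row begins, along the tool's axes as they then stand; what a row does not reach is not made up. A row lasts 1/8 s, in which the tool goes at most 62.5 mm and 10.7 degrees, less where a joint would pass 70% of its speed; a pose out of reach is approached as far as the arm can. A call is refused whole if a number of a shift passes 0.0625 or a number of a turn 0.188, either way. A call with a gripper value outside its range is refused whole. The fingers move at their own pace and stop on an object; "newtons" is the grip in N (left out, the last holds). Time passes only in rows, so rows that do not move let the fingers close, or fill a call up. It gives the time, the measured TCP pose, the force and the opening at its end, in the units of the state.
- bot.get_obs(): the state, without advancing time (a new reading comes with each control period).
- bot.snapshot(name): name is "scene" or "top" or "wrist"; returns a dict with "frame" (420x560x3 uint8, red, green, blue), "z_map" (420x560 float32, mm along the optical axis (not along the pixel's ray), 0 where there is no reading), "fx", "fy", "cx", "cy" (pixels), "extrinsics" (4x4, takes a point from camera to world coordinates); the wrist camera has in their place "T_tool_cam" (4x4, takes a point from camera to tool coordinates, whose origin is the TCP and whose axes are the flange's). Camera axes: x right, y down, z forward; pixel columns grow to the right and rows downward; lengths in mm; the calibration is good to about 2 mm. The wrist camera is an equidistant fisheye: a pixel r from the principal point sees the ray r / f radians off the axis. A picture is of the moment at which its call begins: read the wrist's pose just before it.
- bot.hand_in(): hands the job in, once; it reports no verdict.
The state is a dict: "time_s": time; "q": joint angles; "joint_vel": joint speeds; "joint_torque": joint torques, N m; "eef_pos": TCP position; "orientation": TCP orientation; "force": force on the tool from outside, world axes, zero at the start; "wrist_torque": the same for the moment, N m; "gripper_width": finger opening in mm.
Only numpy, scipy, OpenCV 4.12 (cv2) and the standard library are available. Lean on these libraries where they do the work, as an engineer would, in place of code of your own. Each camera call takes 0.05 s, during which the arm holds its last target.

## Task

The two or three capacitors on the pink foam have to be logged: run the reader back to its home stop (the ring1 end of its rail), stand each capacitor in the middle of a ring of its own on the station with its bar-code label squarely facing the rail the reader runs on, then slide the reader by its handle all the way along to the far stop so that it reads the whole row. Afterwards stand the capacitors upright in the grey tray and park the reader at its home stop again, and leave the solder spool, heatsink, pliers and green screwdriver where they lie; if a capacitor gets knocked aside before it has been read, set it right.

Things in the scene. Friction and masses are not known exactly. Their poses are not given: they have to be found in the camera images.
- station: Code-reading station, fixed: dark steel base plate 235 mm (its x) by 380 mm (its y), 8 mm thick, with a guide rail along its far (+x) edge. Origin: underside of the plate, midway in y, 125 mm from its near edge; the rings are at x = -45 mm, the rail at x = +75 mm. +y runs along the rail. A 34 mm tall stop block at each end of the rail.
- ring1 (a point): White ring (61 mm across) engraved on the station plate, right-hand place of the row; this point is its centre on the plate's top face, 8 mm above the bench. The three rings are 85 mm apart along the station's y and 120 mm from the rail's centre line.
- ring2 (a point): Centre of the middle ring, as ring1.
- ring3 (a point): Centre of the left-hand ring (+y end), as ring1.
- reader (a joint): Position (m) of the code-reader carriage on its rail: 0 at the home stop (station's -y end, beside ring1), 0.26 at the far stop (+y end, beside ring3). Slides along the station's +y, needs about 2 to 3 N, stays where it is left. The reader, a black box 46 mm wide, looks at the rings (station -x); its top is 100 mm above the bench, its front 40 mm clear of a can on a ring.
- reader_handle (a point): Push handle of the carriage: upright black cylinder 20 mm across, 38 mm tall, on a 12 mm steel stem, on the rail side of the reader. This point is on its axis, 12 mm below its top, 102 mm above the bench. Pinch it from above with the fingers closing along the station's y: the reader box is about 20 mm in front of the handle's axis.
- tray: Grey open tray, fixed: 270 mm (its x) by 150 mm (its y) outside, walls 4 mm thick and 30 mm tall, floor 4 mm. Origin: centre of its underside. It stands on the left or on the right.
- foam: Pink antistatic foam sheet, fixed, 260 x 170 x 2 mm, on the other side than the tray; the capacitors stand on it at the start. Origin: centre of its underside.
- can1: Film capacitor in a round aluminium can, 54 mm across, 48 mm tall, 0.12 to 0.24 kg; two brass studs stand 9 mm above its black top, along its y. Origin: centre of its underside, z up; its +x points to the middle of its white bar-code label (one side only, 80 degrees wide). A white plug in the top, 16 mm off centre, lies on the label's side. Two or three such cans, all alike.
- can2: Capacitor as can1; may be absent.
- can3: Capacitor as can1; may be absent.
- can1_label (a point): Middle of can1's bar-code label, on the can's side (27 mm from its axis) 24 mm up.
- can2_label (a point): Middle of can2's bar-code label, on the can's side (27 mm from its axis) 24 mm up.
- can3_label (a point): Middle of can3's bar-code label, on the can's side (27 mm from its axis) 24 mm up.
- spool: Spool of solder, 52 mm across, 40 mm tall, standing near a front corner of the station. Not part of the job: leave it where it is.
- heatsink: Finned aluminium heatsink, 50 x 60 x 28 mm, near the other front corner. Not part of the job: leave it where it is.
- pliers: Pliers, red handles, about 125 mm, lying behind the rail. Not part of the job: leave it where it is.
- driver1: Green screwdriver, 170 mm, lying at the left. Not part of the job: leave it where it is.
There are look-alikes about, which are no part of the job. Leave any purple or turquoise look-alike of the can2 alone.

How it is judged:
By the outcome, as a careful person would: the job done as asked, in the order asked, and still so for the second after the job is handed in, with the robot touching nothing.
Of can1, can2, can3 only 2 to 3 are there at a start; the rules pass over those that are not, and their reading is None.
At some moment in a run one of can1, can2, can3 may be knocked a few centimetres aside while the robot is not near it.
It also fails if it takes over 210 s, if anything falls off the work surface, if the arm or the gripper's body presses on something with over 40 N, if the wrist force passes 120 N, or if a joint passes its speed limit or range.

## Working session

There is one attempt and no reset: what is moved stays moved. The work goes in short steps, Python scripts to look and compute and a tool call to move; the robot and the scene stay as the last step left them, time stands still between calls to the robot, and variables do not carry over. Pictures are saved under pics/ and viewed, and the job is handed in when it is done.

Besides the shell and the picture viewer there is one more tool, called after ">>>" as name(argument=value, ...), one argument or row to a line, values as JSON. apply_moves: Moves the arm, as the interface text tells. Its arguments: {"type":"object","properties":{"deltas":{"type":"array"},"newtons":{"type":"number"}},"required":["deltas"]}

```bash
mkdir -p pics
cat > h.py <<'E'
import numpy as np, cv2
from plant import bot
from scipy.spatial.transform import Rotation as R
def save(n,f): cv2.imwrite('pics/'+n+'.png',cv2.cvtColor(f,cv2.COLOR_RGB2BGR))
def ray(s,u,v,z):
    T=s['extrinsics'];d=T[:3,:3]@np.array([(u-s['cx'])/s['fx'],(v-s['cy'])/s['fy'],1]);o=T[:3,3]
    return o+d*(z-o[2])/d[2]
def proj(s,p):
    T=np.linalg.inv(s['extrinsics']);q=T[:3,:3]@np.array(p)+T[:3,3]
    return np.array([s['cx']+s['fx']*q[0]/q[2],s['cy']+s['fy']*q[1]/q[2]])
def cloud(s):
    z=s['z_map'];v,u=np.indices(z.shape)
    P=np.stack([(u-s['cx'])/s['fx']*z,(v-s['cy'])/s['fy']*z,z],-1)
    T=s['extrinsics'];return P@T[:3,:3].T+T[:3,3]
E
python3 - <<'E'
from h import *
o=bot.get_obs();print(o)
for n in ['scene','top','wrist']:
    s=bot.snapshot(n);save(n+'0',s['frame'])
    print(n,s['fx'],s['cx'],s['cy']);print(np.round(s.get('extrinsics',s.get('T_tool_cam')),3))
E
```

```text
{'time_s': 0.0, 'q': array([ 1.52858080e+00,  2.55747466e-01,  1.07006709e-01, -4.72553094e-04,
       -1.42392459e+00, -2.84594321e-01]), 'joint_vel': array([ 0.00094573,  0.00020221,  0.00113014, -0.00103551,  0.0011394 ,
        0.00059382]), 'joint_torque': array([ 1.21925455e-03, -3.86626589e+01,  2.37947130e+01,  5.36512613e+00,
       -5.90885102e-03,  5.56994323e-06]), 'eef_pos': array([176.35148382, 520.42885906, 230.39675829]), 'orientation': array([ 9.86672977e-01, -1.62712965e-01, -1.19010663e-04,  9.55907750e-04]), 'force': array([-0.28146636,  0.03842883,  0.08402252]), 'wrist_torque': array([0.01656104, 0.00318944, 0.04236739]), 'gripper_width': 85.81591504454106}
scene 405.03426760741945 286.2896714320425 216.19189186991292
[[-5.650000e-01  6.440000e-01 -5.160000e-01  1.131280e+03]
 [ 8.250000e-01  4.380000e-01 -3.560000e-01  4.420710e+02]
 [-4.000000e-03 -6.270000e-01 -7.790000e-01  1.000668e+03]
 [ 0.000000e+00  0.000000e+00  0.000000e+00  1.000000e+00]]
top 499.43363179135514 279.7884027799557 209.95810309687326
[[-2.800000e-02 -9.980000e-01  5.300000e-02  4.650810e+02]
 [-1.000000e+00  2.800000e-02 -1.000000e-03  2.977200e+01]
 [-0.000000e+00 -5.300000e-02 -9.990000e-01  1.591931e+03]
 [ 0.000000e+00  0.000000e+00  0.000000e+00  1.000000e+00]]
wrist 325.19226210127806 275.34301706352954 208.08286254967072
[[-1.00000e-03 -9.57000e-01 -2.89000e-01  7.29850e+01]
 [ 1.00000e+00 -1.00000e-03 -0.00000e+00 -1.36200e+00]
 [-0.00000e+00 -2.89000e-01  9.57000e-01 -1.42196e+02]
 [ 0.00000e+00  0.00000e+00  0.00000e+00  1.00000e+00]]
```

View pics/scene0.png

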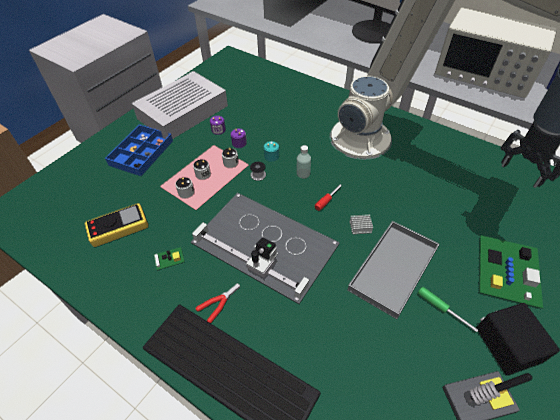

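View pics/top0.png

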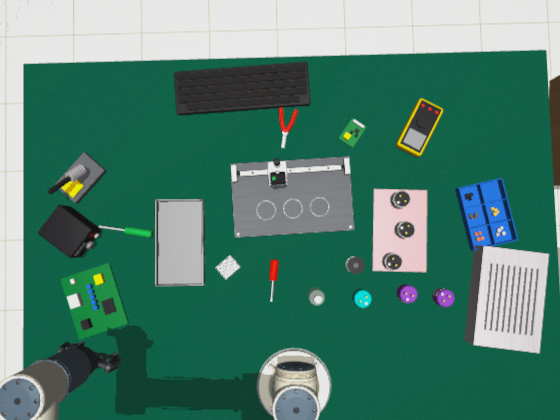

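View pics/wrist0.png

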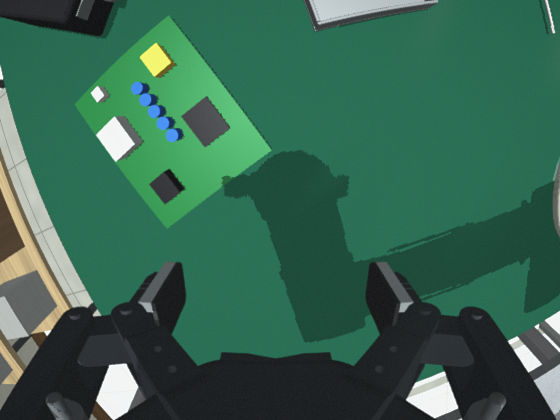

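The scene view shows the station, with the reader mid-rail near pixel (263,255). Three black-topped cans stand on the pink foam: top view (401,199), (405,229) and (393,261). The tray is on the left. Next I'll measure these.

Run:
```python
from h import *
s=bot.snapshot('top');f=s['frame']
save('topz',cv2.resize(f[150:280,215:440],None,fx=3.5,fy=3.5,interpolation=cv2.INTER_CUBIC))
c=bot.snapshot('scene');g=c['frame']
save('scz',cv2.resize(g[110:310,150:350],None,fx=3.5,fy=3.5,interpolation=cv2.INTER_CUBIC)[:600])
P=cloud(s); z=P[...,2]
print('z sd bench',np.median(z[255:280,250:300]),z[255:280,250:300].std())
hsv=cv2.cvtColor(f,cv2.COLOR_RGB2HSV)
# rings
roi=np.zeros(z.shape,bool);roi[190:226,250:335]=1
m=((f.min(-1)>130)&roi).astype(np.uint8)
cs,_=cv2.findContours(m,cv2.RETR_EXTERNAL,cv2.CHAIN_APPROX_NONE)
for k in cs:
    if len(k)>20:
        e=cv2.fitEllipse(k);print('ring',e,ray(s,*e[0],8).round(1))
# station plate by depth/colour: dark gray
m=((np.abs(z-8)<6)&(f.max(-1)<110)&(f.max(-1).astype(int)-f.min(-1)<20)).astype(np.uint8)
# foam
m=((hsv[...,1]>40)&((hsv[...,0]>170)|(hsv[...,0]<8))&(f[...,0]>170)).astype(np.uint8)
n,l,st,ce=cv2.connectedComponentsWithStats(m)
i=1+np.argmax(st[1:,4]);hp=cv2.convexHull(np.argwhere(l==i)[:,::-1].astype(np.int32))
r=cv2.minAreaRect(hp);print('foam',[ray(s,*p,2).round(0)[:2].tolist() for p in cv2.boxPoints(r)])
# tray
roi=np.zeros(z.shape,bool);roi[190:295,145:212]=1
m=((hsv[...,1]<60)&roi).astype(np.uint8)
n,l,st,ce=cv2.connectedComponentsWithStats(m);i=1+np.argmax(st[1:,4])
r=cv2.minAreaRect(np.argwhere(l==i)[:,::-1].astype(np.int32));print('tray',r,ray(s,*r[0],30).round(1),[ray(s,*p,30).round(0)[:2].tolist() for p in cv2.boxPoints(r)])
# cans by depth
for (u,v) in [(401,199),(405,229),(393,261),(355,264)]:
    w=(z[v-14:v+15,u-14:u+15]>40)
    q=P[v-14:v+15,u-14:u+15][w&(z[v-14:v+15,u-14:u+15]<65)]
    print('can',(u,v),q.mean(0).round(1),len(q),np.ptp(q,0).round(0))
```

```text
z sd bench 2.5583835764506375 110.02251077334323
ring ((256.2294616699219, 223.24838256835938), (4.887085437774658, 11.75886344909668), 86.19025421142578) [508.3 103.9   8. ]
ring ((264.19390869140625, 210.9384765625), (19.355955123901367, 26.82355308532715), 60.45042037963867) [546.7  77.6   8. ]
ring ((292.6769714355469, 208.10568237304688), (20.271451950073242, 20.433109283447266), 171.08021545410156) [553.2 -13.    8. ]
ring ((320.9419250488281, 209.67315673828125), (21.30653953552246, 28.247169494628906), 150.8726043701172) [ 545.7 -102.6    8. ]
foam [[881.0, 21.0], [879.0, -33.0], [798.0, -31.0], [800.0, 24.0]]
tray ((179.5, 242.0), (86.0, 49.0), 90.0) [455.9 343.8  30. ] [[593.0, 418.0], [588.0, 265.0], [320.0, 270.0], [325.0, 422.0]]
can (401, 199) [ 571.9 -346.8   52. ] 244 [53. 52. 23.]
can (405, 229) [ 477.4 -356.8   52.4] 252 [50. 55. 25.]
can (393, 261) [ 380.  -313.7   52.3] 252 [50. 55. 25.]
can (355, 264) [ 372.5 -199.1   43.8] 166 [50. 50. 13.]
```

View pics/topz.png

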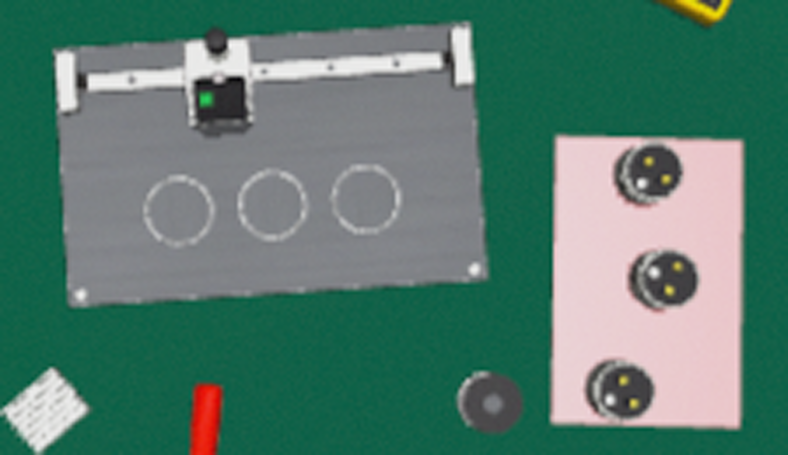

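View pics/scz.png

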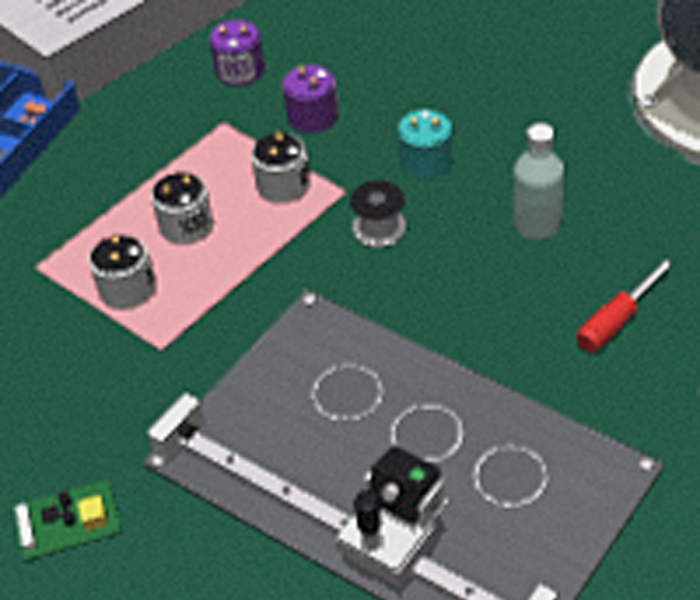

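```bash
cat >> h.py <<'E'
def ringfit(f,c,r0,r1,thr):
    v,u=np.indices(f.shape[:2]);d=np.hypot(u-c[0],v-c[1])
    return d
E
python3 - <<'E'
from h import *
for n in ['top','scene']:
    s=bot.snapshot(n);f=s['frame'].astype(float).mean(-1)
    yaw=0.03;c2=np.array([553,-13.]) 
    if n=='top': g=[(266.2,210),(292.9,208.5),(319.6,206.9)]
    else: g=[(150+511/3.5,110+475/3.5),(150+427/3.5,110+432/3.5),(150+347/3.5,110+391/3.5)]
    out=[]
    for c in g:
        p=ray(s,*c,8)
        for it in range(4):
            ang=np.linspace(0,2*np.pi,90,endpoint=False);pts=[]
            rs=np.arange(24,37,.5)
            for a in ang:
                q=[proj(s,p+[r*np.cos(a),r*np.sin(a),0]) for r in rs]
                val=cv2.remap(f.astype(np.float32),np.array([[x[0] for x in q]],np.float32),np.array([[x[1] for x in q]],np.float32),cv2.INTER_LINEAR)[0]
                w=np.clip(val-np.median(val)-5,0,None)**2
                if w.sum()>0:
                    r=(w*rs).sum()/w.sum();pts.append(p[:2]+[r*np.cos(a),r*np.sin(a)])
            pts=np.array(pts);A=np.c_[2*pts,np.ones(len(pts))];x=np.linalg.lstsq(A,(pts**2).sum(1),rcond=None)[0]
            p=np.array([x[0],x[1],8.])
        out.append(p[:2]);print(n,p.round(1),'R',np.sqrt(x[2]+x[0]**2+x[1]**2).round(1))
    d=out[0]-out[2];print('yaw',np.arctan2(-d[0],d[1]),'len',np.hypot(*d),'mid',np.mean(out,0).round(1))
s=bot.snapshot('top')
u=(215+216/3.5,150+40/3.5);print('handle',ray(s,*u,114).round(1))
c=bot.snapshot('scene');u=(150+367/3.5,110+497/3.5);print('handle sc',ray(c,*u,114).round(1))
for k,(pl,ce) in {'c1':((640,183),(649,174)),'c2':((654,272),(665,279)),'c3':((610,399),(621,390))}.items():
    a=ray(s,215+pl[0]/3.5,150+pl[1]/3.5,50);b=ray(s,215+ce[0]/3.5,150+ce[1]/3.5,50);print(k,b.round(),np.arctan2(*(a-b)[[1,0]]))
E
```

```text
top [550.2  73.    8. ] R 29.6
top [553.3 -12.    8. ] R 29.5
top [556.3 -97.    8. ] R 29.4
yaw 0.03625135991574322 len 170.1139633677266 mid [553.3 -12. ]
scene [550.9  73.3   8. ] R 29.6
scene [552.6 -11.9   8. ] R 28.7
scene [557.3 -96.9   8. ] R 29.8
yaw 0.037482829644802755 len 170.27449276056916 mid [553.6 -11.8]
handle [687.8  33.3 114. ]
handle sc [690.1  36.2 114. ]
c1 [ 568. -346.   50.] 2.3232363726222762
c2 [ 474. -356.   50.] 0.972619178824897
c3 [ 378. -314.   50.] 2.222005640381254
```

```bash
cat >> h.py <<'E'
YAW=0.037; RING2=np.array([553.5,-11.9])
EX=np.array([np.cos(YAW),np.sin(YAW)]);EY=np.array([-np.sin(YAW),np.cos(YAW)])
def st(x,y): return RING2+EX*(x+45)+EY*y     # station xy -> world
def pose(o=None):
    o=o or bot.get_obs();r=R.from_quat(o['orientation']).as_matrix();return o['eef_pos'],r,np.arctan2(r[1,0],r[0,0])
def down(yaw): # tool x at yaw, z down
    c,s=np.cos(yaw),np.sin(yaw);return np.array([[c,s,0],[s,-c,0],[0,0,-1.]])
def plan(p,yaw,n=10,p0=None,R0=None):
    """n equal rows to world p (mm), yaw"""
    o=bot.get_obs();P,M,y=pose(o)
    if p0 is not None: P,M=np.array(p0),R0
    p=np.array(p,float);G=down(yaw);rv=R.from_matrix(M.T@G).as_rotvec();
    print('from',P.round(1),'yaw',round(y,3),'f',o['force'].round(1),'w',round(o['gripper_width'],1),'t',round(o['time_s'],2),'q',o['q'].round(2))
    d=(p-P)/n/1000
    for k in range(n):
        Mk=M@R.from_rotvec(rv*k/n).as_matrix()
        print(k,'lin',(Mk.T@d).round(4).tolist(),'dr',(rv/n).round(4).tolist())
        if np.allclose(rv,0,atol=1e-2): break
    print('total tool lin',(M.T@(p-P)).round(1))
    return P,M
E
python3 - <<'E'
from h import *
h=st(45-45+137-45,42);print(h, st(92,-130),st(92,130))
plan([h[0],h[1],190],0.037,14)
E
```

```text
[688.85258874  35.13909778] [ 695.21513679 -136.74318165] [685.5973316  123.07886865]
from [176.5 520.9 231.2] yaw -0.327 f [-0.2 -0.1 -0.2] w 85.6 t 0.45 q [ 1.53  0.26  0.11 -0.   -1.42 -0.28]
0 lin [0.0458, 0.0211, 0.0029] dr [0.0, 0.0, -0.026]
1 lin [0.0452, 0.0223, 0.0029] dr [0.0, 0.0, -0.026]
2 lin [0.0446, 0.0235, 0.0029] dr [0.0, 0.0, -0.026]
3 lin [0.044, 0.0246, 0.0029] dr [0.0, 0.0, -0.026]
4 lin [0.0434, 0.0257, 0.0029] dr [0.0, 0.0, -0.026]
5 lin [0.0427, 0.0269, 0.0029] dr [0.0, 0.0, -0.026]
6 lin [0.042, 0.028, 0.0029] dr [0.0, 0.0, -0.026]
7 lin [0.0412, 0.029, 0.0029] dr [0.0, 0.0, -0.026]
8 lin [0.0405, 0.0301, 0.0029] dr [0.0, 0.0, -0.026]
9 lin [0.0397, 0.0311, 0.0029] dr [0.0, 0.0, -0.026]
10 lin [0.0388, 0.0322, 0.0029] dr [0.0, 0.0, -0.026]
11 lin [0.038, 0.0332, 0.0029] dr [0.0, 0.0, -0.026]
12 lin [0.0371, 0.0341, 0.0029] dr [0.0, 0.0, -0.026]
13 lin [0.0362, 0.0351, 0.0029] dr [0.0, 0.0, -0.026]
total tool lin [641.2 295.5  41.2]
```

>>> apply_moves(
  deltas=[
    {"dr": [0, 0, -0.026], "linear": [0.046, 0.021, 0.003], "gripper": 0.7},
    {"dr": [0, 0, -0.026], "linear": [0.045, 0.022, 0.003], "gripper": 0.7},
    {"dr": [0, 0, -0.026], "linear": [0.0446, 0.0235, 0.003], "gripper": 0.7},
    {"dr": [0, 0, -0.026], "linear": [0.044, 0.0246, 0.003], "gripper": 0.7},
    {"dr": [0, 0, -0.026], "linear": [0.0434, 0.0257, 0.003], "gripper": 0.7},
    {"dr": [0, 0, -0.026], "linear": [0.0427, 0.0269, 0.003], "gripper": 0.7},
    {"dr": [0, 0, -0.026], "linear": [0.042, 0.028, 0.003], "gripper": 0.7},
    {"dr": [0, 0, -0.026], "linear": [0.0412, 0.029, 0.003], "gripper": 0.7},
    {"dr": [0, 0, -0.026], "linear": [0.0405, 0.03, 0.003], "gripper": 0.7},
    {"dr": [0, 0, -0.026], "linear": [0.0397, 0.031, 0.003], "gripper": 0.7},
  ],
)

```text
time_s: 1.7
eef_pos: [553.9, 168.6, 201.1]
orientation: [1.0, -0.025, 0.001, -0.001]
force: [0.1, 1.2, -0.3]
gripper_width: 59.9
```

Run:
```python
from h import *
h=st(92,42)
plan([h[0],h[1],150],0.037,8)
```

```text
from [553.9 168.6 201.1] yaw -0.051 f [ 0.1  1.2 -0.3] w 59.9 t 1.7 q [ 0.56  0.32  0.12 -0.   -1.37  0.96]
0 lin [0.0177, 0.0158, 0.0064] dr [-0.0003, -0.0003, -0.011]
1 lin [0.0175, 0.016, 0.0064] dr [-0.0003, -0.0003, -0.011]
2 lin [0.0173, 0.0162, 0.0064] dr [-0.0003, -0.0003, -0.011]
3 lin [0.0172, 0.0164, 0.0064] dr [-0.0003, -0.0003, -0.011]
4 lin [0.017, 0.0166, 0.0064] dr [-0.0003, -0.0003, -0.011]
5 lin [0.0168, 0.0168, 0.0064] dr [-0.0003, -0.0003, -0.011]
6 lin [0.0166, 0.0169, 0.0064] dr [-0.0003, -0.0003, -0.011]
7 lin [0.0164, 0.0171, 0.0064] dr [-0.0003, -0.0003, -0.011]
total tool lin [141.4 126.6  51.1]
```

>>> apply_moves(
  deltas=[
    {"dr": [0, 0, -0.011], "linear": [0.0177, 0.0158, 0.0064], "gripper": 0.7},
    {"dr": [0, 0, -0.011], "linear": [0.0175, 0.016, 0.0064], "gripper": 0.7},
    {"dr": [0, 0, -0.011], "linear": [0.0173, 0.0162, 0.0064], "gripper": 0.7},
    {"dr": [0, 0, -0.011], "linear": [0.0172, 0.0164, 0.0064], "gripper": 0.7},
    {"dr": [0, 0, -0.011], "linear": [0.017, 0.0166, 0.0064], "gripper": 0.7},
    {"dr": [0, 0, -0.011], "linear": [0.0168, 0.0168, 0.0064], "gripper": 0.7},
    {"dr": [0, 0, -0.011], "linear": [0.0166, 0.0169, 0.0064], "gripper": 0.7},
    {"dr": [0, 0, -0.011], "linear": [0.0164, 0.0171, 0.0064], "gripper": 0.7},
    {"dr": [0, 0, 0], "linear": [0, 0, 0], "gripper": 0.7},
    {"dr": [0, 0, 0], "linear": [0, 0, 0], "gripper": 0.7},
  ],
)

```text
time_s: 2.95
eef_pos: [694.7, 27.1, 145.6]
orientation: [1.0, 0.017, -0.0, -0.001]
force: [-0.5, 0.6, 0.2]
gripper_width: 59.6
```

```bash
cat >> h.py <<'E'
def wproj(s,pw,o):
    P,M,_=pose(o);T=s['T_tool_cam'];q=M.T@(np.array(pw)-P);q=T[:3,:3].T@(q-T[:3,3])
    th=np.arctan2(np.hypot(q[0],q[1]),q[2]);a=np.arctan2(q[1],q[0]);return np.array([s['cx']+s['fx']*th*np.cos(a),s['cy']+s['fy']*th*np.sin(a)])
def wray(s,u,v,z,o):
    P,M,_=pose(o);T=s['T_tool_cam'];x,y=(u-s['cx'])/s['fx'],(v-s['cy'])/s['fy'];th=np.hypot(x,y)
    d=np.array([np.sin(th)*x/th,np.sin(th)*y/th,np.cos(th)]);d=M@T[:3,:3]@d;c=P+M@T[:3,3]
    return c+d*(z-c[2])/d[2]
E
python3 - <<'E'
from h import *
o=bot.get_obs();s=bot.snapshot('wrist');f=s['frame'].copy()
for p in [(*st(92,42),114),(*o['eef_pos'],)]:
    u=wproj(s,p,o);cv2.circle(f,tuple(int(x) for x in u),3,(255,0,0),-1)
save('w1',f);plan([*st(92,42),86],.037,10)
E
```

```text
from [694.6  27.1 145.6] yaw 0.035 f [-0.8  0.9  0.3] w 60.1 t 3.0 q [ 0.26  0.58  0.39 -0.   -1.38  1.34]
0 lin [-0.0005, -0.0008, 0.006] dr [-0.0002, 0.0001, -0.0002]
total tool lin [-5.4 -8.1 59.6]
```

View pics/w1.png

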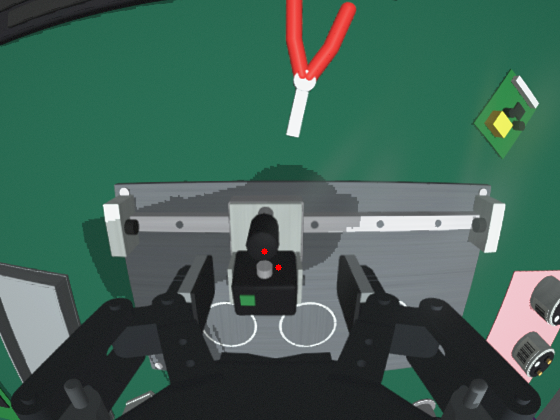

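The wrist view shows the handle top at about (264,248), where I predicted it. The pads straddle it, so I'll correct sideways, descend and pinch.

>>> apply_moves(
  deltas=[
    {"dr": [0, 0, 0], "linear": [-0.0055, -0.008, 0], "gripper": 0.7},
    {"dr": [0, 0, 0], "linear": [0, 0, 0.015], "gripper": 0.7},
    {"dr": [0, 0, 0], "linear": [0, 0, 0.015], "gripper": 0.7},
    {"dr": [0, 0, 0], "linear": [0, 0, 0.015], "gripper": 0.7},
    {"dr": [0, 0, 0], "linear": [0, 0, 0.013], "gripper": 0.7},
    {"dr": [0, 0, 0], "linear": [0, 0, 0], "gripper": 0.7},
    {"dr": [0, 0, 0], "linear": [0, 0, 0], "gripper": 0.1},
    {"dr": [0, 0, 0], "linear": [0, 0, 0], "gripper": 0.1},
    {"dr": [0, 0, 0], "linear": [0, 0, 0], "gripper": 0.1},
    {"dr": [0, 0, 0], "linear": [0, 0, 0], "gripper": 0.1},
  ],
  newtons=30,
)

```text
time_s: 4.25
eef_pos: [687.3, 36.8, 83.9]
orientation: [1.0, 0.018, -0.0, -0.001]
force: [0.8, -0.1, -2.7]
gripper_width: 19.1
```

Run:
```python
from h import *
o=bot.get_obs();s=bot.snapshot('wrist');save('w2',s['frame'])
p=o['eef_pos'][:2]-RING2;print('station xy',p@EX-45,p@EY)
d=(-130-p@EY);g=o['eef_pos'][:2]+EY*d
plan([*g,o['eef_pos'][2]],.037,16)
```

```text
station xy 90.5277241348513 43.73016449776778
from [687.3  36.8  83.9] yaw 0.037 f [ 0.9 -1.  -0.5] w 19.3 t 4.3 q [ 0.28  0.6   0.26 -0.   -1.23  1.33]
0 lin [0.0, 0.0109, -0.0] dr [-0.0001, 0.0001, -0.0]
total tool lin [ 1.000e-01  1.738e+02 -3.000e-01]
```

View pics/w2.png

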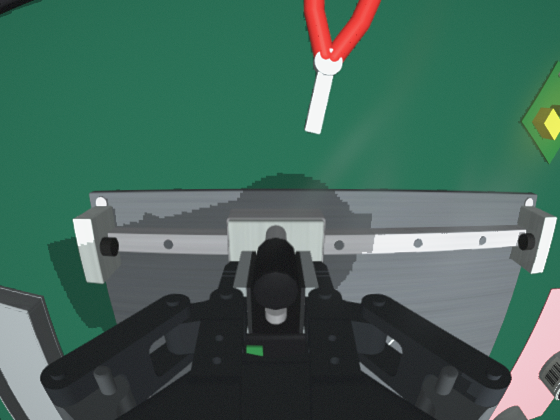

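The handle is pinched at a 19 mm opening. Now I'll slide it to home.

>>> apply_moves(
  deltas=[
    {"dr": [0, 0, 0], "linear": [0, 0.016, 0], "gripper": 0.1},
    {"dr": [0, 0, 0], "linear": [0, 0.018, 0], "gripper": 0.1},
    {"dr": [0, 0, 0], "linear": [0, 0.018, 0], "gripper": 0.1},
    {"dr": [0, 0, 0], "linear": [0, 0.018, 0], "gripper": 0.1},
    {"dr": [0, 0, 0], "linear": [0, 0.018, 0], "gripper": 0.1},
    {"dr": [0, 0, 0], "linear": [0, 0.018, 0], "gripper": 0.1},
    {"dr": [0, 0, 0], "linear": [0, 0.018, 0], "gripper": 0.1},
    {"dr": [0, 0, 0], "linear": [0, 0.016, 0], "gripper": 0.1},
    {"dr": [0, 0, 0], "linear": [0, 0.012, 0], "gripper": 0.1},
    {"dr": [0, 0, 0], "linear": [0, 0.008, 0], "gripper": 0.1},
  ],
)

```text
time_s: 5.55
eef_pos: [693.7, -132.2, 83.9]
orientation: [1.0, 0.018, 0.0, -0.002]
force: [-0.7, 3.0, 2.1]
gripper_width: 18.8
```

Run:
```python
from h import *
o=bot.get_obs()
p=o['eef_pos'][:2]-RING2;print('station xy',p@EX-45,p@EY,o['force'].round(1),o['eef_pos'],o['gripper_width'])
```

```text
station xy 90.63917126212894 -125.37731776835746 [-0.7  3.   2.1] [ 693.68423921 -132.17400246   83.92980221] 18.83141993147504
```

>>> apply_moves(
  deltas=[
    {"dr": [0, 0, 0], "linear": [0, 0.003, 0], "gripper": 0.1},
    {"dr": [0, 0, 0], "linear": [0, 0.003, 0], "gripper": 0.1},
    {"dr": [0, 0, 0], "linear": [0, 0.003, 0], "gripper": 0.1},
    {"dr": [0, 0, 0], "linear": [0, 0.003, 0], "gripper": 0.1},
    {"dr": [0, 0, 0], "linear": [0, 0.003, 0], "gripper": 0.1},
    {"dr": [0, 0, 0], "linear": [0, 0.003, 0], "gripper": 0.1},
    {"dr": [0, 0, 0], "linear": [0, 0.003, 0], "gripper": 0.1},
    {"dr": [0, 0, 0], "linear": [0, 0.003, 0], "gripper": 0.1},
    {"dr": [0, 0, 0], "linear": [0, 0.003, 0], "gripper": 0.1},
    {"dr": [0, 0, 0], "linear": [0, 0.003, 0], "gripper": 0.1},
  ],
)

```text
time_s: 6.8
eef_pos: [693.8, -136.5, 83.9]
orientation: [1.0, 0.026, -0.002, -0.016]
force: [-2.7, 10.8, 3.2]
gripper_width: 19.1
```

Run:
```python
from h import *
o=bot.get_obs();s=bot.snapshot('wrist');save('w3',s['frame'])
p=o['eef_pos'][:2]-RING2;print('station xy',p@EX-45,p@EY,o['force'].round(1),o['eef_pos'],o['gripper_width'])
```

```text
station xy 90.5705911210058 -129.6915111973514 [-2.7 10.8  3.2] [ 693.77529475 -136.48778004   83.90841348] 19.088123838722776
```

View pics/w3.png

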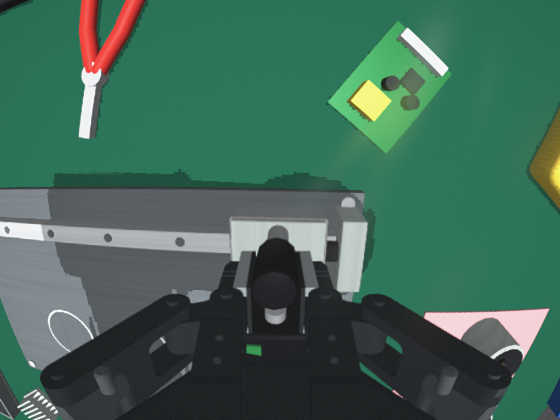

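Wrist view: the carriage is against the home stop block at about (345,245), at station y of −129.7 with a reaction force of 11 N. I'll release it and go to the first can.

>>> apply_moves(
  deltas=[
    {"dr": [0, 0, 0], "linear": [0, -0.001, 0], "gripper": 0.6},
    {"dr": [0, 0, 0], "linear": [0, 0, 0], "gripper": 0.6},
    {"dr": [0, 0, 0], "linear": [0, 0, 0], "gripper": 0.7},
    {"dr": [0, 0, 0], "linear": [0, 0, 0], "gripper": 0.7},
    {"dr": [0, 0, 0], "linear": [0, 0, -0.025], "gripper": 0.8},
    {"dr": [0, 0, 0], "linear": [0, 0, -0.03], "gripper": 0.9},
    {"dr": [0, 0, 0], "linear": [0, 0, -0.03], "gripper": 1},
    {"dr": [0, 0, 0], "linear": [0, 0, -0.02], "gripper": 1},
    {"dr": [0, 0, 0], "linear": [0, 0, 0], "gripper": 1},
    {"dr": [0, 0, 0], "linear": [0, 0, 0], "gripper": 1},
  ],
)

```text
time_s: 8.1
eef_pos: [693.6, -140.9, 190.0]
orientation: [1.0, 0.025, -0.003, -0.015]
force: [-0.9, 0.9, -0.0]
gripper_width: 85.3
```

Run:
```python
from h import *
plan([569,-346,150],0.75,9)
s=bot.snapshot('top');save('t3',cv2.resize(s['frame'][150:280,215:440],None,fx=3.5,fy=3.5))
```

```text
from [ 693.6 -140.9  190. ] yaw 0.051 f [-0.9  0.9 -0. ] w 85.3 t 8.1 q [ 0.    0.6   0.55 -0.03 -1.53  1.62]
0 lin [-0.015, 0.0222, 0.0038] dr [-0.0034, -0.0007, -0.0777]
1 lin [-0.0166, 0.0209, 0.0039] dr [-0.0034, -0.0007, -0.0777]
2 lin [-0.0182, 0.0196, 0.004] dr [-0.0034, -0.0007, -0.0777]
3 lin [-0.0197, 0.0181, 0.0041] dr [-0.0034, -0.0007, -0.0777]
4 lin [-0.021, 0.0165, 0.0042] dr [-0.0034, -0.0007, -0.0777]
5 lin [-0.0222, 0.0148, 0.0042] dr [-0.0034, -0.0007, -0.0777]
6 lin [-0.0233, 0.013, 0.0043] dr [-0.0034, -0.0007, -0.0777]
7 lin [-0.0242, 0.0112, 0.0044] dr [-0.0034, -0.0007, -0.0777]
8 lin [-0.025, 0.0092, 0.0044] dr [-0.0034, -0.0007, -0.0777]
total tool lin [-134.6  199.7   34.6]
```

View pics/t3.png

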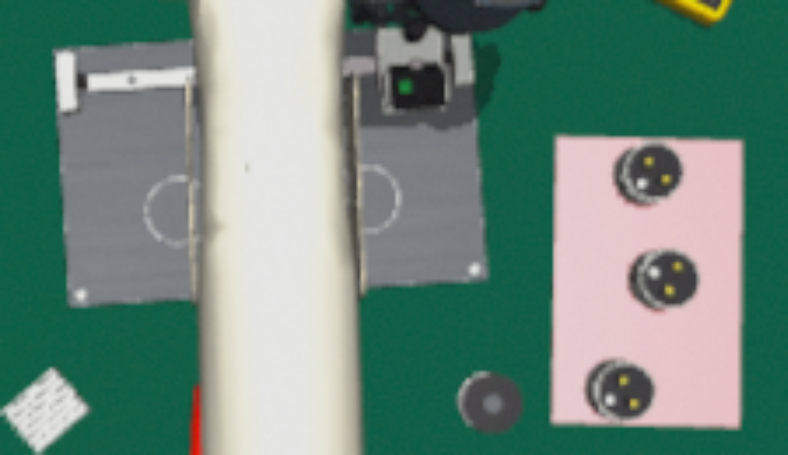

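The reader is at home at about (413,85), and the cans haven't moved. Moving over can A.

>>> apply_moves(
  deltas=[
    {"dr": [-0.003, -0.001, -0.078], "linear": [-0.015, 0.022, 0.0038], "gripper": 1},
    {"dr": [-0.003, -0.001, -0.078], "linear": [-0.0166, 0.021, 0.0039], "gripper": 1},
    {"dr": [-0.003, -0.001, -0.078], "linear": [-0.018, 0.0196, 0.004], "gripper": 1},
    {"dr": [-0.003, -0.001, -0.078], "linear": [-0.0197, 0.018, 0.0041], "gripper": 1},
    {"dr": [-0.003, -0.001, -0.078], "linear": [-0.021, 0.0165, 0.0042], "gripper": 1},
    {"dr": [-0.003, -0.001, -0.078], "linear": [-0.022, 0.0148, 0.0042], "gripper": 1},
    {"dr": [-0.003, -0.001, -0.078], "linear": [-0.0233, 0.013, 0.0043], "gripper": 1},
    {"dr": [-0.003, -0.001, -0.078], "linear": [-0.024, 0.011, 0.0044], "gripper": 1},
    {"dr": [-0.003, -0.001, -0.078], "linear": [-0.025, 0.009, 0.0044], "gripper": 1},
    {"dr": [0, 0, 0], "linear": [0, 0, 0], "gripper": 1},
  ],
)

```text
time_s: 9.4
eef_pos: [562.0, -350.4, 135.3]
orientation: [0.925, 0.379, -0.01, -0.008]
force: [0.5, -0.1, -0.2]
gripper_width: 85.6
```

Run:
```python
from h import *
o=bot.get_obs();s=bot.snapshot('wrist');f=s['frame'].copy();save('w4',f);print(pose(o))
```

```text
(array([ 561.95795272, -350.3549368 ,  135.34020568]), array([[ 0.71302427,  0.7007302 , -0.02394961],
       [ 0.70103894, -0.7130842 ,  0.00743835],
       [-0.01186582, -0.02209333, -0.99968549]]), np.float64(0.7769225587807352))
```

View pics/w4.png

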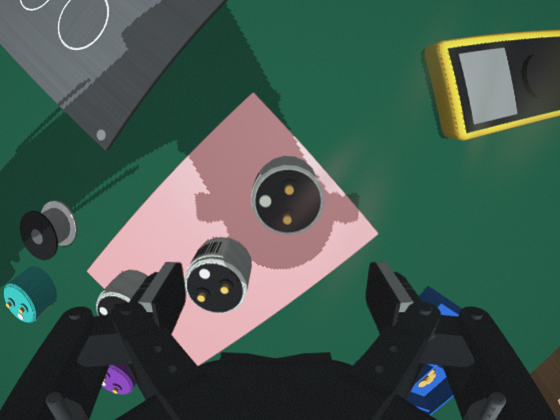

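```bash
cat >> h.py <<'E'
def canmeas(s,o,guess,base,vis=None,rad=34):
    """guess: world xy; base: z of can underside. Uses black top region; returns centre, label yaw"""
    f=s['frame'].astype(int);g=wproj(s,(*guess,base+48),o)
    v,u=np.indices(f.shape[:2]);near=np.hypot(u-g[0],v-g[1])<rad+8
    r,gg,b=f[...,0],f[...,1],f[...,2]
    ye=((r-b>45)&(r>90)&(gg>60)&(r-gg<90)&near).astype(np.uint8)
    wh=((f.min(-1)>120)&(f.max(-1)-f.min(-1)<45)&near).astype(np.uint8)
    def blobs(m,lo,hi):
        n,l,st_,ce=cv2.connectedComponentsWithStats(m);return [(st_[i,4],ce[i]) for i in range(1,n) if lo<st_[i,4]<hi]
    Y=sorted(blobs(ye,8,200),key=lambda a:-a[0]);W=blobs(wh,25,260)
    if vis is not None:
        for a,c in Y: cv2.circle(vis,tuple(np.int32(c)),3,(255,0,0),1)
        for a,c in W: cv2.circle(vis,tuple(np.int32(c)),4,(0,255,0),1)
    best=None
    for i in range(len(Y)):
        for j in range(i):
            A=wray(s,*Y[i][1],base+56,o)[:2];B=wray(s,*Y[j][1],base+56,o)[:2]
            d=np.hypot(*(A-B))
            for a,w in W:
                Wp=wray(s,*w,base+48.5,o)[:2];C=(A+B)/2;L=np.hypot(*(Wp-C))
                n=np.array([-(A-B)[1],(A-B)[0]])/d
                if n@(Wp-C)<0:n=-n
                cosv=n@(Wp-C)/L
                if 10<d<40 and 11<L<21 and cosv>.9 and (best is None or cosv>best[0]): best=(cosv,C,np.arctan2(n[1],n[0]),np.arctan2(*(Wp-C)[::-1]),d,L,a)
    return best
E
python3 - <<'E'
from h import *
o=bot.get_obs();s=bot.snapshot('wrist');f=s['frame'].copy()
for g in [(569,-346),(474,-356)]:
    print(canmeas(s,o,g,2,f))
save('w5',cv2.resize(f[130:350,150:350],None,fx=2.7,fy=2.7))
E
```

```text
(np.float64(0.9999075131556566), array([ 573.00283915, -347.50972707]), np.float64(2.2941669843080312), np.float64(2.307767592383742), np.float64(22.11118574818482), np.float64(16.478276649153347), np.int32(103))
(np.float64(0.9987026356712383), array([ 477.80983737, -357.5059557 ]), np.float64(1.1829802625538308), np.float64(1.233924250453371), np.float64(22.292232494285063), np.float64(15.963362020016607), np.int32(84))
```

View pics/w5.png

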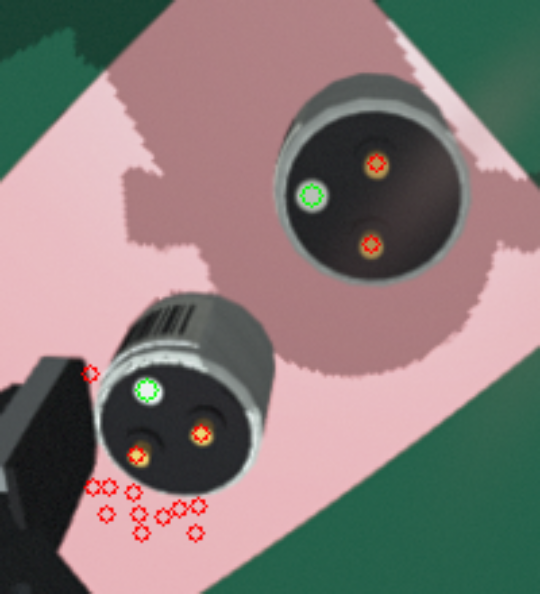

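Both cans in view were detected cleanly: the studs and plug are marked correctly. Can A is at (572.5,−347) with its label yaw at 2.30. Descending to grasp it.

Run:
```python
from h import *
plan([572.5,-347,80],0.73,4)
```

```text
from [ 563.3 -349.1  135.9] yaw 0.778 f [0.1 0.3 0.4] w 85.3 t 9.5 q [-0.32  0.53  0.28  0.   -1.35  2.67]
0 lin [0.0022, 0.0015, 0.0139] dr [-0.0052, 0.0029, 0.0119]
1 lin [0.0021, 0.0015, 0.0139] dr [-0.0052, 0.0029, 0.0119]
2 lin [0.0021, 0.0014, 0.014] dr [-0.0052, 0.0029, 0.0119]
3 lin [0.0021, 0.0013, 0.014] dr [-0.0052, 0.0029, 0.0119]
total tool lin [ 8.7  6.2 55.7]
```

>>> apply_moves(
  deltas=[
    {"dr": [-0.005, 0.003, 0.012], "linear": [0.0022, 0.0015, 0.014], "gripper": 1},
    {"dr": [-0.005, 0.003, 0.012], "linear": [0.0021, 0.0015, 0.014], "gripper": 1},
    {"dr": [-0.005, 0.003, 0.012], "linear": [0.0021, 0.0014, 0.014], "gripper": 1},
    {"dr": [-0.005, 0.003, 0.012], "linear": [0.0021, 0.0013, 0.014], "gripper": 1},
    {"dr": [0, 0, 0], "linear": [0, 0, 0], "gripper": 1},
    {"dr": [0, 0, 0], "linear": [0, 0, 0], "gripper": 1},
    {"dr": [0, 0, 0], "linear": [0, 0, 0], "gripper": 1},
    {"dr": [0, 0, 0], "linear": [0, 0, 0], "gripper": 1},
    {"dr": [0, 0, 0], "linear": [0, 0, 0], "gripper": 1},
    {"dr": [0, 0, 0], "linear": [0, 0, 0], "gripper": 1},
  ],
)

```text
time_s: 10.75
eef_pos: [577.2, -342.5, 80.3]
orientation: [0.934, 0.357, 0.002, 0.001]
force: [0.3, 1.3, 0.5]
gripper_width: 85.7
```

Run:
```python
from h import *
plan([572.5,-347,12],0.73,4)
o=bot.get_obs();s=bot.snapshot('wrist');f=s['frame'].copy()
print(canmeas(s,o,(572,-347),2,f))
save('w6',f)
```

```text
from [ 577.2 -342.5   80.3] yaw 0.731 f [0.3 1.3 0.5] w 85.7 t 10.75 q [-0.3   0.56  0.19 -0.   -1.19  2.61]
0 lin [-0.0017, 0.0, 0.0171] dr [0.0007, -0.0006, 0.0002]
total tool lin [-6.7  0.  68.2]
(np.float64(0.9989835312575313), array([ 573.01075835, -347.42310438]), np.float64(2.291949624957121), np.float64(2.3370415530731687), np.float64(21.688969375305934), np.float64(16.600757223255606), np.int32(152))
```

View pics/w6.png

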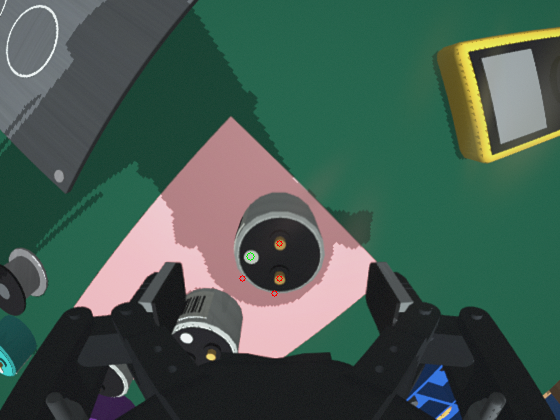

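>>> apply_moves(
  deltas=[
    {"dr": [0, 0, 0], "linear": [-0.0065, 0, 0.01], "gripper": 1},
    {"dr": [0, 0, 0], "linear": [0, 0, 0.015], "gripper": 1},
    {"dr": [0, 0, 0], "linear": [0, 0, 0.015], "gripper": 1},
    {"dr": [0, 0, 0], "linear": [0, 0, 0.015], "gripper": 1},
    {"dr": [0, 0, 0], "linear": [0, 0, 0.012], "gripper": 1},
    {"dr": [0, 0, 0], "linear": [0, 0, 0], "gripper": 1},
    {"dr": [0, 0, 0], "linear": [0, 0, 0], "gripper": 0.4},
    {"dr": [0, 0, 0], "linear": [0, 0, 0], "gripper": 0.4},
    {"dr": [0, 0, 0], "linear": [0, 0, 0], "gripper": 0.4},
    {"dr": [0, 0, 0], "linear": [0, 0, 0], "gripper": 0.4},
  ],
  newtons=30,
)

```text
time_s: 12.05
eef_pos: [572.1, -347.2, 7.9]
orientation: [0.934, 0.357, 0.002, 0.001]
force: [0.3, 0.8, -2.4]
gripper_width: 53.4
```

Run:
```python
from h import *
o=bot.get_obs();s=bot.snapshot('wrist');f=s['frame'].copy()
print(pose(o)[0],pose(o)[2],o['force'],o['gripper_width']);b=canmeas(s,o,pose(o)[0][:2],2,f);print(b)
save('w7',f)
```

```text
[ 572.09979078 -347.21466212    7.93595342] 0.7305759997897114 [ 0.27700577  0.78158441 -2.3987864 ] 53.432810640595385
None
```

View pics/w7.png

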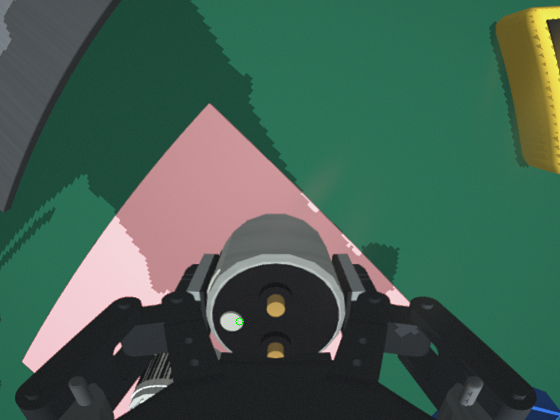

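Gripped at 53.4 mm. Lifting and carrying it to ring1, turning by about −2.26 rad.

Run:
```python
from h import *
o=bot.get_obs();P,M,y=pose(o)
g=st(-45,-85);print(g)
plan([*g,92],-1.529,14,p0=P+[0,0,84],R0=M)
```

```text
[556.64428246 -96.84182414]
from [ 572.1 -347.2   91.9] yaw 0.731 f [ 0.2 -0.2 -2.5] w 53.3 t 12.1 q [-0.31  0.62  0.1  -0.   -1.04  2.61]
0 lin [0.0111, -0.0141, -0.0] dr [-0.0001, -0.0003, 0.1614]
1 lin [0.0087, -0.0157, -0.0] dr [-0.0001, -0.0003, 0.1614]
2 lin [0.0061, -0.0169, -0.0] dr [-0.0001, -0.0003, 0.1614]
3 lin [0.0033, -0.0176, -0.0] dr [-0.0001, -0.0003, 0.1614]
4 lin [0.0004, -0.0179, -0.0] dr [-0.0001, -0.0003, 0.1614]
5 lin [-0.0025, -0.0177, -0.0] dr [-0.0001, -0.0003, 0.1614]
6 lin [-0.0053, -0.0171, -0.0] dr [-0.0001, -0.0003, 0.1614]
7 lin [-0.008, -0.016, -0.0] dr [-0.0001, -0.0003, 0.1614]
8 lin [-0.0104, -0.0146, -0.0] dr [-0.0001, -0.0003, 0.1614]
9 lin [-0.0126, -0.0127, -0.0] dr [-0.0001, -0.0003, 0.1614]
10 lin [-0.0145, -0.0105, -0.0] dr [-0.0001, -0.0003, 0.1614]
11 lin [-0.016, -0.008, -0.0] dr [-0.0001, -0.0003, 0.1614]
12 lin [-0.0171, -0.0053, -0.0] dr [-0.0001, -0.0003, 0.1614]
13 lin [-0.0177, -0.0025, -0.0] dr [-0.0001, -0.0003, 0.1614]
total tool lin [ 155.6 -196.7   -0.2]
```

>>> apply_moves(
  deltas=[
    {"dr": [0, 0, 0], "linear": [0, 0, -0.034], "gripper": 0.4},
    {"dr": [0, 0, 0], "linear": [0, 0, -0.05], "gripper": 0.4},
    {"dr": [0, 0, 0.161], "linear": [0.011, -0.014, 0], "gripper": 0.4},
    {"dr": [0, 0, 0.161], "linear": [0.0087, -0.0157, 0], "gripper": 0.4},
    {"dr": [0, 0, 0.161], "linear": [0.006, -0.017, 0], "gripper": 0.4},
    {"dr": [0, 0, 0.161], "linear": [0.0033, -0.0176, 0], "gripper": 0.4},
    {"dr": [0, 0, 0.161], "linear": [0.0004, -0.018, 0], "gripper": 0.4},
    {"dr": [0, 0, 0.161], "linear": [-0.0025, -0.0177, 0], "gripper": 0.4},
    {"dr": [0, 0, 0.161], "linear": [-0.0053, -0.017, 0], "gripper": 0.4},
    {"dr": [0, 0, 0.161], "linear": [-0.008, -0.016, 0], "gripper": 0.4},
  ],
)

```text
time_s: 13.35
eef_pos: [561.9, -199.4, 92.3]
orientation: [0.955, -0.297, -0.002, -0.002]
force: [0.6, -0.3, -1.8]
gripper_width: 53.6
```

Run:
```python
from h import *
plan([*st(-45,-85),60],-1.529,7)
```

```text
from [ 561.9 -199.4   92.3] yaw -0.602 f [ 0.6 -0.3 -1.8] w 53.6 t 13.35 q [-0.08  0.42 -0.01 -0.   -1.14  1.05]
0 lin [-0.0089, -0.0116, 0.0047] dr [-0.0, 0.0006, 0.1324]
1 lin [-0.0104, -0.0104, 0.0047] dr [-0.0, 0.0006, 0.1324]
2 lin [-0.0116, -0.0089, 0.0047] dr [-0.0, 0.0006, 0.1324]
3 lin [-0.0127, -0.0073, 0.0046] dr [-0.0, 0.0006, 0.1324]
4 lin [-0.0136, -0.0055, 0.0046] dr [-0.0, 0.0006, 0.1324]
5 lin [-0.0142, -0.0037, 0.0046] dr [-0.0, 0.0006, 0.1324]
6 lin [-0.0146, -0.0018, 0.0046] dr [-0.0, 0.0006, 0.1324]
total tool lin [-62.3 -81.4  32.7]
```

>>> apply_moves(
  deltas=[
    {"dr": [0, 0, 0.132], "linear": [-0.009, -0.0116, 0.0047], "gripper": 0.4},
    {"dr": [0, 0, 0.132], "linear": [-0.0104, -0.0104, 0.0047], "gripper": 0.4},
    {"dr": [0, 0, 0.132], "linear": [-0.0116, -0.009, 0.0047], "gripper": 0.4},
    {"dr": [0, 0, 0.132], "linear": [-0.0127, -0.0073, 0.0046], "gripper": 0.4},
    {"dr": [0, 0, 0.132], "linear": [-0.0136, -0.0055, 0.0046], "gripper": 0.4},
    {"dr": [0, 0, 0.132], "linear": [-0.0142, -0.0037, 0.0046], "gripper": 0.4},
    {"dr": [0, 0, 0.1], "linear": [-0.013, -0.0018, 0.0046], "gripper": 0.4},
    {"dr": [0, 0, 0], "linear": [0, 0, 0], "gripper": 0.4},
    {"dr": [0, 0, 0], "linear": [0, 0, 0], "gripper": 0.4},
    {"dr": [0, 0, 0], "linear": [0, 0, 0], "gripper": 0.4},
  ],
)

```text
time_s: 14.6
eef_pos: [555.8, -93.7, 58.9]
orientation: [0.724, -0.69, -0.004, -0.0]
force: [-0.3, -0.1, -1.6]
gripper_width: 53.9
```

Run:
```python
from h import *
plan([*st(-45,-85),15],-1.529,3)
o=bot.get_obs();s=bot.snapshot('wrist');save('w8',s['frame'])
```

```text
from [555.8 -93.7  58.9] yaw -1.522 f [-0.3 -0.1 -1.6] w 53.9 t 14.6 q [ 0.11  0.4  -0.14 -0.01 -1.03 -0.05]
0 lin [0.0011, -0.0003, 0.0146] dr [0.0015, 0.0018, 0.0024]
total tool lin [ 3.4 -0.9 43.9]
```

View pics/w8.png

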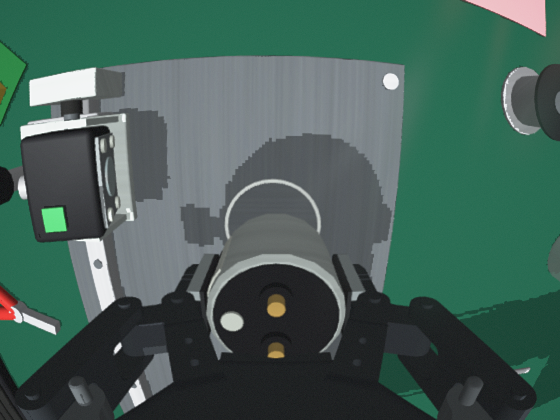

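The plug faces the rail at (232,321). Correcting and lowering.

>>> apply_moves(
  deltas=[
    {"dr": [0.004, 0.005, 0.007], "linear": [0.0034, -0.0009, 0.01], "gripper": 0.4},
    {"dr": [0, 0, 0], "linear": [0, 0, 0.013], "gripper": 0.4},
    {"dr": [0, 0, 0], "linear": [0, 0, 0.01], "gripper": 0.4},
    {"dr": [0, 0, 0], "linear": [0, 0, 0], "gripper": 0.4},
    {"dr": [0, 0, 0], "linear": [0, 0, 0], "gripper": 0.4},
    {"dr": [0, 0, 0], "linear": [0, 0, 0], "gripper": 0.4},
    {"dr": [0, 0, 0], "linear": [0, 0, 0], "gripper": 0.4},
    {"dr": [0, 0, 0], "linear": [0, 0, 0], "gripper": 0.4},
    {"dr": [0, 0, 0], "linear": [0, 0, 0], "gripper": 0.4},
    {"dr": [0, 0, 0], "linear": [0, 0, 0], "gripper": 0.4},
  ],
)

```text
time_s: 15.9
eef_pos: [557.1, -97.9, 23.8]
orientation: [0.722, -0.692, 0.0, -0.0]
force: [0.0, 0.8, -1.0]
gripper_width: 53.1
```

Run:
```python
from h import *
plan([*st(-45,-85),14],-1.529,1)
```

```text
from [557.1 -97.9  23.8] yaw -1.529 f [ 0.   0.8 -1. ] w 53.1 t 15.9 q [ 0.1   0.43 -0.19  0.   -0.94 -0.06]
0 lin [-0.0011, 0.0004, 0.0098] dr [-0.0005, -0.0, -0.0001]
total tool lin [-1.1  0.4  9.8]
```

>>> apply_moves(
  deltas=[
    {"dr": [0, 0, 0], "linear": [-0.001, 0.0004, 0.004], "gripper": 0.4},
    {"dr": [0, 0, 0], "linear": [0, 0, 0.003], "gripper": 0.4},
    {"dr": [0, 0, 0], "linear": [0, 0, 0.002], "gripper": 0.4},
    {"dr": [0, 0, 0], "linear": [0, 0, 0], "gripper": 0.4},
    {"dr": [0, 0, 0], "linear": [0, 0, 0], "gripper": 0.4},
    {"dr": [0, 0, 0], "linear": [0, 0, 0], "gripper": 0.4},
    {"dr": [0, 0, 0], "linear": [0, 0, 0], "gripper": 0.4},
    {"dr": [0, 0, 0], "linear": [0, 0, 0], "gripper": 0.4},
    {"dr": [0, 0, 0], "linear": [0, 0, 0], "gripper": 0.4},
    {"dr": [0, 0, 0], "linear": [0, 0, 0], "gripper": 0.4},
  ],
)

```text
time_s: 17.15
eef_pos: [556.6, -96.9, 14.2]
orientation: [0.722, -0.692, 0.0, -0.0]
force: [0.6, -0.5, -1.5]
gripper_width: 53.4
```

Run:
```python
from h import *
plan([*st(-45,-85),14],-1.529,1)
```

```text
from [556.6 -96.9  14.2] yaw -1.529 f [ 0.6 -0.5 -1.5] w 53.4 t 17.15 q [ 0.1   0.44 -0.2   0.   -0.92 -0.06]
0 lin [-0.0, -0.0, 0.0002] dr [-0.0004, -0.0, -0.0002]
total tool lin [-0.  -0.   0.2]
```

>>> apply_moves(
  deltas=[
    {"dr": [0, 0, 0], "linear": [0, 0, 0.001], "gripper": 0.4},
    {"dr": [0, 0, 0], "linear": [0, 0, 0], "gripper": 0.4},
    {"dr": [0, 0, 0], "linear": [0, 0, 0], "gripper": 0.75},
    {"dr": [0, 0, 0], "linear": [0, 0, 0], "gripper": 0.75},
    {"dr": [0, 0, 0], "linear": [0, 0, 0], "gripper": 0.75},
    {"dr": [0, 0, 0], "linear": [0, 0, -0.02], "gripper": 0.75},
    {"dr": [0, 0, 0], "linear": [0, 0, -0.04], "gripper": 0.8},
    {"dr": [0, 0, 0], "linear": [0, 0, -0.04], "gripper": 1},
    {"dr": [0, 0, 0], "linear": [0, 0, -0.03], "gripper": 1},
    {"dr": [0, 0, 0], "linear": [0, 0, 0], "gripper": 1},
  ],
)

```text
time_s: 18.4
eef_pos: [557.0, -97.1, 147.8]
orientation: [0.722, -0.692, 0.001, -0.0]
force: [0.5, 1.0, -0.0]
gripper_width: 85.6
```

Run:
```python
from h import *
o=bot.get_obs();s=bot.snapshot('wrist');f=s['frame'].copy()
print(canmeas(s,o,st(-45,-85),8,f),st(-45,-85))
save('w9',f)
# B pick
plan([477,-357,140],0,12)
```

```text
(np.float64(0.9999643858249904), array([556.16934492, -95.07847974]), np.float64(0.04436301418478869), np.float64(0.0528027282091504), np.float64(21.993602022657953), np.float64(16.56587356051192), np.int32(101)) [556.64428246 -96.84182414]
from [556.1 -97.  146.2] yaw -1.529 f [0.2 0.8 0.6] w 85.5 t 18.45 q [ 0.1   0.32 -0.02  0.   -1.23 -0.06]
0 lin [0.0214, 0.0075, 0.0005] dr [0.0001, 0.0001, -0.1274]
1 lin [0.0202, 0.0101, 0.0005] dr [0.0001, 0.0001, -0.1274]
2 lin [0.0188, 0.0126, 0.0005] dr [0.0001, 0.0001, -0.1274]
3 lin [0.017, 0.0149, 0.0005] dr [0.0001, 0.0001, -0.1274]
4 lin [0.015, 0.017, 0.0005] dr [0.0001, 0.0001, -0.1274]
5 lin [0.0127, 0.0187, 0.0005] dr [0.0001, 0.0001, -0.1274]
6 lin [0.0102, 0.0202, 0.0005] dr [0.0001, 0.0001, -0.1274]
7 lin [0.0076, 0.0213, 0.0005] dr [0.0001, 0.0001, -0.1274]
8 lin [0.0048, 0.0221, 0.0005] dr [0.0001, 0.0001, -0.1274]
9 lin [0.002, 0.0226, 0.0005] dr [0.0001, 0.0001, -0.1274]
10 lin [-0.0009, 0.0226, 0.0005] dr [0.0001, 0.0001, -0.1274]
11 lin [-0.0038, 0.0223, 0.0005] dr [0.0001, 0.0001, -0.1274]
total tool lin [256.5  89.9   6.4]
```

View pics/w9.png

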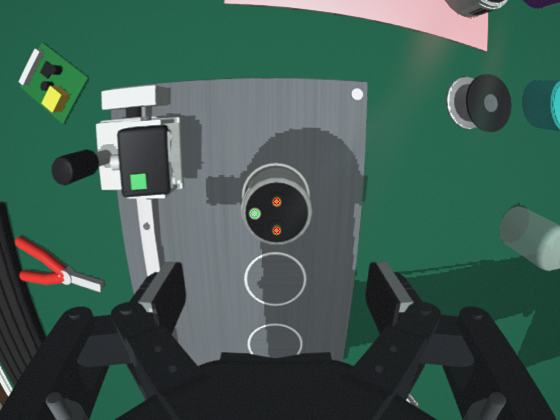

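Can A stands in ring1 with the plug toward the rail. It measures within 2 mm and 1° of target. Now can B, label yaw about 1.2, so the pick yaw is about −0.37.

Run:
```python
from h import *
plan([477,-357,125],-.36,9)
```

```text
from [556.1 -97.  146.2] yaw -1.529 f [0.2 0.8 0.6] w 85.5 t 18.45 q [ 0.1   0.32 -0.02  0.   -1.23 -0.06]
0 lin [0.0285, 0.01, 0.0024] dr [0.0001, 0.0, -0.1299]
1 lin [0.027, 0.0136, 0.0024] dr [0.0001, 0.0, -0.1299]
2 lin [0.025, 0.017, 0.0024] dr [0.0001, 0.0, -0.1299]
3 lin [0.0226, 0.0201, 0.0024] dr [0.0001, 0.0, -0.1299]
4 lin [0.0198, 0.0228, 0.0024] dr [0.0001, 0.0, -0.1299]
5 lin [0.0167, 0.0252, 0.0024] dr [0.0001, 0.0, -0.1299]
6 lin [0.0133, 0.0271, 0.0024] dr [0.0001, 0.0, -0.1299]
7 lin [0.0096, 0.0286, 0.0024] dr [0.0001, 0.0, -0.1299]
8 lin [0.0058, 0.0296, 0.0024] dr [0.0001, 0.0, -0.1299]
total tool lin [256.5  89.9  21.4]
```

>>> apply_moves(
  deltas=[
    {"dr": [0, 0, -0.13], "linear": [0.0285, 0.01, 0.0024], "gripper": 1},
    {"dr": [0, 0, -0.13], "linear": [0.027, 0.0136, 0.0024], "gripper": 1},
    {"dr": [0, 0, -0.13], "linear": [0.025, 0.017, 0.0024], "gripper": 1},
    {"dr": [0, 0, -0.13], "linear": [0.0226, 0.02, 0.0024], "gripper": 1},
    {"dr": [0, 0, -0.13], "linear": [0.0198, 0.0228, 0.0024], "gripper": 1},
    {"dr": [0, 0, -0.13], "linear": [0.0167, 0.0252, 0.0024], "gripper": 1},
    {"dr": [0, 0, -0.13], "linear": [0.0133, 0.027, 0.0024], "gripper": 1},
    {"dr": [0, 0, -0.12], "linear": [0.0096, 0.028, 0.0024], "gripper": 1},
    {"dr": [0, 0, -0.08], "linear": [0.005, 0.022, 0.0024], "gripper": 1},
    {"dr": [0, 0, 0], "linear": [0, 0, 0], "gripper": 1},
  ],
)

```text
time_s: 19.7
eef_pos: [475.2, -355.2, 110.0]
orientation: [0.982, -0.19, -0.012, -0.002]
force: [0.3, 1.0, -0.7]
gripper_width: 85.2
```

Run:
```python
from h import *
o=bot.get_obs();s=bot.snapshot('wrist');f=s['frame'].copy()
b=canmeas(s,o,(477,-357),2,f);print(b)
save('w10',f)
if b: plan([*b[1],50],(b[2]+b[3])/2-1.571,5)
```

```text
(np.float64(0.999908673076571), array([ 477.53937862, -357.76262964]), np.float64(1.1979619008883082), np.float64(1.21147695276124), np.float64(22.08510048813777), np.float64(16.55190950650735), np.int32(116))
from [ 475.4 -354.5  110.1] yaw -0.382 f [ 0.3 -0.3  0.9] w 85.4 t 19.75 q [-0.38  0.42  0.03  0.   -1.2   1.57]
0 lin [0.0009, 0.0004, 0.012] dr [0.0001, 0.0048, -0.0032]
1 lin [0.0009, 0.0004, 0.012] dr [0.0001, 0.0048, -0.0032]
2 lin [0.0008, 0.0004, 0.012] dr [0.0001, 0.0048, -0.0032]
3 lin [0.0008, 0.0005, 0.012] dr [0.0001, 0.0048, -0.0032]
4 lin [0.0007, 0.0005, 0.012] dr [0.0001, 0.0048, -0.0032]
total tool lin [ 4.6  2.2 60. ]
```

View pics/w10.png

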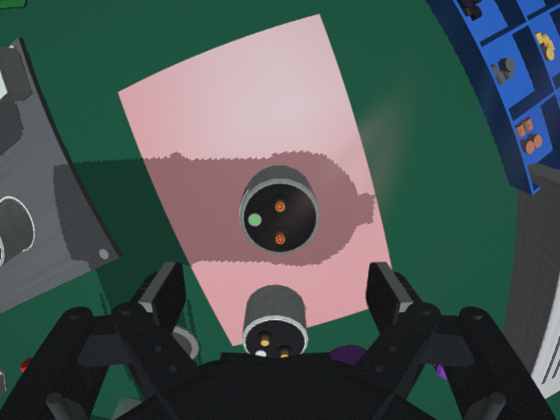

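Can B is detected at (477.5,−357.8), label yaw 1.20.

>>> apply_moves(
  deltas=[
    {"dr": [0, 0.005, -0.003], "linear": [0.0018, 0.0009, 0], "gripper": 1},
    {"dr": [0, 0.005, -0.003], "linear": [0.0018, 0.0009, 0], "gripper": 1},
    {"dr": [0, 0.005, -0.003], "linear": [0, 0, 0.012], "gripper": 1},
    {"dr": [0, 0.005, -0.003], "linear": [0, 0, 0.014], "gripper": 1},
    {"dr": [0, 0.003, -0.002], "linear": [0, 0, 0.012], "gripper": 1},
    {"dr": [0, 0, 0], "linear": [0, 0, 0.008], "gripper": 1},
    {"dr": [0, 0, 0], "linear": [0, 0, 0], "gripper": 1},
    {"dr": [0, 0, 0], "linear": [0, 0, 0], "gripper": 1},
    {"dr": [0, 0, 0], "linear": [0, 0, 0], "gripper": 1},
    {"dr": [0, 0, 0], "linear": [0, 0, 0], "gripper": 1},
  ],
)

```text
time_s: 21.0
eef_pos: [479.0, -354.8, 60.9]
orientation: [0.983, -0.182, 0.001, -0.0]
force: [0.3, 0.4, 0.5]
gripper_width: 85.9
```

Run:
```python
from h import *
plan([477.5,-357.7,9],-.366,1)
```

```text
from [ 479.  -354.8   60.9] yaw -0.366 f [0.3 0.4 0.5] w 85.9 t 21.0 q [-0.38  0.45 -0.06 -0.   -1.06  1.58]
0 lin [-0.0005, 0.0033, 0.0519] dr [-0.0003, -0.001, -0.0001]
total tool lin [-0.5  3.3 51.9]
```

>>> apply_moves(
  deltas=[
    {"dr": [0, 0, 0], "linear": [-0.0005, 0.0033, 0.01], "gripper": 1},
    {"dr": [0, 0, 0], "linear": [0, 0, 0.014], "gripper": 1},
    {"dr": [0, 0, 0], "linear": [0, 0, 0.013], "gripper": 1},
    {"dr": [0, 0, 0], "linear": [0, 0, 0.009], "gripper": 1},
    {"dr": [0, 0, 0], "linear": [0, 0, 0.002], "gripper": 1},
    {"dr": [0, 0, 0], "linear": [0, 0, 0], "gripper": 1},
    {"dr": [0, 0, 0], "linear": [0, 0, 0], "gripper": 0.4},
    {"dr": [0, 0, 0], "linear": [0, 0, 0], "gripper": 0.4},
    {"dr": [0, 0, 0], "linear": [0, 0, 0], "gripper": 0.4},
    {"dr": [0, 0, 0], "linear": [0, 0, 0], "gripper": 0.4},
  ],
)

```text
time_s: 22.25
eef_pos: [477.3, -358.0, 9.7]
orientation: [0.983, -0.182, 0.001, -0.0]
force: [-0.6, -0.7, -1.1]
gripper_width: 53.5
```

Run:
```python
from h import *
o=bot.get_obs();P,M,y=pose(o);print(P,y,o['gripper_width'],o['force'].round(1))
# place yaw for B: label 1.20
yp=y-(1.203-.037);print('place yaw',yp)
plan([*st(-45,0),P[2]+85],yp,10,p0=P+[0,0,85],R0=M)
```

```text
[ 477.28063894 -358.00308498    9.67700862] -0.36616854674978633 53.46896827660538 [-0.6 -0.7 -1.1]
place yaw -1.5321685467497865
from [ 477.3 -358.    94.7] yaw -0.366 f [-0.6 -0.7 -1.1] w 53.5 t 22.25 q [-0.38  0.5  -0.12 -0.   -0.95  1.59]
0 lin [-0.0053, -0.035, 0.0] dr [-0.0001, -0.0001, 0.1166]
1 lin [-0.0093, -0.0342, 0.0] dr [-0.0001, -0.0001, 0.1166]
2 lin [-0.0132, -0.0329, -0.0] dr [-0.0001, -0.0001, 0.1166]
3 lin [-0.017, -0.0311, -0.0] dr [-0.0001, -0.0001, 0.1166]
4 lin [-0.0205, -0.0289, -0.0] dr [-0.0001, -0.0001, 0.1166]
5 lin [-0.0237, -0.0264, -0.0] dr [-0.0001, -0.0001, 0.1166]
6 lin [-0.0266, -0.0234, -0.0] dr [-0.0001, -0.0001, 0.1166]
7 lin [-0.0291, -0.0202, -0.0] dr [-0.0001, -0.0001, 0.1166]
8 lin [-0.0313, -0.0166, -0.0] dr [-0.0001, -0.0001, 0.1166]
9 lin [-0.033, -0.0129, -0.0] dr [-0.0001, -0.0001, 0.1166]
total tool lin [ -52.8 -350.4    0. ]
```

>>> apply_moves(
  deltas=[
    {"dr": [0, 0, 0], "linear": [0, 0, -0.04], "gripper": 0.4},
    {"dr": [0, 0, 0], "linear": [0, 0, -0.06], "gripper": 0.4},
    {"dr": [0, 0, 0.116], "linear": [-0.0053, -0.035, 0], "gripper": 0.4},
    {"dr": [0, 0, 0.116], "linear": [-0.0093, -0.034, 0], "gripper": 0.4},
    {"dr": [0, 0, 0.116], "linear": [-0.0132, -0.033, 0], "gripper": 0.4},
    {"dr": [0, 0, 0.116], "linear": [-0.017, -0.031, 0], "gripper": 0.4},
    {"dr": [0, 0, 0.116], "linear": [-0.0205, -0.029, 0], "gripper": 0.4},
    {"dr": [0, 0, 0.116], "linear": [-0.0237, -0.0264, 0], "gripper": 0.4},
    {"dr": [0, 0, 0.116], "linear": [-0.0266, -0.0234, 0], "gripper": 0.4},
    {"dr": [0, 0, 0.116], "linear": [-0.029, -0.02, 0], "gripper": 0.4},
  ],
)

```text
time_s: 23.5
eef_pos: [540.8, -74.7, 111.3]
orientation: [0.787, -0.617, -0.002, -0.001]
force: [0.7, 0.0, -2.4]
gripper_width: 53.2
```

Run:
```python
from h import *
plan([*st(-45,0),100],-1.532,4)
```

```text
from [540.8 -74.7 111.3] yaw -1.33 f [ 0.7  0.  -2.4] w 53.2 t 23.5 q [ 0.15  0.32 -0.12 -0.   -1.14  0.1 ]
0 lin [-0.0145, -0.0068, 0.0029] dr [0.0004, 0.0009, 0.0505]
1 lin [-0.0148, -0.0061, 0.0029] dr [0.0004, 0.0009, 0.0505]
2 lin [-0.0151, -0.0053, 0.0028] dr [0.0004, 0.0009, 0.0505]
3 lin [-0.0153, -0.0046, 0.0028] dr [0.0004, 0.0009, 0.0505]
total tool lin [-57.9 -27.3  11.5]
```

>>> apply_moves(
  deltas=[
    {"dr": [0, 0, 0.05], "linear": [-0.0145, -0.0068, 0.0029], "gripper": 0.4},
    {"dr": [0, 0, 0.05], "linear": [-0.0148, -0.006, 0.0029], "gripper": 0.4},
    {"dr": [0, 0, 0.05], "linear": [-0.015, -0.005, 0.003], "gripper": 0.4},
    {"dr": [0, 0, 0.03], "linear": [-0.0115, -0.0045, 0.003], "gripper": 0.4},
    {"dr": [0, 0, 0], "linear": [0, 0, 0.015], "gripper": 0.4},
    {"dr": [0, 0, 0], "linear": [0, 0, 0.015], "gripper": 0.4},
    {"dr": [0, 0, 0], "linear": [0, 0, 0.01], "gripper": 0.4},
    {"dr": [0, 0, 0], "linear": [0, 0, 0], "gripper": 0.4},
    {"dr": [0, 0, 0], "linear": [0, 0, 0], "gripper": 0.4},
    {"dr": [0, 0, 0], "linear": [0, 0, 0], "gripper": 0.4},
  ],
)

```text
time_s: 24.75
eef_pos: [551.8, -12.5, 54.8]
orientation: [0.727, -0.687, -0.003, 0.001]
force: [1.0, -0.0, -1.6]
gripper_width: 53.3
```

Run:
```python
from h import *
plan([*st(-45,0),16],-1.532,1)
```

```text
from [551.8 -12.5  54.8] yaw -1.514 f [ 1.  -0.  -1.6] w 53.3 t 24.75 q [ 0.26  0.38 -0.18 -0.01 -1.01 -0.2 ]
0 lin [-0.0004, -0.0019, 0.0388] dr [0.0057, 0.0041, 0.0183]
total tool lin [-0.4 -1.9 38.8]
```

>>> apply_moves(
  deltas=[
    {"dr": [0.005, 0.004, 0.017], "linear": [-0.0004, -0.0019, 0.008], "gripper": 0.4},
    {"dr": [0, 0, 0], "linear": [0, 0, 0.01], "gripper": 0.4},
    {"dr": [0, 0, 0], "linear": [0, 0, 0.008], "gripper": 0.4},
    {"dr": [0, 0, 0], "linear": [0, 0, 0.004], "gripper": 0.4},
    {"dr": [0, 0, 0], "linear": [0, 0, 0.002], "gripper": 0.4},
    {"dr": [0, 0, 0], "linear": [0, 0, 0], "gripper": 0.4},
    {"dr": [0, 0, 0], "linear": [0, 0, 0], "gripper": 0.4},
    {"dr": [0, 0, 0], "linear": [0, 0, 0], "gripper": 0.4},
    {"dr": [0, 0, 0], "linear": [0, 0, 0], "gripper": 0.4},
    {"dr": [0, 0, 0], "linear": [0, 0, 0], "gripper": 0.4},
  ],
)

```text
time_s: 26.0
eef_pos: [554.5, -11.8, 21.5]
orientation: [0.721, -0.693, 0.001, -0.001]
force: [-0.3, -0.3, -1.1]
gripper_width: 53.7
```

Run:
```python
from h import *
plan([*st(-45,0),15.7],-1.532,1)
```

```text
from [554.5 -11.8  21.5] yaw -1.532 f [-0.3 -0.3 -1.1] w 53.7 t 26.0 q [ 0.26  0.42 -0.23  0.   -0.93 -0.22]
0 lin [0.0, 0.001, 0.0058] dr [-0.0017, 0.0001, 0.0003]
total tool lin [0.  1.  5.8]
```

>>> apply_moves(
  deltas=[
    {"dr": [-0.001, 0, 0], "linear": [0, 0.001, 0.003], "gripper": 0.4},
    {"dr": [0, 0, 0], "linear": [0, 0, 0.002], "gripper": 0.4},
    {"dr": [0, 0, 0], "linear": [0, 0, 0.001], "gripper": 0.4},
    {"dr": [0, 0, 0], "linear": [0, 0, 0], "gripper": 0.4},
    {"dr": [0, 0, 0], "linear": [0, 0, 0], "gripper": 0.75},
    {"dr": [0, 0, 0], "linear": [0, 0, 0], "gripper": 0.75},
    {"dr": [0, 0, 0], "linear": [0, 0, 0], "gripper": 0.75},
    {"dr": [0, 0, 0], "linear": [0, 0, -0.02], "gripper": 0.75},
    {"dr": [0, 0, 0], "linear": [0, 0, -0.04], "gripper": 0.8},
    {"dr": [0, 0, 0], "linear": [0, 0, -0.05], "gripper": 1},
  ],
)

```text
time_s: 27.25
eef_pos: [551.0, -12.3, 124.4]
orientation: [0.721, -0.693, -0.002, 0.003]
force: [1.5, 0.3, 0.4]
gripper_width: 83.8
```

Run:
```python
from h import *
o=bot.get_obs();s=bot.snapshot('wrist');f=s['frame'].copy()
for y in (0,-85): print(canmeas(s,o,st(-45,y),8,f),st(-45,y))
save('w11',f)
# C pick: label ~2.22 -> yaw .65 
plan([380,-314,130],0.65,13)
```

```text
(np.float64(0.9999610838808388), array([553.03443531,  -9.5277115 ]), np.float64(0.034951783415684314), np.float64(0.04377407014583319), np.float64(22.6177781404996), np.float64(17.02675899157071), np.int32(138)) [553.5 -11.9]
(np.float64(0.9999857164218382), array([556.2899823 , -95.41245799]), np.float64(0.039421308737673987), np.float64(0.03407647718457745), np.float64(22.638044240003566), np.float64(17.15405707959016), np.int32(176)) [556.64428246 -96.84182414]
from [555.4 -12.6 132.6] yaw -1.53 f [ 2.1 -0.3  7.2] w 85.6 t 27.3 q [ 0.26  0.31 -0.07  0.   -1.18 -0.22]
0 lin [0.0226, 0.0144, 0.0002] dr [-0.0, -0.0005, -0.1677]
1 lin [0.0199, 0.018, 0.0002] dr [-0.0, -0.0005, -0.1677]
2 lin [0.0166, 0.0211, 0.0002] dr [-0.0, -0.0005, -0.1677]
3 lin [0.0129, 0.0235, 0.0001] dr [-0.0, -0.0005, -0.1677]
4 lin [0.0088, 0.0254, 0.0001] dr [-0.0, -0.0005, -0.1677]
5 lin [0.0044, 0.0265, 0.0001] dr [-0.0, -0.0005, -0.1677]
6 lin [-0.0001, 0.0268, 0.0001] dr [-0.0, -0.0005, -0.1677]
7 lin [-0.0046, 0.0264, 0.0001] dr [-0.0, -0.0005, -0.1677]
8 lin [-0.0089, 0.0253, 0.0001] dr [-0.0, -0.0005, -0.1677]
9 lin [-0.013, 0.0235, 0.0002] dr [-0.0, -0.0005, -0.1677]
10 lin [-0.0167, 0.021, 0.0002] dr [-0.0, -0.0005, -0.1677]
11 lin [-0.02, 0.0179, 0.0002] dr [-0.0, -0.0005, -0.1677]
12 lin [-0.0227, 0.0143, 0.0002] dr [-0.0, -0.0005, -0.1677]
total tool lin [294.1 187.4   2.3]
```

View pics/w11.png

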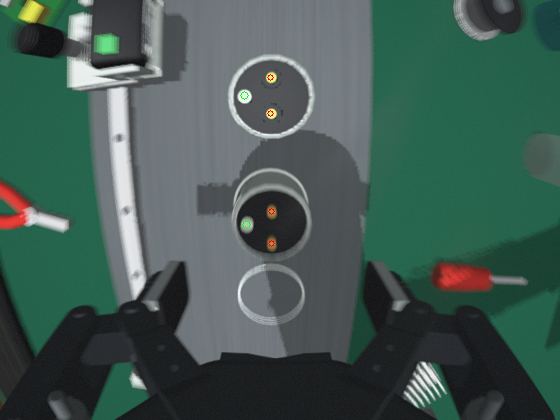

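Cans A and B are both well placed, each with its plug toward the rail. Now can C.

>>> apply_moves(
  deltas=[
    {"dr": [0, 0, -0.168], "linear": [0.0226, 0.0144, 0], "gripper": 1},
    {"dr": [0, 0, -0.168], "linear": [0.02, 0.018, 0], "gripper": 1},
    {"dr": [0, 0, -0.168], "linear": [0.0166, 0.021, 0], "gripper": 1},
    {"dr": [0, 0, -0.168], "linear": [0.013, 0.0235, 0], "gripper": 1},
    {"dr": [0, 0, -0.168], "linear": [0.0088, 0.0254, 0], "gripper": 1},
    {"dr": [0, 0, -0.168], "linear": [0.0044, 0.0265, 0], "gripper": 1},
    {"dr": [0, 0, -0.168], "linear": [0, 0.0268, 0], "gripper": 1},
    {"dr": [0, 0, -0.168], "linear": [-0.0046, 0.0264, 0], "gripper": 1},
    {"dr": [0, 0, -0.168], "linear": [-0.009, 0.025, 0], "gripper": 1},
    {"dr": [0, 0, -0.168], "linear": [-0.013, 0.0235, 0], "gripper": 1},
  ],
)

```text
time_s: 28.55
eef_pos: [425.7, -253.3, 133.7]
orientation: [0.995, 0.104, 0.008, 0.001]
force: [0.2, 0.3, -0.6]
gripper_width: 85.5
```

Run:
```python
from h import *
plan([379,-313,115],0.65,4)
```

```text
from [ 425.7 -253.3  133.7] yaw 0.208 f [ 0.2  0.3 -0.6] w 85.5 t 28.55 q [-0.22  0.19 -0.23 -0.   -1.14  2.  ]
0 lin [-0.0146, 0.0122, 0.0045] dr [0.0019, -0.0035, -0.1105]
1 lin [-0.0158, 0.0105, 0.0045] dr [0.0019, -0.0035, -0.1105]
2 lin [-0.0169, 0.0087, 0.0046] dr [0.0019, -0.0035, -0.1105]
3 lin [-0.0177, 0.0068, 0.0046] dr [0.0019, -0.0035, -0.1105]
total tool lin [-58.3  48.7  18.1]
```

>>> apply_moves(
  deltas=[
    {"dr": [0.002, -0.003, -0.11], "linear": [-0.0146, 0.012, 0.0045], "gripper": 1},
    {"dr": [0.002, -0.003, -0.11], "linear": [-0.0158, 0.0105, 0.0045], "gripper": 1},
    {"dr": [0.002, -0.003, -0.11], "linear": [-0.017, 0.0087, 0.0046], "gripper": 1},
    {"dr": [0, -0.003, -0.08], "linear": [-0.013, 0.0068, 0.0046], "gripper": 1},
    {"dr": [0, 0, 0], "linear": [0, 0, 0], "gripper": 1},
    {"dr": [0, 0, 0], "linear": [0, 0, 0], "gripper": 1},
    {"dr": [0, 0, 0], "linear": [0, 0, 0], "gripper": 1},
    {"dr": [0, 0, 0], "linear": [0, 0, 0], "gripper": 1},
    {"dr": [0, 0, 0], "linear": [0, 0, 0], "gripper": 1},
    {"dr": [0, 0, 0], "linear": [0, 0, 0], "gripper": 1},
  ],
)

```text
time_s: 29.8
eef_pos: [382.3, -313.1, 114.9]
orientation: [0.951, 0.309, 0.002, 0.002]
force: [-0.7, -0.0, 0.4]
gripper_width: 85.3
```

Run:
```python
from h import *
o=bot.get_obs();s=bot.snapshot('wrist');f=s['frame'].copy()
b=canmeas(s,o,(380,-314),2,f);print(b)
save('w12',f)
if b: plan([*b[1],60],(b[2]+b[3])/2-1.571,1)
```

```text
(np.float64(0.9999178001173945), array([ 379.58620153, -314.90327555]), np.float64(1.969315951829629), np.float64(1.982137886844813), np.float64(22.061231690864684), np.float64(16.480643884888465), np.int32(113))
from [ 382.2 -313.1  114.9] yaw 0.629 f [ 0.2 -0.2  0.2] w 85.6 t 29.85 q [-0.37  0.21 -0.25 -0.   -1.1   2.57]
0 lin [-0.0034, -0.0004, 0.0549] dr [0.0043, -0.004, 0.2243]
total tool lin [-3.4 -0.4 54.9]
```

View pics/w12.png

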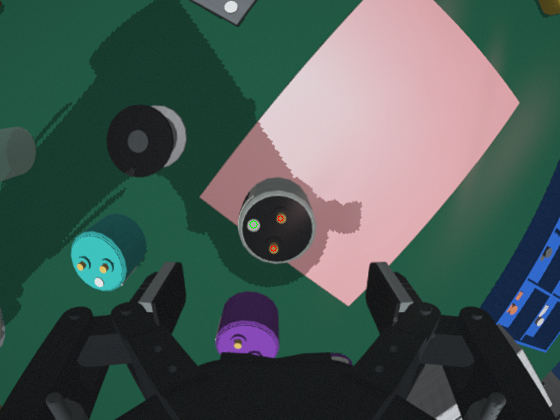

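Can C is at (379.6,−314.9), label yaw 1.975. I'll grasp at the present yaw.

>>> apply_moves(
  deltas=[
    {"dr": [0.004, -0.004, 0], "linear": [-0.0034, -0.0004, 0], "gripper": 1},
    {"dr": [0, 0, 0], "linear": [0, 0, 0.015], "gripper": 1},
    {"dr": [0, 0, 0], "linear": [0, 0, 0.015], "gripper": 1},
    {"dr": [0, 0, 0], "linear": [0, 0, 0.015], "gripper": 1},
    {"dr": [0, 0, 0], "linear": [0, 0, 0.005], "gripper": 1},
    {"dr": [0, 0, 0], "linear": [0, 0, 0], "gripper": 1},
    {"dr": [0, 0, 0], "linear": [0, 0, 0], "gripper": 1},
    {"dr": [0, 0, 0], "linear": [0, 0, 0], "gripper": 1},
    {"dr": [0, 0, 0], "linear": [0, 0, 0], "gripper": 1},
    {"dr": [0, 0, 0], "linear": [0, 0, 0], "gripper": 1},
  ],
)

```text
time_s: 31.1
eef_pos: [380.0, -316.3, 66.0]
orientation: [0.951, 0.309, 0.001, 0.002]
force: [0.8, 0.2, -0.1]
gripper_width: 85.5
```

Run:
```python
from h import *
plan([379.5,-314.9,9],0.629,1)
```

```text
from [ 380.  -316.3   66. ] yaw 0.629 f [ 0.8  0.2 -0.1] w 85.5 t 31.1 q [-0.38  0.26 -0.33  0.   -0.98  2.57]
0 lin [0.0005, -0.0017, 0.0569] dr [0.0041, -0.0002, -0.0]
total tool lin [ 0.5 -1.7 56.9]
```

>>> apply_moves(
  deltas=[
    {"dr": [0.004, 0, 0], "linear": [0.0005, -0.0017, 0.012], "gripper": 1},
    {"dr": [0, 0, 0], "linear": [0, 0, 0.015], "gripper": 1},
    {"dr": [0, 0, 0], "linear": [0, 0, 0.014], "gripper": 1},
    {"dr": [0, 0, 0], "linear": [0, 0, 0.01], "gripper": 1},
    {"dr": [0, 0, 0], "linear": [0, 0, 0.003], "gripper": 1},
    {"dr": [0, 0, 0], "linear": [0, 0, 0], "gripper": 1},
    {"dr": [0, 0, 0], "linear": [0, 0, 0], "gripper": 0.4},
    {"dr": [0, 0, 0], "linear": [0, 0, 0], "gripper": 0.4},
    {"dr": [0, 0, 0], "linear": [0, 0, 0], "gripper": 0.4},
    {"dr": [0, 0, 0], "linear": [0, 0, 0], "gripper": 0.4},
  ],
)

```text
time_s: 32.35
eef_pos: [379.5, -314.4, 9.0]
orientation: [0.951, 0.309, 0.0, -0.0]
force: [0.5, 0.1, -1.0]
gripper_width: 53.0
```

Run:
```python
from h import *
o=bot.get_obs();P,M,y=pose(o);print(P,y,o['gripper_width'],o['force'].round(1))
yp=y-(1.975-.037);print('place yaw',yp)
plan([*st(-45,85),P[2]+105],yp,16,p0=P+[0,0,105],R0=M)
```

```text
[ 379.54227211 -314.36540977    8.9680639 ] 0.6288400145224644 53.046572700253265 [ 0.5  0.1 -1. ]
place yaw -1.3091599854775358
from [ 379.5 -314.4  114. ] yaw 0.629 f [ 0.5  0.1 -1. ] w 53.0 t 32.35 q [-0.37  0.33 -0.4  -0.   -0.83  2.57]
0 lin [0.0229, -0.0133, 0.0] dr [-0.0001, -0.0001, 0.1211]
1 lin [0.0211, -0.016, 0.0] dr [-0.0001, -0.0001, 0.1211]
2 lin [0.019, -0.0184, 0.0] dr [-0.0001, -0.0001, 0.1211]
3 lin [0.0167, -0.0206, 0.0] dr [-0.0001, -0.0001, 0.1211]
4 lin [0.014, -0.0224, 0.0] dr [-0.0001, -0.0001, 0.1211]
5 lin [0.0112, -0.024, 0.0] dr [-0.0001, -0.0001, 0.1211]
6 lin [0.0083, -0.0251, 0.0] dr [-0.0001, -0.0001, 0.1211]
7 lin [0.0052, -0.026, 0.0] dr [-0.0001, -0.0001, 0.1211]
8 lin [0.002, -0.0264, 0.0] dr [-0.0001, -0.0001, 0.1211]
9 lin [-0.0012, -0.0264, 0.0] dr [-0.0001, -0.0001, 0.1211]
10 lin [-0.0044, -0.0261, 0.0] dr [-0.0001, -0.0001, 0.1211]
11 lin [-0.0075, -0.0254, 0.0] dr [-0.0001, -0.0001, 0.1211]
12 lin [-0.0105, -0.0243, 0.0] dr [-0.0001, -0.0001, 0.1211]
13 lin [-0.0134, -0.0228, 0.0] dr [-0.0001, -0.0001, 0.1211]
14 lin [-0.016, -0.021, 0.0] dr [-0.0001, -0.0001, 0.1211]
15 lin [-0.0185, -0.0189, -0.0] dr [-0.0001, -0.0001, 0.1211]
total tool lin [ 3.660e+02 -2.128e+02  3.000e-01]
```

>>> apply_moves(
  deltas=[
    {"dr": [0, 0, 0], "linear": [0, 0, -0.045], "gripper": 0.4},
    {"dr": [0, 0, 0], "linear": [0, 0, -0.06], "gripper": 0.4},
    {"dr": [0, 0, 0.121], "linear": [0.023, -0.0133, 0], "gripper": 0.4},
    {"dr": [0, 0, 0.121], "linear": [0.021, -0.016, 0], "gripper": 0.4},
    {"dr": [0, 0, 0.121], "linear": [0.019, -0.0184, 0], "gripper": 0.4},
    {"dr": [0, 0, 0.121], "linear": [0.0167, -0.0206, 0], "gripper": 0.4},
    {"dr": [0, 0, 0.121], "linear": [0.014, -0.0224, 0], "gripper": 0.4},
    {"dr": [0, 0, 0.121], "linear": [0.011, -0.024, 0], "gripper": 0.4},
    {"dr": [0, 0, 0.121], "linear": [0.0083, -0.025, 0], "gripper": 0.4},
    {"dr": [0, 0, 0.121], "linear": [0.005, -0.026, 0], "gripper": 0.4},
  ],
)

```text
time_s: 33.6
eef_pos: [466.1, -115.7, 115.6]
orientation: [0.982, -0.187, -0.003, -0.002]
force: [0.6, -1.2, -1.7]
gripper_width: 52.9
```

Run:
```python
from h import *
plan([*st(-45,85),100],-1.309,7)
```

```text
from [ 466.1 -115.7  115.6] yaw -0.375 f [ 0.6 -1.2 -1.7] w 52.9 t 33.6 q [ 0.08  0.19 -0.28 -0.01 -1.11  1.12]
0 lin [0.0013, -0.0295, 0.0023] dr [0.0, 0.0009, 0.1334]
1 lin [-0.0026, -0.0294, 0.0023] dr [0.0, 0.0009, 0.1334]
2 lin [-0.0065, -0.0288, 0.0023] dr [0.0, 0.0009, 0.1334]
3 lin [-0.0103, -0.0277, 0.0023] dr [0.0, 0.0009, 0.1334]
4 lin [-0.0139, -0.0261, 0.0023] dr [0.0, 0.0009, 0.1334]
5 lin [-0.0172, -0.024, 0.0023] dr [0.0, 0.0009, 0.1334]
6 lin [-0.0202, -0.0215, 0.0022] dr [0.0, 0.0009, 0.1334]
total tool lin [   9.3 -206.4   16.1]
```

>>> apply_moves(
  deltas=[
    {"dr": [0, 0.001, 0.133], "linear": [0.001, -0.0295, 0.001], "gripper": 0.4},
    {"dr": [0, 0.001, 0.133], "linear": [-0.0026, -0.0294, 0.001], "gripper": 0.4},
    {"dr": [0, 0.001, 0.133], "linear": [-0.0065, -0.0288, 0.001], "gripper": 0.4},
    {"dr": [0, 0.001, 0.133], "linear": [-0.0103, -0.0277, 0.001], "gripper": 0.4},
    {"dr": [0, 0.001, 0.133], "linear": [-0.014, -0.026, 0.001], "gripper": 0.4},
    {"dr": [0, 0.001, 0.133], "linear": [-0.017, -0.024, 0.001], "gripper": 0.4},
    {"dr": [0, 0, 0.1], "linear": [-0.014, -0.016, 0], "gripper": 0.4},
    {"dr": [0, 0, 0], "linear": [0, 0, 0.015], "gripper": 0.4},
    {"dr": [0, 0, 0], "linear": [0, 0, 0.01], "gripper": 0.4},
    {"dr": [0, 0, 0], "linear": [0, 0, 0], "gripper": 0.4},
  ],
)

```text
time_s: 34.85
eef_pos: [547.4, 70.8, 79.3]
orientation: [0.796, -0.606, -0.004, 0.003]
force: [-0.2, -0.4, -1.8]
gripper_width: 53.1
```

Run:
```python
from h import *
plan([*st(-45,85),15],-1.309,1)
```

```text
from [547.4  70.8  79.3] yaw -1.302 f [-0.2 -0.4 -1.8] w 53.1 t 34.85 q [ 0.41  0.36 -0.15 -0.   -1.07 -0.14]
0 lin [-0.0012, -0.004, 0.0643] dr [0.0092, 0.0024, 0.0073]
total tool lin [-1.2 -4.  64.3]
```

>>> apply_moves(
  deltas=[
    {"dr": [0.008, 0.002, 0.007], "linear": [-0.001, -0.004, 0.01], "gripper": 0.4},
    {"dr": [0, 0, 0], "linear": [0, 0, 0.015], "gripper": 0.4},
    {"dr": [0, 0, 0], "linear": [0, 0, 0.015], "gripper": 0.4},
    {"dr": [0, 0, 0], "linear": [0, 0, 0.01], "gripper": 0.4},
    {"dr": [0, 0, 0], "linear": [0, 0, 0.003], "gripper": 0.4},
    {"dr": [0, 0, 0], "linear": [0, 0, 0], "gripper": 0.4},
    {"dr": [0, 0, 0], "linear": [0, 0, 0], "gripper": 0.4},
    {"dr": [0, 0, 0], "linear": [0, 0, 0], "gripper": 0.4},
    {"dr": [0, 0, 0], "linear": [0, 0, 0], "gripper": 0.4},
    {"dr": [0, 0, 0], "linear": [0, 0, 0], "gripper": 0.4},
  ],
)

```text
time_s: 36.1
eef_pos: [551.7, 71.8, 24.1]
orientation: [0.793, -0.609, 0.001, -0.001]
force: [-0.2, -0.1, -1.1]
gripper_width: 52.8
```

Run:
```python
from h import *
plan([*st(-45,85),15],-1.309,1)
```

```text
from [551.7  71.8  24.1] yaw -1.31 f [-0.2 -0.1 -1.1] w 52.8 t 36.1 q [ 0.41  0.42 -0.22  0.   -0.93 -0.15]
0 lin [-0.0015, 0.001, 0.0091] dr [-0.002, 0.0002, -0.0006]
total tool lin [-1.5  1.   9.1]
```

>>> apply_moves(
  deltas=[
    {"dr": [-0.002, 0, 0], "linear": [-0.0015, 0.001, 0.004], "gripper": 0.4},
    {"dr": [0, 0, 0], "linear": [0, 0, 0.003], "gripper": 0.4},
    {"dr": [0, 0, 0], "linear": [0, 0, 0.002], "gripper": 0.4},
    {"dr": [0, 0, 0], "linear": [0, 0, 0.001], "gripper": 0.4},
    {"dr": [0, 0, 0], "linear": [0, 0, 0], "gripper": 0.4},
    {"dr": [0, 0, 0], "linear": [0, 0, 0], "gripper": 0.75},
    {"dr": [0, 0, 0], "linear": [0, 0, 0], "gripper": 0.75},
    {"dr": [0, 0, 0], "linear": [0, 0, 0], "gripper": 0.75},
    {"dr": [0, 0, 0], "linear": [0, 0, -0.03], "gripper": 0.75},
    {"dr": [0, 0, 0], "linear": [0, 0, -0.05], "gripper": 0.8},
  ],
)

```text
time_s: 37.35
eef_pos: [547.8, 72.3, 92.5]
orientation: [0.793, -0.609, -0.002, 0.004]
force: [1.1, -0.2, -0.0]
gripper_width: 68.0
```

Run:
```python
from h import *
o=bot.get_obs();s=bot.snapshot('wrist');f=s['frame'].copy()
for y in (85,0,-85): print(canmeas(s,o,st(-45,y),8,f),st(-45,y))
save('w13',f)
# go to handle at home: above; yaw .037; first up
plan([*st(90.6,-129.7),155],0.037,12)
```

```text
(np.float64(0.9999055958092938), array([549.06451942,  77.87725164]), np.float64(0.041720045295802186), np.float64(0.05546090961375486), np.float64(22.69438568346092), np.float64(17.05109182035324), np.int32(190)) [550.35571754  73.04182414]
(np.float64(0.9999543686850061), array([552.46023252, -12.04963412]), np.float64(0.032337643666117216), np.float64(0.0227844596906827), np.float64(22.76221436993015), np.float64(17.116941610420064), np.int32(244)) [553.5 -11.9]
None [556.64428246 -96.84182414]
from [552.5  72.9 100.9] yaw -1.308 f [2.7 0.5 7. ] w 68.2 t 37.4 q [ 0.41  0.34 -0.12  0.   -1.11 -0.15]
0 lin [0.0199, -0.0069, -0.0044] dr [-0.0002, -0.0004, -0.1121]
1 lin [0.0206, -0.0046, -0.0044] dr [-0.0002, -0.0004, -0.1121]
2 lin [0.0209, -0.0023, -0.0044] dr [-0.0002, -0.0004, -0.1121]
3 lin [0.0211, 0.0001, -0.0045] dr [-0.0002, -0.0004, -0.1121]
4 lin [0.0209, 0.0025, -0.0045] dr [-0.0002, -0.0004, -0.1121]
5 lin [0.0205, 0.0048, -0.0045] dr [-0.0002, -0.0004, -0.1121]
6 lin [0.0198, 0.007, -0.0045] dr [-0.0002, -0.0004, -0.1121]
7 lin [0.0189, 0.0092, -0.0045] dr [-0.0002, -0.0004, -0.1121]
8 lin [0.0178, 0.0113, -0.0045] dr [-0.0002, -0.0004, -0.1121]
9 lin [0.0164, 0.0132, -0.0045] dr [-0.0002, -0.0004, -0.1121]
10 lin [0.0148, 0.015, -0.0045] dr [-0.0002, -0.0004, -0.1121]
11 lin [0.0131, 0.0165, -0.0045] dr [-0.0002, -0.0004, -0.1121]
total tool lin [239.1 -82.2 -53.1]
```

View pics/w13.png

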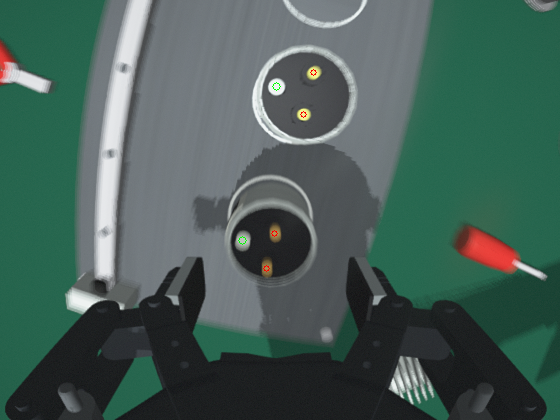

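The moving picture shows B and C fine, but ring1 at (325,5) looks empty, so can A may have been knocked aside. Checking the other cameras.

Run:
```python
from h import *
s=bot.snapshot('scene');save('s4',cv2.resize(s['frame'][110:310,150:350],None,fx=3,fy=3,interpolation=cv2.INTER_CUBIC))
s=bot.snapshot('top');save('t4',cv2.resize(s['frame'][150:280,215:440],None,fx=3.5,fy=3.5))
```

```text
(no output)
```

View pics/s4.png

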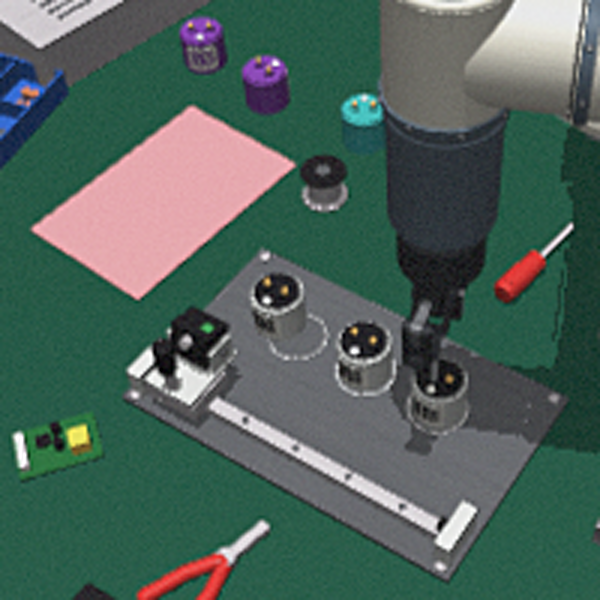

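View pics/t4.png

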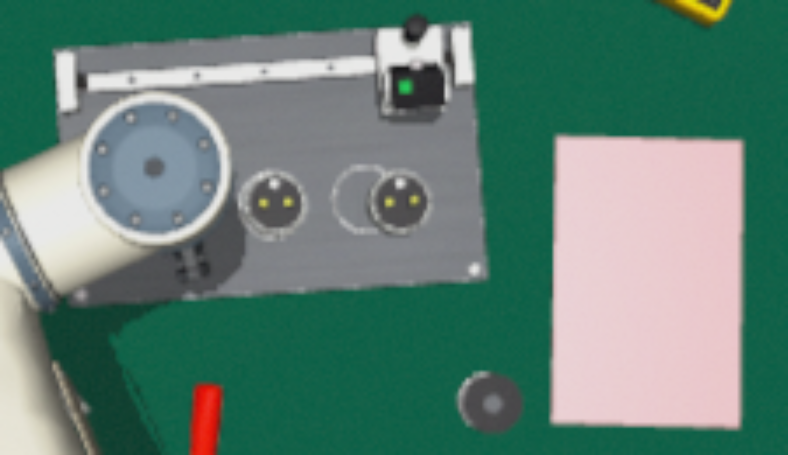

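As suspected, can A was knocked about 30 mm along −y (scene view (278,300), next to its ring) and still stands. I'll set it right.

Run:
```python
from h import *
plan([556,-128,135],-1.53,7)
```

```text
from [551.1  73.3  96.1] yaw -1.309 f [-0.3  0.  -0.7] w 68.6 t 37.5 q [ 0.41  0.34 -0.12  0.   -1.1  -0.15]
0 lin [0.028, 0.0068, -0.0056] dr [-0.0003, -0.0, 0.0316]
1 lin [0.0282, 0.0059, -0.0056] dr [-0.0003, -0.0, 0.0316]
2 lin [0.0283, 0.005, -0.0056] dr [-0.0003, -0.0, 0.0316]
3 lin [0.0285, 0.0041, -0.0056] dr [-0.0003, -0.0, 0.0316]
4 lin [0.0286, 0.0032, -0.0056] dr [-0.0003, -0.0, 0.0316]
5 lin [0.0287, 0.0023, -0.0056] dr [-0.0003, -0.0, 0.0316]
6 lin [0.0287, 0.0014, -0.0056] dr [-0.0003, -0.0, 0.0316]
total tool lin [195.7  47.4 -38.9]
```

>>> apply_moves(
  deltas=[
    {"dr": [0, 0, 0.03], "linear": [0.02, 0.006, -0.02], "gripper": 1},
    {"dr": [0, 0, 0.03], "linear": [0.028, 0.006, -0.018], "gripper": 1},
    {"dr": [0, 0, 0.03], "linear": [0.029, 0.005, 0], "gripper": 1},
    {"dr": [0, 0, 0.03], "linear": [0.029, 0.004, 0], "gripper": 1},
    {"dr": [0, 0, 0.03], "linear": [0.029, 0.0032, 0], "gripper": 1},
    {"dr": [0, 0, 0.03], "linear": [0.029, 0.0023, 0], "gripper": 1},
    {"dr": [0, 0, 0.02], "linear": [0.024, 0.0014, 0], "gripper": 1},
    {"dr": [0, 0, 0], "linear": [0, 0, 0], "gripper": 1},
    {"dr": [0, 0, 0], "linear": [0, 0, 0], "gripper": 1},
    {"dr": [0, 0, 0], "linear": [0, 0, 0], "gripper": 1},
  ],
)

```text
time_s: 38.75
eef_pos: [551.3, -121.5, 127.0]
orientation: [0.727, -0.687, -0.004, 0.003]
force: [-0.1, 1.3, 0.2]
gripper_width: 85.6
```

Run:
```python
from h import *
o=bot.get_obs();s=bot.snapshot('wrist');f=s['frame'].copy()
for y in (0,-115):
    b=canmeas(s,o,st(-45,y),8,f);print(b,st(-45,y))
save('w14',f)
plan([*b[1],60],pose(o)[2],1)
```

```text
(np.float64(0.9815295360170212), array([553.44576817, -14.16089999]), np.float64(0.03546422039836665), np.float64(0.2279615211058979), np.float64(18.50685894959156), np.float64(17.04713552889804), np.int32(68)) [553.5 -11.9]
(np.float64(0.999426684009408), array([ 551.41347835, -122.20157987]), np.float64(0.037336108825205036), np.float64(0.07119968160893345), np.float64(21.977814211637497), np.float64(16.504962210778334), np.int32(122)) [ 557.75402922 -126.82129148]
from [ 551.3 -121.4  127. ] yaw -1.514 f [-0.3 -0.5 -0.1] w 85.5 t 38.8 q [ 0.06  0.34 -0.04 -0.   -1.2  -0.  ]
0 lin [0.0009, -0.0007, 0.067] dr [0.0095, 0.0016, 0.0002]
total tool lin [ 0.9 -0.7 67. ]
```

View pics/w14.png

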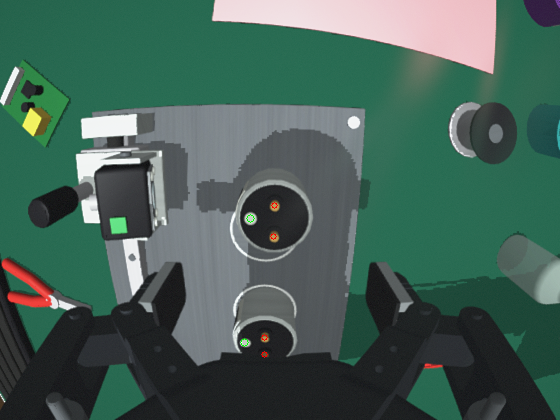

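>>> apply_moves(
  deltas=[
    {"dr": [0.009, 0.002, 0], "linear": [0, -0.0007, 0.005], "gripper": 1},
    {"dr": [0, 0, 0], "linear": [0, 0, 0.015], "gripper": 1},
    {"dr": [0, 0, 0], "linear": [0, 0, 0.015], "gripper": 1},
    {"dr": [0, 0, 0], "linear": [0, 0, 0.015], "gripper": 1},
    {"dr": [0, 0, 0], "linear": [0, 0, 0.01], "gripper": 1},
    {"dr": [0, 0, 0], "linear": [0, 0, 0], "gripper": 1},
    {"dr": [0, 0, 0], "linear": [0, 0, 0], "gripper": 1},
    {"dr": [0, 0, 0], "linear": [0, 0, 0], "gripper": 1},
    {"dr": [0, 0, 0], "linear": [0, 0, 0], "gripper": 1},
    {"dr": [0, 0, 0], "linear": [0, 0, 0], "gripper": 1},
  ],
)

```text
time_s: 40.05
eef_pos: [551.8, -119.7, 62.9]
orientation: [0.728, -0.686, 0.0, -0.0]
force: [-0.1, -0.3, 0.0]
gripper_width: 85.7
```

Run:
```python
from h import *
o=bot.get_obs();s=bot.snapshot('wrist');f=s['frame'].copy()
b=canmeas(s,o,(551.5,-122),8,f);print(b)
plan([551.5,-122.5,16],-1.514,1)
```

```text
(np.float64(0.9986899758629315), array([ 551.39488109, -122.48501801]), np.float64(0.03632434447878212), np.float64(0.08751634120166303), np.float64(21.67022101439072), np.float64(16.66136661503189), np.int32(214))
from [ 551.8 -119.7   62.9] yaw -1.512 f [-0.9  0.2 -0.5] w 85.1 t 40.1 q [ 0.06  0.39 -0.15  0.   -1.03 -0.  ]
0 lin [0.0028, 0.0005, 0.0469] dr [-0.0006, -0.0001, 0.0022]
total tool lin [ 2.8  0.5 46.9]
```

>>> apply_moves(
  deltas=[
    {"dr": [0, 0, 0], "linear": [0.0028, 0.0005, 0.008], "gripper": 1},
    {"dr": [0, 0, 0], "linear": [0, 0, 0.014], "gripper": 1},
    {"dr": [0, 0, 0], "linear": [0, 0, 0.013], "gripper": 1},
    {"dr": [0, 0, 0], "linear": [0, 0, 0.007], "gripper": 1},
    {"dr": [0, 0, 0], "linear": [0, 0, 0.001], "gripper": 1},
    {"dr": [0, 0, 0], "linear": [0, 0, 0], "gripper": 1},
    {"dr": [0, 0, 0], "linear": [0, 0, 0], "gripper": 0.4},
    {"dr": [0, 0, 0], "linear": [0, 0, 0], "gripper": 0.4},
    {"dr": [0, 0, 0], "linear": [0, 0, 0], "gripper": 0.4},
    {"dr": [0, 0, 0], "linear": [0, 0, 0], "gripper": 0.4},
  ],
)

```text
time_s: 41.35
eef_pos: [551.4, -122.6, 16.7]
orientation: [0.728, -0.686, 0.0, -0.0]
force: [0.2, 0.3, -1.2]
gripper_width: 53.4
```

Run:
```python
from h import *
plan([*st(-45,-85),30],-1.525,3)
```

```text
from [ 551.4 -122.6   16.7] yaw -1.512 f [ 0.2  0.3 -1.2] w 53.4 t 41.35 q [ 0.06  0.44 -0.2  -0.   -0.93  0.  ]
0 lin [-0.0085, -0.0022, -0.0044] dr [-0.0002, 0.0001, 0.0043]
1 lin [-0.0085, -0.0022, -0.0044] dr [-0.0002, 0.0001, 0.0043]
2 lin [-0.0085, -0.0022, -0.0044] dr [-0.0002, 0.0001, 0.0043]
total tool lin [-25.4  -6.7 -13.3]
```

>>> apply_moves(
  deltas=[
    {"dr": [0, 0, 0], "linear": [0, 0, -0.012], "gripper": 0.4},
    {"dr": [0, 0, 0.004], "linear": [-0.007, -0.002, 0], "gripper": 0.4},
    {"dr": [0, 0, 0.004], "linear": [-0.008, -0.002, 0], "gripper": 0.4},
    {"dr": [0, 0, 0.004], "linear": [-0.007, -0.002, 0], "gripper": 0.4},
    {"dr": [0, 0, 0], "linear": [-0.001, -0.0006, 0], "gripper": 0.4},
    {"dr": [0, 0, 0], "linear": [0, 0, 0], "gripper": 0.4},
    {"dr": [0, 0, 0], "linear": [0, 0, 0], "gripper": 0.4},
    {"dr": [0, 0, 0], "linear": [0, 0, 0], "gripper": 0.4},
    {"dr": [0, 0, 0], "linear": [0, 0, 0], "gripper": 0.4},
    {"dr": [0, 0, 0], "linear": [0, 0, 0], "gripper": 0.4},
  ],
)

```text
time_s: 42.6
eef_pos: [556.4, -97.5, 28.9]
orientation: [0.723, -0.691, -0.001, 0.0]
force: [-0.5, -0.3, -2.1]
gripper_width: 53.5
```

Run:
```python
from h import *
plan([*st(-45,-85),16.7],-1.525,1)
```

```text
from [556.4 -97.5  28.9] yaw -1.525 f [-0.5 -0.3 -2.1] w 53.5 t 42.6 q [ 0.1   0.43 -0.19 -0.   -0.96 -0.06]
0 lin [-0.0007, -0.0003, 0.0122] dr [0.0011, 0.0005, -0.0001]
total tool lin [-0.7 -0.3 12.2]
```

>>> apply_moves(
  deltas=[
    {"dr": [0.001, 0, 0], "linear": [-0.0006, 0, 0.005], "gripper": 0.4},
    {"dr": [0, 0, 0], "linear": [0, 0, 0.005], "gripper": 0.4},
    {"dr": [0, 0, 0], "linear": [0, 0, 0.002], "gripper": 0.4},
    {"dr": [0, 0, 0], "linear": [0, 0, 0.001], "gripper": 0.4},
    {"dr": [0, 0, 0], "linear": [0, 0, 0], "gripper": 0.4},
    {"dr": [0, 0, 0], "linear": [0, 0, 0], "gripper": 0.75},
    {"dr": [0, 0, 0], "linear": [0, 0, 0], "gripper": 0.75},
    {"dr": [0, 0, 0], "linear": [0, 0, 0], "gripper": 0.75},
    {"dr": [0, 0, 0], "linear": [0, 0, -0.03], "gripper": 0.75},
    {"dr": [0, 0, 0], "linear": [0, 0, -0.05], "gripper": 0.8},
  ],
)

```text
time_s: 43.85
eef_pos: [553.9, -97.0, 94.4]
orientation: [0.723, -0.691, -0.003, 0.003]
force: [1.4, 0.6, 0.3]
gripper_width: 68.4
```

Run:
```python
from h import *
plan([*st(90.6,-129.7),160],0.037,10)
```

```text
from [553.9 -97.   94.4] yaw -1.525 f [1.4 0.6 0.3] w 68.4 t 43.85 q [ 0.1   0.36 -0.1  -0.   -1.12 -0.06]
0 lin [0.0046, -0.0137, -0.0067] dr [0.0007, 0.0006, -0.1562]
1 lin [0.0067, -0.0129, -0.0067] dr [0.0007, 0.0006, -0.1562]
2 lin [0.0086, -0.0117, -0.0066] dr [0.0007, 0.0006, -0.1562]
3 lin [0.0103, -0.0102, -0.0066] dr [0.0007, 0.0006, -0.1562]
4 lin [0.0118, -0.0085, -0.0066] dr [0.0007, 0.0006, -0.1562]
5 lin [0.013, -0.0065, -0.0066] dr [0.0007, 0.0006, -0.1562]
6 lin [0.0138, -0.0045, -0.0066] dr [0.0007, 0.0006, -0.1562]
7 lin [0.0144, -0.0023, -0.0066] dr [0.0007, 0.0006, -0.1562]
8 lin [0.0145, 0.0, -0.0066] dr [0.0007, 0.0006, -0.1562]
9 lin [0.0144, 0.0023, -0.0066] dr [0.0007, 0.0006, -0.1562]
total tool lin [  45.9 -137.4  -66.7]
```

>>> apply_moves(
  deltas=[
    {"dr": [0, 0, 0], "linear": [0, 0, -0.045], "gripper": 1},
    {"dr": [0, 0, 0], "linear": [0, 0, -0.035], "gripper": 1},
    {"dr": [0, 0, -0.156], "linear": [0.005, -0.014, 0], "gripper": 1},
    {"dr": [0, 0, -0.156], "linear": [0.0067, -0.013, 0], "gripper": 1},
    {"dr": [0, 0, -0.156], "linear": [0.0086, -0.0117, 0], "gripper": 1},
    {"dr": [0, 0, -0.156], "linear": [0.01, -0.01, 0], "gripper": 1},
    {"dr": [0, 0, -0.156], "linear": [0.012, -0.0085, 0], "gripper": 0.9},
    {"dr": [0, 0, -0.156], "linear": [0.013, -0.0065, 0], "gripper": 0.8},
    {"dr": [0, 0, -0.156], "linear": [0.0138, -0.0045, 0], "gripper": 0.7},
    {"dr": [0, 0, -0.156], "linear": [0.0144, -0.0023, 0], "gripper": 0.7},
  ],
)

```text
time_s: 45.1
eef_pos: [672.1, -128.3, 182.6]
orientation: [0.993, -0.118, 0.001, 0.0]
force: [-0.4, -0.4, 0.3]
gripper_width: 59.7
```

Run:
```python
from h import *
plan([*st(90.6,-129.7),155],0.037,3)
s=bot.snapshot('top');save('t5',cv2.resize(s['frame'][150:280,215:440],None,fx=3.5,fy=3.5))
s=bot.snapshot('scene');save('s5',cv2.resize(s['frame'][150:310,150:350],None,fx=3,fy=3,interpolation=cv2.INTER_CUBIC))
```

```text
from [ 672.1 -128.3  182.6] yaw -0.236 f [-0.4 -0.4  0.3] w 59.7 t 45.1 q [ 0.04  0.54  0.42  0.   -1.44  1.3 ]
0 lin [0.0077, 0.001, 0.0092] dr [0.0001, -0.0006, -0.0909]
1 lin [0.0075, 0.0017, 0.0092] dr [0.0001, -0.0006, -0.0909]
2 lin [0.0074, 0.0024, 0.0092] dr [0.0001, -0.0006, -0.0909]
total tool lin [23.   2.9 27.6]
```

View pics/s5.png

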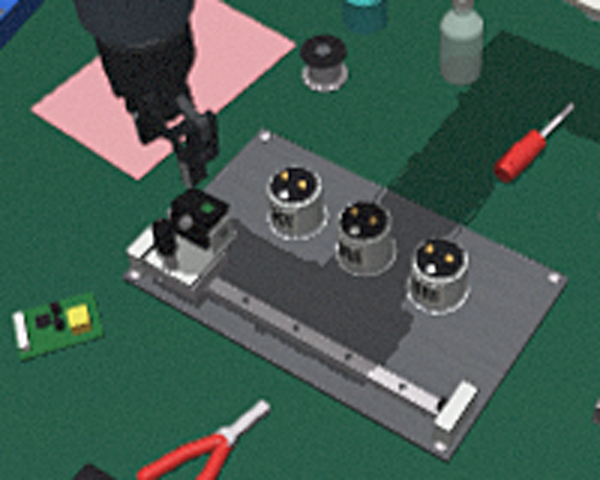

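All three cans stand in their rings with labels toward the rail. I'll position over the handle.

>>> apply_moves(
  deltas=[
    {"dr": [0, 0, -0.09], "linear": [0.0077, 0.001, 0.009], "gripper": 0.7},
    {"dr": [0, 0, -0.09], "linear": [0.0075, 0.0017, 0.009], "gripper": 0.7},
    {"dr": [0, 0, -0.08], "linear": [0.006, 0.002, 0.008], "gripper": 0.7},
    {"dr": [0, 0, 0], "linear": [0, 0, 0], "gripper": 0.7},
    {"dr": [0, 0, 0], "linear": [0, 0, 0], "gripper": 0.7},
    {"dr": [0, 0, 0], "linear": [0, 0, 0], "gripper": 0.7},
    {"dr": [0, 0, 0], "linear": [0, 0, 0], "gripper": 0.7},
    {"dr": [0, 0, 0], "linear": [0, 0, 0], "gripper": 0.7},
    {"dr": [0, 0, 0], "linear": [0, 0, 0], "gripper": 0.7},
    {"dr": [0, 0, 0], "linear": [0, 0, 0], "gripper": 0.7},
  ],
)

```text
time_s: 46.45
eef_pos: [691.4, -135.8, 157.2]
orientation: [1.0, 0.004, 0.002, 0.0]
force: [0.1, 0.4, 0.8]
gripper_width: 59.9
```

Run:
```python
from h import *
plan([*st(90.6,-129.7),84],0.037,1)
o=bot.get_obs();s=bot.snapshot('wrist');f=s['frame'].copy()
for y in (85,0,-85): print(canmeas(s,o,st(-45,y),8,f,60),st(-45,y)) if 0 else None
u=wproj(s,(*st(90.6,-129.7),114),o);cv2.circle(f,tuple(np.int32(u)),3,(255,0,0),-1);save('w15',f)
```

```text
from [ 691.4 -135.8  157.2] yaw 0.008 f [0.1 0.4 0.8] w 59.9 t 46.45 q [ 0.03  0.59  0.44  0.   -1.41  1.55]
0 lin [0.0021, 0.0007, 0.0732] dr [0.0005, -0.0031, -0.0289]
total tool lin [ 2.1  0.7 73.2]
```

View pics/w15.png

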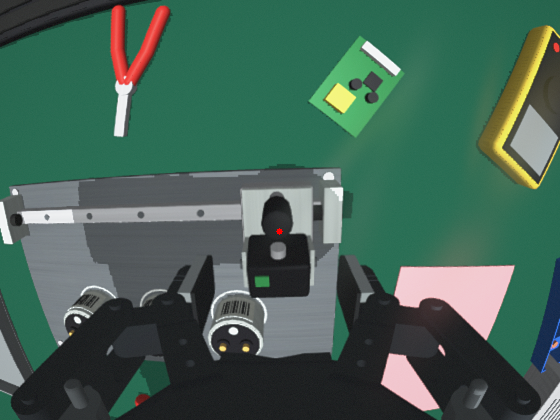

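>>> apply_moves(
  deltas=[
    {"dr": [0, -0.003, -0.029], "linear": [0.002, 0.0007, 0.005], "gripper": 0.7},
    {"dr": [0, 0, 0], "linear": [0, 0, 0.016], "gripper": 0.7},
    {"dr": [0, 0, 0], "linear": [0, 0, 0.016], "gripper": 0.7},
    {"dr": [0, 0, 0], "linear": [0, 0, 0.016], "gripper": 0.7},
    {"dr": [0, 0, 0], "linear": [0, 0, 0.013], "gripper": 0.7},
    {"dr": [0, 0, 0], "linear": [0, 0, 0.004], "gripper": 0.7},
    {"dr": [0, 0, 0], "linear": [0, 0, 0], "gripper": 0.7},
    {"dr": [0, 0, 0], "linear": [0, 0, 0], "gripper": 0.7},
    {"dr": [0, 0, 0], "linear": [0, 0, 0], "gripper": 0.7},
    {"dr": [0, 0, 0], "linear": [0, 0, 0], "gripper": 0.7},
  ],
)

```text
time_s: 47.75
eef_pos: [693.4, -136.6, 81.7]
orientation: [1.0, 0.02, -0.0, 0.0]
force: [0.0, 1.5, -0.1]
gripper_width: 59.7
```

Run:
```python
from h import *
plan([*st(90.6,-129.7),84],0.037,1)
```

```text
from [ 693.4 -136.6   81.7] yaw 0.039 f [ 0.   1.5 -0.1] w 59.7 t 47.75 q [ 0.03  0.63  0.32  0.   -1.26  1.58]
0 lin [0.0004, -0.0001, -0.0023] dr [0.0005, 0.001, 0.0021]
total tool lin [ 0.4 -0.1 -2.3]
```

Close on the handle, and check the row once more before sliding.

>>> apply_moves(
  deltas=[
    {"dr": [0, 0, 0.002], "linear": [0, 0, -0.002], "gripper": 0.1},
    {"dr": [0, 0, 0], "linear": [0, 0, 0], "gripper": 0.1},
    {"dr": [0, 0, 0], "linear": [0, 0, 0], "gripper": 0.1},
    {"dr": [0, 0, 0], "linear": [0, 0, 0], "gripper": 0.1},
    {"dr": [0, 0, 0], "linear": [0, 0, 0], "gripper": 0.1},
    {"dr": [0, 0, 0], "linear": [0, 0, 0], "gripper": 0.1},
    {"dr": [0, 0, 0], "linear": [0, 0, 0], "gripper": 0.1},
    {"dr": [0, 0, 0], "linear": [0, 0, 0], "gripper": 0.1},
    {"dr": [0, 0, 0], "linear": [0, 0, 0], "gripper": 0.1},
    {"dr": [0, 0, 0], "linear": [0, 0, 0], "gripper": 0.1},
  ],
)

```text
time_s: 49.0
eef_pos: [693.6, -136.6, 84.4]
orientation: [1.0, 0.019, -0.0, 0.0]
force: [-0.1, 0.4, 1.6]
gripper_width: 19.1
```

Run:
```python
from h import *
o=bot.get_obs();print(pose(o)[0],o['gripper_width'],o['force'])
s=bot.snapshot('scene');f=s['frame'].astype(int)
save('s6',cv2.resize(s['frame'][180:280,225:325],None,fx=6,fy=6,interpolation=cv2.INTER_CUBIC))
t=bot.snapshot('top');save('t6',cv2.resize(t['frame'][150:280,215:440],None,fx=3.5,fy=3.5,interpolation=cv2.INTER_CUBIC))
```

```text
[ 693.58262138 -136.61484966   84.43533463] 19.113626456142708 [-0.08673521  0.37743547  1.58640825]
```

View pics/s6.png

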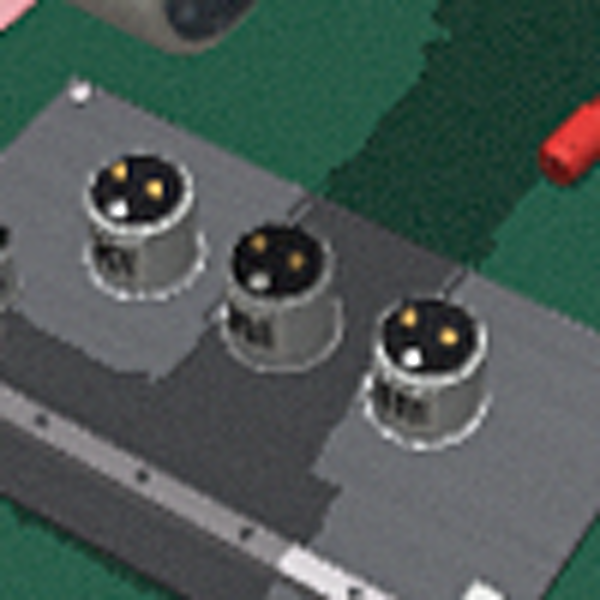

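View pics/t6.png

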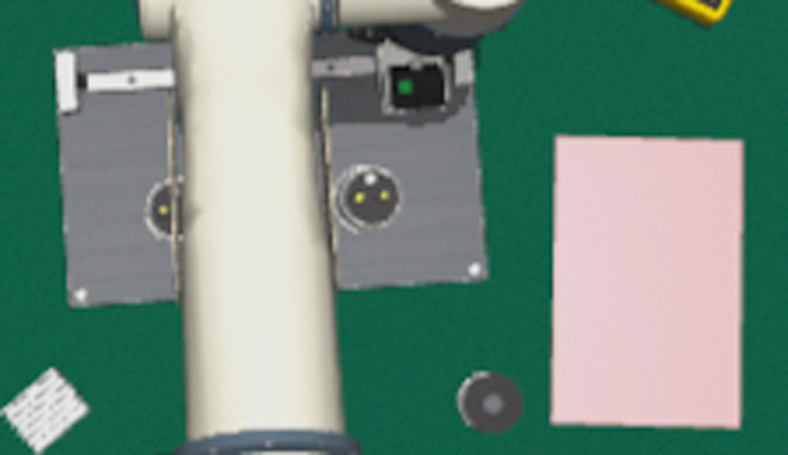

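Run:
```python
from h import *
s=bot.snapshot('scene')
for k,y,a,b,p in [('A',-85,(121,172),(155,189),(119,208)),('B',0,(259,243),(296,260),(260,280)),('C',85,(409,317),(449,337),(411,357))]:
    w=lambda q,z: ray(s,225+q[0]/6,180+q[1]/6,z)[:2]
    A,B,P=w(a,64),w(b,64),w(p,56.5);C=(A+B)/2;d=C-st(-45,y);v=P-C;l=B-A
    print(k,C.round(1),'err st',(d@EX).round(1),(d@EY).round(1),'plug ang-YAW',(np.arctan2(v[1],v[0])-YAW).round(3),'stud ang',(np.arctan2(l[1],l[0])-np.pi/2-YAW).round(3),np.hypot(*v).round(1))
```

```text
A [556.3 -95.1] err st -0.3 1.8 plug ang-YAW -0.115 stud ang 0.002 15.0
B [553.7 -10.9] err st 0.2 1.0 plug ang-YAW -0.061 stud ang 0.039 14.5
C [550.2  75.6] err st -0.1 2.6 plug ang-YAW -0.052 stud ang 0.002 14.9
```

All three are centred within about 2.6 mm and square. Sliding the reader to the far stop.

>>> apply_moves(
  deltas=[
    {"dr": [0, 0, 0], "linear": [0, -0.006, 0], "gripper": 0.1},
    {"dr": [0, 0, 0], "linear": [0, -0.011, 0], "gripper": 0.1},
    {"dr": [0, 0, 0], "linear": [0, -0.012, 0], "gripper": 0.1},
    {"dr": [0, 0, 0], "linear": [0, -0.012, 0], "gripper": 0.1},
    {"dr": [0, 0, 0], "linear": [0, -0.012, 0], "gripper": 0.1},
    {"dr": [0, 0, 0], "linear": [0, -0.012, 0], "gripper": 0.1},
    {"dr": [0, 0, 0], "linear": [0, -0.012, 0], "gripper": 0.1},
    {"dr": [0, 0, 0], "linear": [0, -0.012, 0], "gripper": 0.1},
    {"dr": [0, 0, 0], "linear": [0, -0.012, 0], "gripper": 0.1},
    {"dr": [0, 0, 0], "linear": [0, -0.012, 0], "gripper": 0.1},
  ],
)

```text
time_s: 50.4
eef_pos: [689.1, -17.1, 84.4]
orientation: [1.0, 0.018, 0.0, 0.001]
force: [0.1, -2.5, -0.2]
gripper_width: 19.3
```

Run:
```python
from h import *
o=bot.get_obs();p=o['eef_pos'][:2]-RING2;print('station',p@EX-45,p@EY);plan([*st(90.6,129),84.2],0.037,10)
```

```text
station 90.28331422038207 -10.23044621759655
from [689.1 -17.1  84.4] yaw 0.037 f [ 0.1 -2.5 -0.2] w 19.3 t 50.4 q [ 0.2   0.6   0.26  0.   -1.23  1.4 ]
0 lin [0.0, -0.0139, -0.0] dr [0.0003, 0.0, -0.0]
total tool lin [ 3.000e-01 -1.392e+02 -1.000e-01]
```

>>> apply_moves(
  deltas=[
    {"dr": [0, 0, 0], "linear": [0, -0.013, 0], "gripper": 0.1},
    {"dr": [0, 0, 0], "linear": [0, -0.013, 0], "gripper": 0.1},
    {"dr": [0, 0, 0], "linear": [0, -0.013, 0], "gripper": 0.1},
    {"dr": [0, 0, 0], "linear": [0, -0.013, 0], "gripper": 0.1},
    {"dr": [0, 0, 0], "linear": [0, -0.013, 0], "gripper": 0.1},
    {"dr": [0, 0, 0], "linear": [0, -0.013, 0], "gripper": 0.1},
    {"dr": [0, 0, 0], "linear": [0, -0.013, 0], "gripper": 0.1},
    {"dr": [0, 0, 0], "linear": [0, -0.013, 0], "gripper": 0.1},
    {"dr": [0, 0, 0], "linear": [0, -0.012, 0], "gripper": 0.1},
    {"dr": [0, 0, 0], "linear": [0, -0.008, 0], "gripper": 0.1},
  ],
)

```text
time_s: 51.65
eef_pos: [684.1, 116.0, 84.4]
orientation: [1.0, 0.019, 0.0, 0.001]
force: [1.1, -1.9, 1.8]
gripper_width: 19.2
```

Run:
```python
from h import *
o=bot.get_obs();p=o['eef_pos'][:2]-RING2;print('station',p@EX-45,p@EY);plan([*st(90.6,129),84.2],0.037,10)
```

```text
station 90.25251181312146 122.9893223112967
from [684.1 116.   84.4] yaw 0.037 f [ 1.1 -1.9  1.8] w 19.2 t 51.65 q [ 0.39  0.61  0.28  0.   -1.24  1.21]
0 lin [0.0, -0.0006, 0.0] dr [0.0003, -0.0, 0.0]
total tool lin [ 0.3 -6.   0.2]
```

>>> apply_moves(
  deltas=[
    {"dr": [0, 0, 0], "linear": [0, -0.003, 0], "gripper": 0.1},
    {"dr": [0, 0, 0], "linear": [0, -0.003, 0], "gripper": 0.1},
    {"dr": [0, 0, 0], "linear": [0, -0.003, 0], "gripper": 0.1},
    {"dr": [0, 0, 0], "linear": [0, -0.003, 0], "gripper": 0.1},
    {"dr": [0, 0, 0], "linear": [0, -0.003, 0], "gripper": 0.1},
    {"dr": [0, 0, 0], "linear": [0, -0.003, 0], "gripper": 0.1},
    {"dr": [0, 0, 0], "linear": [0, -0.003, 0], "gripper": 0.1},
    {"dr": [0, 0, 0], "linear": [0, -0.003, 0], "gripper": 0.1},
    {"dr": [0, 0, 0], "linear": [0, -0.003, 0], "gripper": 0.1},
    {"dr": [0, 0, 0], "linear": [0, -0.003, 0], "gripper": 0.1},
  ],
)

```text
time_s: 52.9
eef_pos: [683.7, 122.9, 84.5]
orientation: [1.0, 0.012, -0.003, 0.016]
force: [1.1, -10.1, 1.0]
gripper_width: 19.2
```

Run:
```python
from h import *
o=bot.get_obs();p=o['eef_pos'][:2]-RING2;print('station',p@EX-45,p@EY,o['force'])
s=bot.snapshot('scene');save('s7',cv2.resize(s['frame'][150:310,150:350],None,fx=3,fy=3,interpolation=cv2.INTER_CUBIC))
```

```text
station 90.11854468851968 129.8527403329913 [  1.06979932 -10.10968188   1.02724479]
```

View pics/s7.png

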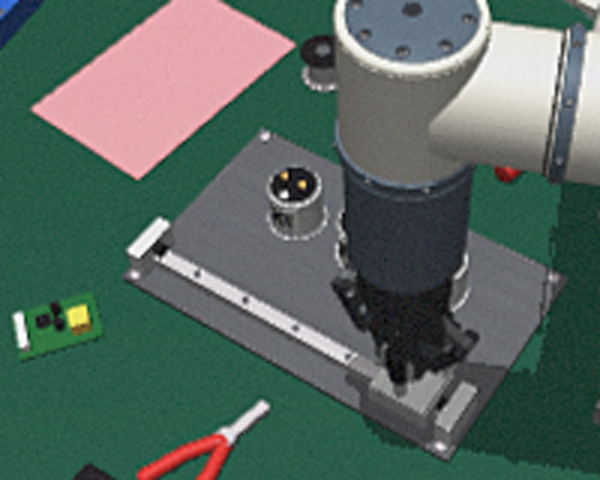

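The reader is at the far stop, with a reaction force of 10 N at station y of +129.9. I'll release it and check the row.

>>> apply_moves(
  deltas=[
    {"dr": [0, 0, 0], "linear": [0, 0.001, 0], "gripper": 0.6},
    {"dr": [0, 0, 0], "linear": [0, 0, 0], "gripper": 0.6},
    {"dr": [0, 0, 0], "linear": [0, 0, 0], "gripper": 0.7},
    {"dr": [0, 0, 0], "linear": [0, 0, 0], "gripper": 0.7},
    {"dr": [0, 0, 0], "linear": [0, 0, -0.025], "gripper": 0.8},
    {"dr": [0, 0, 0], "linear": [0, 0, -0.03], "gripper": 0.9},
    {"dr": [0, 0, 0], "linear": [0, 0, -0.03], "gripper": 1},
    {"dr": [0, 0, 0], "linear": [0, 0, -0.02], "gripper": 1},
    {"dr": [0, 0, 0], "linear": [0, 0, 0], "gripper": 1},
    {"dr": [0, 0, 0], "linear": [0, 0, 0], "gripper": 1},
  ],
)

```text
time_s: 54.2
eef_pos: [683.0, 127.9, 189.4]
orientation: [1.0, 0.013, -0.005, 0.014]
force: [-0.7, 0.4, -1.1]
gripper_width: 85.4
```

Run:
```python
from h import *
t=bot.snapshot('top');save('t8',cv2.resize(t['frame'][150:280,215:440],None,fx=3.5,fy=3.5,interpolation=cv2.INTER_CUBIC))
s=bot.snapshot('scene');save('s8',cv2.resize(s['frame'][150:310,150:350],None,fx=3,fy=3,interpolation=cv2.INTER_CUBIC))
plan([*st(-45,85),150],-1.309,9)
```

```text
from [683.  127.7 189.4] yaw 0.026 f [0.2 0.6 0.1] w 85.4 t 54.3 q [ 0.42  0.58  0.48  0.02 -1.5   1.17]
0 lin [-0.0148, 0.0056, 0.0047] dr [0.0036, -0.0011, 0.1483]
1 lin [-0.0138, 0.0077, 0.0047] dr [0.0036, -0.0011, 0.1483]
2 lin [-0.0125, 0.0097, 0.0047] dr [0.0036, -0.0011, 0.1483]
3 lin [-0.011, 0.0114, 0.0047] dr [0.0036, -0.0011, 0.1483]
4 lin [-0.0092, 0.013, 0.0046] dr [0.0036, -0.0011, 0.1483]
5 lin [-0.0071, 0.0142, 0.0046] dr [0.0036, -0.0011, 0.1483]
6 lin [-0.005, 0.0151, 0.0045] dr [0.0036, -0.0011, 0.1483]
7 lin [-0.0027, 0.0157, 0.0045] dr [0.0036, -0.0011, 0.1483]
8 lin [-0.0003, 0.0159, 0.0044] dr [0.0036, -0.0011, 0.1483]
total tool lin [-133.5   50.    42.4]
```

View pics/t8.png

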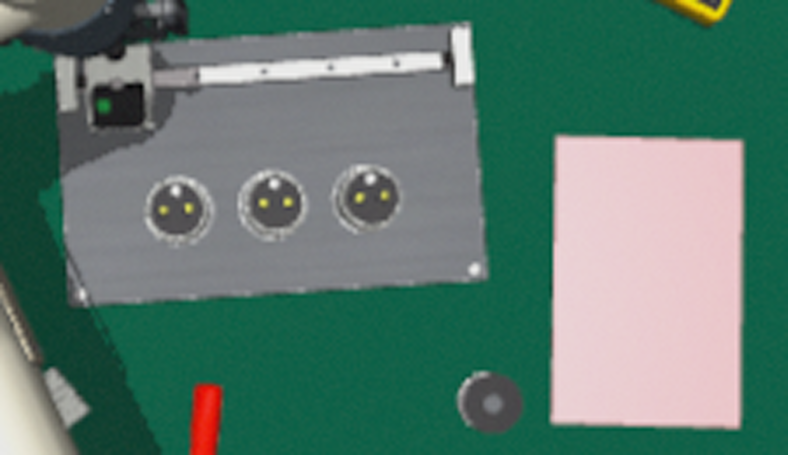

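View pics/s8.png

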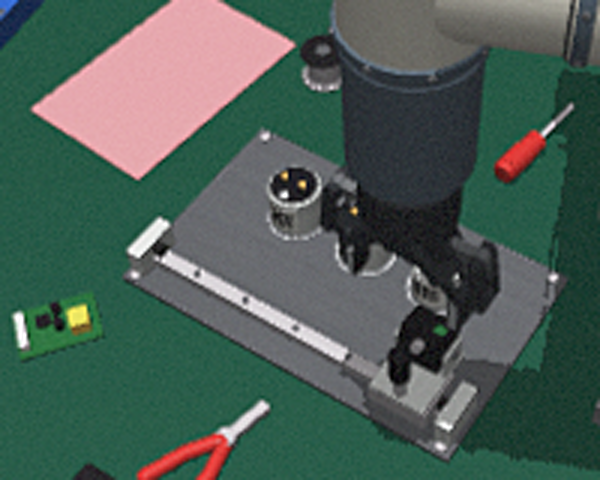

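The top view shows all three cans still in their rings, labels to the rail, with the reader at the far end. The reading is done. Next I'll move can C to the tray.

>>> apply_moves(
  deltas=[
    {"dr": [0.003, -0.001, 0.148], "linear": [-0.0148, 0.0056, 0.002], "gripper": 1},
    {"dr": [0.003, -0.001, 0.148], "linear": [-0.0138, 0.0077, 0.002], "gripper": 1},
    {"dr": [0.003, -0.001, 0.148], "linear": [-0.0125, 0.0097, 0.004], "gripper": 1},
    {"dr": [0.003, -0.001, 0.148], "linear": [-0.011, 0.0114, 0.006], "gripper": 1},
    {"dr": [0.003, -0.001, 0.148], "linear": [-0.009, 0.013, 0.006], "gripper": 1},
    {"dr": [0.003, -0.001, 0.148], "linear": [-0.007, 0.014, 0.006], "gripper": 1},
    {"dr": [0.003, -0.001, 0.148], "linear": [-0.005, 0.015, 0.006], "gripper": 1},
    {"dr": [0.003, -0.001, 0.148], "linear": [-0.0027, 0.0157, 0.006], "gripper": 1},
    {"dr": [0.003, 0, 0.12], "linear": [0, 0.012, 0.006], "gripper": 1},
    {"dr": [0, 0, 0], "linear": [0, 0, 0], "gripper": 1},
  ],
)

```text
time_s: 55.55
eef_pos: [544.1, 73.1, 136.6]
orientation: [0.79, -0.614, -0.004, 0.009]
force: [0.0, 0.5, 0.3]
gripper_width: 85.3
```

Run:
```python
from h import *
plan([550.3,73.8,80],pose()[2],5)
```

```text
from [544.1  73.1 136.6] yaw -1.321 f [0.  0.5 0.3] w 85.3 t 55.55 q [ 0.42  0.31 -0.06  0.   -1.22 -0.17]
0 lin [0.0001, -0.0014, 0.0113] dr [0.0039, -0.0011, -0.0]
1 lin [0.0001, -0.0014, 0.0113] dr [0.0039, -0.0011, -0.0]
2 lin [0.0001, -0.0014, 0.0113] dr [0.0039, -0.0011, -0.0]
3 lin [0.0001, -0.0013, 0.0113] dr [0.0039, -0.0011, -0.0]
4 lin [0.0002, -0.0013, 0.0113] dr [0.0039, -0.0011, -0.0]
total tool lin [ 0.6 -7.2 56.4]
```

>>> apply_moves(
  deltas=[
    {"dr": [0.004, -0.001, 0], "linear": [0, -0.0014, 0.012], "gripper": 1},
    {"dr": [0.004, -0.001, 0], "linear": [0, -0.0014, 0.012], "gripper": 1},
    {"dr": [0.004, -0.001, 0], "linear": [0, -0.0014, 0.012], "gripper": 1},
    {"dr": [0.004, -0.001, 0], "linear": [0, -0.0013, 0.012], "gripper": 1},
    {"dr": [0.003, -0.001, 0], "linear": [0, -0.0005, 0.008], "gripper": 1},
    {"dr": [0, 0, 0], "linear": [0, 0, 0], "gripper": 1},
    {"dr": [0, 0, 0], "linear": [0, 0, 0], "gripper": 1},
    {"dr": [0, 0, 0], "linear": [0, 0, 0], "gripper": 1},
    {"dr": [0, 0, 0], "linear": [0, 0, 0], "gripper": 1},
    {"dr": [0, 0, 0], "linear": [0, 0, 0], "gripper": 1},
  ],
)

```text
time_s: 56.8
eef_pos: [551.2, 74.9, 76.3]
orientation: [0.791, -0.611, 0.0, -0.0]
force: [-0.3, -0.3, -0.2]
gripper_width: 85.4
```

Run:
```python
from h import *
o=bot.get_obs();s=bot.snapshot('wrist');f=s['frame'].copy();print(canmeas(s,o,(550,74),8,f))
save('w16',f)
plan([550.3,73.8,16],pose()[2],1)
```

```text
(np.float64(0.9988949417399497), array([549.89469643,  75.20608223]), np.float64(0.04284658493123851), np.float64(0.08986279161943109), np.float64(21.60532233691171), np.float64(16.487749371660566), np.int32(181))
from [551.2  74.9  76.2] yaw -1.315 f [-0.   0.3  0.7] w 85.0 t 56.85 q [ 0.42  0.36 -0.15  0.   -1.06 -0.16]
0 lin [0.0008, 0.0012, 0.0602] dr [-0.001, -0.0004, 0.0]
total tool lin [ 0.8  1.2 60.2]
```

View pics/w16.png

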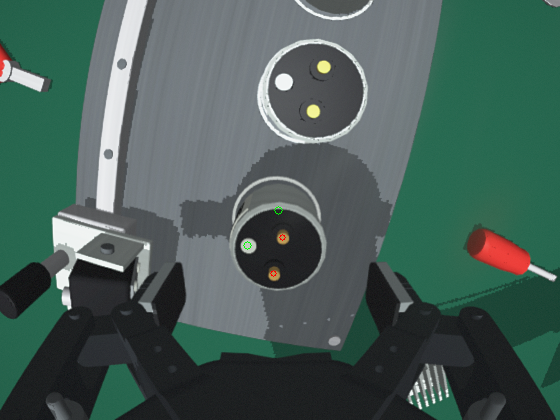

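>>> apply_moves(
  deltas=[
    {"dr": [0, 0, 0], "linear": [0.0005, 0.001, 0.01], "gripper": 0.88},
    {"dr": [0, 0, 0], "linear": [0, 0, 0.016], "gripper": 0.88},
    {"dr": [0, 0, 0], "linear": [0, 0, 0.016], "gripper": 0.88},
    {"dr": [0, 0, 0], "linear": [0, 0, 0.01], "gripper": 0.88},
    {"dr": [0, 0, 0], "linear": [0, 0, 0.005], "gripper": 0.88},
    {"dr": [0, 0, 0], "linear": [0, 0, 0], "gripper": 0.88},
    {"dr": [0, 0, 0], "linear": [0, 0, 0], "gripper": 0.4},
    {"dr": [0, 0, 0], "linear": [0, 0, 0], "gripper": 0.4},
    {"dr": [0, 0, 0], "linear": [0, 0, 0], "gripper": 0.4},
    {"dr": [0, 0, 0], "linear": [0, 0, 0], "gripper": 0.4},
  ],
)

```text
time_s: 58.1
eef_pos: [550.3, 74.1, 16.5]
orientation: [0.791, -0.611, 0.0, -0.001]
force: [-0.0, 0.3, -1.0]
gripper_width: 52.8
```

Run:
```python
from h import *
o=bot.get_obs();P,M,y=pose(o);print(P,o['gripper_width'])
plan([536,342,P[2]+100],0,14,p0=P+[0,0,100],R0=M)
```

```text
[550.2544231   74.126794    16.54548733] 52.78240879757296
from [550.3  74.1 116.5] yaw -1.316 f [-0.   0.3 -1. ] w 52.8 t 58.1 q [ 0.42  0.42 -0.23  0.   -0.91 -0.16]
0 lin [-0.0188, -0.0038, 0.0] dr [-0.0001, -0.0001, -0.094]
1 lin [-0.0183, -0.0056, 0.0] dr [-0.0001, -0.0001, -0.094]
2 lin [-0.0177, -0.0073, 0.0] dr [-0.0001, -0.0001, -0.094]
3 lin [-0.017, -0.0089, 0.0] dr [-0.0001, -0.0001, -0.094]
4 lin [-0.016, -0.0105, 0.0] dr [-0.0001, -0.0001, -0.094]
5 lin [-0.015, -0.0119, 0.0] dr [-0.0001, -0.0001, -0.094]
6 lin [-0.0138, -0.0133, 0.0] dr [-0.0001, -0.0001, -0.094]
7 lin [-0.0125, -0.0145, 0.0] dr [-0.0001, -0.0001, -0.094]
8 lin [-0.0111, -0.0156, 0.0] dr [-0.0001, -0.0001, -0.094]
9 lin [-0.0096, -0.0166, 0.0] dr [-0.0001, -0.0001, -0.094]
10 lin [-0.008, -0.0174, 0.0] dr [-0.0001, -0.0001, -0.094]
11 lin [-0.0063, -0.0181, 0.0] dr [-0.0001, -0.0001, -0.094]
12 lin [-0.0046, -0.0186, 0.0] dr [-0.0001, -0.0001, -0.094]
13 lin [-0.0028, -0.019, 0.0] dr [-0.0001, -0.0001, -0.094]
total tool lin [-2.628e+02 -5.380e+01  1.000e-01]
```

>>> apply_moves(
  deltas=[
    {"dr": [0, 0, 0], "linear": [0, 0, -0.04], "gripper": 0.4},
    {"dr": [0, 0, 0], "linear": [0, 0, -0.06], "gripper": 0.4},
    {"dr": [0, 0, -0.094], "linear": [-0.019, -0.004, 0], "gripper": 0.4},
    {"dr": [0, 0, -0.094], "linear": [-0.018, -0.0056, 0], "gripper": 0.4},
    {"dr": [0, 0, -0.094], "linear": [-0.0177, -0.0073, 0], "gripper": 0.4},
    {"dr": [0, 0, -0.094], "linear": [-0.017, -0.009, 0], "gripper": 0.4},
    {"dr": [0, 0, -0.094], "linear": [-0.016, -0.0105, 0], "gripper": 0.4},
    {"dr": [0, 0, -0.094], "linear": [-0.015, -0.012, 0], "gripper": 0.4},
    {"dr": [0, 0, -0.094], "linear": [-0.0138, -0.0133, 0], "gripper": 0.4},
    {"dr": [0, 0, -0.094], "linear": [-0.0125, -0.0145, 0], "gripper": 0.4},
  ],
)

```text
time_s: 59.35
eef_pos: [539.0, 230.1, 118.7]
orientation: [0.963, -0.268, -0.001, 0.0]
force: [-0.2, -0.1, -2.5]
gripper_width: 53.0
```

Run:
```python
from h import *
plan([536,342,90],0,5)
```

```text
from [539.  230.1 118.7] yaw -0.542 f [-0.2 -0.1 -2.5] w 53.0 t 59.35 q [ 0.67  0.38 -0.   -0.   -1.19  0.36]
0 lin [-0.012, -0.0189, 0.0058] dr [0.0, 0.0004, -0.1085]
1 lin [-0.0099, -0.0201, 0.0058] dr [0.0, 0.0004, -0.1085]
2 lin [-0.0077, -0.021, 0.0057] dr [0.0, 0.0004, -0.1085]
3 lin [-0.0054, -0.0217, 0.0057] dr [0.0, 0.0004, -0.1085]
4 lin [-0.003, -0.0222, 0.0057] dr [0.0, 0.0004, -0.1085]
total tool lin [-60.2 -94.3  28.8]
```

>>> apply_moves(
  deltas=[
    {"dr": [0, 0, -0.108], "linear": [-0.012, -0.019, 0.004], "gripper": 0.4},
    {"dr": [0, 0, -0.108], "linear": [-0.01, -0.02, 0.004], "gripper": 0.4},
    {"dr": [0, 0, -0.108], "linear": [-0.0077, -0.021, 0.004], "gripper": 0.4},
    {"dr": [0, 0, -0.108], "linear": [-0.0054, -0.0217, 0.004], "gripper": 0.4},
    {"dr": [0, 0, -0.08], "linear": [-0.002, -0.017, 0.004], "gripper": 0.4},
    {"dr": [0, 0, 0], "linear": [0, 0, 0.01], "gripper": 0.4},
    {"dr": [0, 0, 0], "linear": [0, 0, 0.01], "gripper": 0.4},
    {"dr": [0, 0, 0], "linear": [0, 0, 0], "gripper": 0.4},
    {"dr": [0, 0, 0], "linear": [0, 0, 0], "gripper": 0.4},
    {"dr": [0, 0, 0], "linear": [0, 0, 0], "gripper": 0.4},
  ],
)

```text
time_s: 60.6
eef_pos: [534.0, 338.8, 75.2]
orientation: [1.0, -0.008, -0.003, 0.001]
force: [1.1, -0.3, -1.1]
gripper_width: 52.7
```

Run:
```python
from h import *
plan([536,342,13],-0.02,1)
o=bot.get_obs();s=bot.snapshot('wrist');save('w17',s['frame'])
```

```text
from [534.  338.8  75.2] yaw -0.016 f [ 1.1 -0.3 -1.1] w 52.7 t 60.6 q [ 0.81  0.5   0.07 -0.   -1.15  0.75]
0 lin [0.0023, -0.0033, 0.0622] dr [0.0019, 0.0055, 0.0043]
total tool lin [ 2.3 -3.3 62.2]
```

View pics/w17.png

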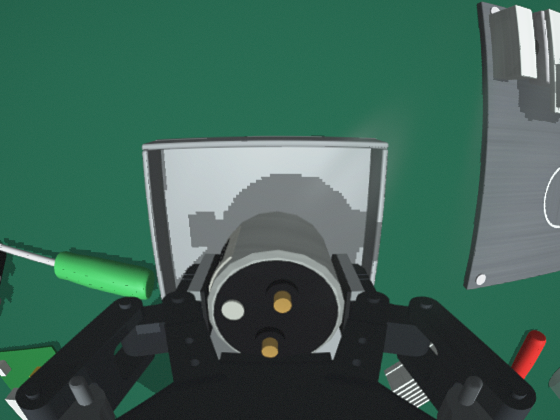

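>>> apply_moves(
  deltas=[
    {"dr": [0.002, 0.005, 0], "linear": [0.0023, -0.003, 0.01], "gripper": 0.4},
    {"dr": [0, 0, 0], "linear": [0, 0, 0.016], "gripper": 0.4},
    {"dr": [0, 0, 0], "linear": [0, 0, 0.016], "gripper": 0.4},
    {"dr": [0, 0, 0], "linear": [0, 0, 0.008], "gripper": 0.4},
    {"dr": [0, 0, 0], "linear": [0, 0, 0.002], "gripper": 0.4},
    {"dr": [0, 0, 0], "linear": [0, 0, 0], "gripper": 0.4},
    {"dr": [0, 0, 0], "linear": [0, 0, 0], "gripper": 0.4},
    {"dr": [0, 0, 0], "linear": [0, 0, 0], "gripper": 0.4},
    {"dr": [0, 0, 0], "linear": [0, 0, 0], "gripper": 0.4},
    {"dr": [0, 0, 0], "linear": [0, 0, 0], "gripper": 0.4},
  ],
)

```text
time_s: 61.9
eef_pos: [536.9, 342.3, 20.3]
orientation: [1.0, -0.008, 0.001, -0.001]
force: [-0.9, -0.3, -1.7]
gripper_width: 53.1
```

Run:
```python
from h import *
plan([536,342,12.5],-0.02,1)
```

```text
from [536.9 342.3  20.3] yaw -0.016 f [-0.9 -0.3 -1.7] w 53.1 t 61.9 q [ 0.81  0.56  0.01 -0.   -1.02  0.74]
0 lin [-0.0009, 0.0003, 0.0078] dr [-0.0012, -0.001, 0.0042]
total tool lin [-0.9  0.3  7.8]
```

>>> apply_moves(
  deltas=[
    {"dr": [0, 0, 0], "linear": [0, 0, 0.004], "gripper": 0.4},
    {"dr": [0, 0, 0], "linear": [0, 0, 0.002], "gripper": 0.4},
    {"dr": [0, 0, 0], "linear": [0, 0, 0.001], "gripper": 0.4},
    {"dr": [0, 0, 0], "linear": [0, 0, 0.001], "gripper": 0.4},
    {"dr": [0, 0, 0], "linear": [0, 0, 0], "gripper": 0.7},
    {"dr": [0, 0, 0], "linear": [0, 0, 0], "gripper": 0.75},
    {"dr": [0, 0, 0], "linear": [0, 0, 0], "gripper": 0.75},
    {"dr": [0, 0, 0], "linear": [0, 0, -0.03], "gripper": 0.75},
    {"dr": [0, 0, 0], "linear": [0, 0, -0.045], "gripper": 0.75},
    {"dr": [0, 0, 0], "linear": [0, 0, -0.045], "gripper": 1},
  ],
)

```text
time_s: 63.15
eef_pos: [535.2, 340.6, 131.2]
orientation: [1.0, -0.008, -0.002, 0.002]
force: [0.6, 0.6, -0.0]
gripper_width: 80.0
```

Run:
```python
from h import *
o=bot.get_obs();s=bot.snapshot('wrist');save('w18',s['frame'])
plan([553.5,-11.5,130],-1.53,12)
```

```text
from [538.3 342.2 138.9] yaw -0.015 f [2.6 0.7 8.2] w 84.9 t 63.2 q [ 0.81  0.46  0.18  0.   -1.28  0.74]
0 lin [0.0017, 0.0295, 0.0007] dr [-0.0004, -0.0003, 0.1263]
1 lin [0.0054, 0.029, 0.0007] dr [-0.0004, -0.0003, 0.1263]
2 lin [0.009, 0.0281, 0.0007] dr [-0.0004, -0.0003, 0.1263]
3 lin [0.0125, 0.0267, 0.0007] dr [-0.0004, -0.0003, 0.1263]
4 lin [0.0157, 0.025, 0.0007] dr [-0.0004, -0.0003, 0.1263]
5 lin [0.0188, 0.0228, 0.0008] dr [-0.0004, -0.0003, 0.1263]
6 lin [0.0215, 0.0202, 0.0008] dr [-0.0004, -0.0003, 0.1263]
7 lin [0.0239, 0.0174, 0.0008] dr [-0.0004, -0.0003, 0.1263]
8 lin [0.0258, 0.0142, 0.0008] dr [-0.0004, -0.0003, 0.1263]
9 lin [0.0274, 0.0109, 0.0008] dr [-0.0004, -0.0003, 0.1263]
10 lin [0.0286, 0.0073, 0.0008] dr [-0.0004, -0.0003, 0.1263]
11 lin [0.0293, 0.0037, 0.0007] dr [-0.0004, -0.0003, 0.1263]
total tool lin [ 20.4 353.5   8.5]
```

View pics/w18.png

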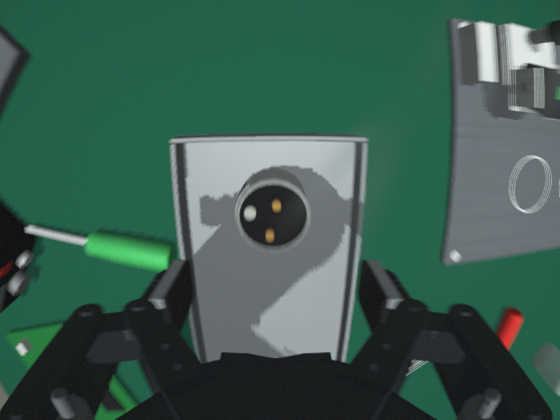

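Can C stands upright in the tray at (270,213) in the picture. Now can B.

>>> apply_moves(
  deltas=[
    {"dr": [0, 0, 0.126], "linear": [0.0017, 0.0295, 0], "gripper": 1},
    {"dr": [0, 0, 0.126], "linear": [0.0054, 0.029, 0], "gripper": 1},
    {"dr": [0, 0, 0.126], "linear": [0.009, 0.028, 0], "gripper": 1},
    {"dr": [0, 0, 0.126], "linear": [0.0125, 0.0267, 0], "gripper": 1},
    {"dr": [0, 0, 0.126], "linear": [0.0157, 0.025, 0], "gripper": 1},
    {"dr": [0, 0, 0.126], "linear": [0.0188, 0.0228, 0], "gripper": 1},
    {"dr": [0, 0, 0.126], "linear": [0.0215, 0.02, 0], "gripper": 1},
    {"dr": [0, 0, 0.126], "linear": [0.024, 0.0174, 0], "gripper": 1},
    {"dr": [0, 0, 0.126], "linear": [0.0258, 0.0142, 0], "gripper": 1},
    {"dr": [0, 0, 0.126], "linear": [0.0274, 0.011, 0], "gripper": 1},
  ],
)

```text
time_s: 64.45
eef_pos: [547.8, 41.3, 139.5]
orientation: [0.792, -0.61, 0.003, -0.006]
force: [-0.8, -0.8, -0.0]
gripper_width: 85.4
```

Run:
```python
from h import *
plan([553.5,-11.5,120],-1.53,3)
```

```text
from [547.8  41.3 139.5] yaw -1.313 f [-0.8 -0.8 -0. ] w 85.4 t 64.45 q [ 0.36  0.29 -0.08 -0.   -1.19 -0.1 ]
0 lin [0.0175, 0.0027, 0.0064] dr [-0.0043, 0.0016, 0.0724]
1 lin [0.0176, 0.0014, 0.0064] dr [-0.0043, 0.0016, 0.0724]
2 lin [0.0177, 0.0001, 0.0065] dr [-0.0043, 0.0016, 0.0724]
total tool lin [52.5  8.2 19.2]
```

>>> apply_moves(
  deltas=[
    {"dr": [-0.004, 0.001, 0.07], "linear": [0.0175, 0.0027, 0.006], "gripper": 1},
    {"dr": [-0.004, 0.001, 0.07], "linear": [0.0176, 0.0014, 0.006], "gripper": 1},
    {"dr": [-0.004, 0.001, 0.05], "linear": [0.013, 0, 0.006], "gripper": 1},
    {"dr": [0, 0, 0], "linear": [0, 0, 0.012], "gripper": 1},
    {"dr": [0, 0, 0], "linear": [0, 0, 0.012], "gripper": 1},
    {"dr": [0, 0, 0], "linear": [0, 0, 0.008], "gripper": 1},
    {"dr": [0, 0, 0], "linear": [0, 0, 0], "gripper": 1},
    {"dr": [0, 0, 0], "linear": [0, 0, 0], "gripper": 1},
    {"dr": [0, 0, 0], "linear": [0, 0, 0], "gripper": 1},
    {"dr": [0, 0, 0], "linear": [0, 0, 0], "gripper": 1},
  ],
)

```text
time_s: 65.7
eef_pos: [553.6, -8.3, 86.9]
orientation: [0.729, -0.685, 0.0, -0.002]
force: [-0.8, 0.2, 0.0]
gripper_width: 85.5
```

Run:
```python
from h import *
o=bot.get_obs();s=bot.snapshot('wrist');f=s['frame'].copy();print(canmeas(s,o,(553.5,-11),8,f))
plan([553.5,-11.2,16],pose()[2],1)
```

```text
(np.float64(0.9994743587698368), array([553.23806236, -11.70606959]), np.float64(0.038040377289116516), np.float64(0.07046528396293596), np.float64(21.83303311186949), np.float64(16.531384606301312), np.int32(166))
from [553.6  -8.3  86.9] yaw -1.509 f [-0.4  0.   0.5] w 85.7 t 65.75 q [ 0.27  0.35 -0.14 -0.   -1.08 -0.2 ]
0 lin [0.0031, 0.0005, 0.0709] dr [-0.0029, 0.0023, -0.0]
total tool lin [ 3.1  0.5 70.9]
```

>>> apply_moves(
  deltas=[
    {"dr": [-0.003, 0.002, 0], "linear": [0.0031, 0.0005, 0.01], "gripper": 1},
    {"dr": [0, 0, 0], "linear": [0, 0, 0.018], "gripper": 1},
    {"dr": [0, 0, 0], "linear": [0, 0, 0.018], "gripper": 1},
    {"dr": [0, 0, 0], "linear": [0, 0, 0.015], "gripper": 1},
    {"dr": [0, 0, 0], "linear": [0, 0, 0.006], "gripper": 1},
    {"dr": [0, 0, 0], "linear": [0, 0, 0], "gripper": 1},
    {"dr": [0, 0, 0], "linear": [0, 0, 0], "gripper": 0.4},
    {"dr": [0, 0, 0], "linear": [0, 0, 0], "gripper": 0.4},
    {"dr": [0, 0, 0], "linear": [0, 0, 0], "gripper": 0.4},
    {"dr": [0, 0, 0], "linear": [0, 0, 0], "gripper": 0.4},
  ],
)

```text
time_s: 67.0
eef_pos: [553.8, -12.1, 17.5]
orientation: [0.729, -0.685, 0.0, -0.001]
force: [0.0, -0.3, -2.0]
gripper_width: 53.2
```

Run:
```python
from h import *
o=bot.get_obs();P,M,y=pose(o);print(P,o['gripper_width'])
plan([456,343,P[2]+100],-.02,14,p0=P+[0,0,100],R0=M)
```

```text
[553.82858136 -12.06223204  17.50401463] 53.19356660900316
from [553.8 -12.1 117.5] yaw -1.509 f [ 0.  -0.3 -2. ] w 53.2 t 67.0 q [ 0.26  0.42 -0.23 -0.   -0.92 -0.2 ]
0 lin [-0.0257, 0.0054, 0.0] dr [-0.0001, -0.0001, -0.1064]
1 lin [-0.0262, 0.0026, 0.0] dr [-0.0001, -0.0001, -0.1064]
2 lin [-0.0263, -0.0001, 0.0] dr [-0.0001, -0.0001, -0.1064]
3 lin [-0.0261, -0.0029, 0.0] dr [-0.0001, -0.0001, -0.1064]
4 lin [-0.0257, -0.0057, 0.0] dr [-0.0001, -0.0001, -0.1064]
5 lin [-0.0249, -0.0084, 0.0] dr [-0.0001, -0.0001, -0.1064]
6 lin [-0.0239, -0.011, 0.0] dr [-0.0001, -0.0001, -0.1064]
7 lin [-0.0226, -0.0135, 0.0] dr [-0.0001, -0.0001, -0.1064]
8 lin [-0.021, -0.0158, 0.0] dr [-0.0001, -0.0001, -0.1064]
9 lin [-0.0192, -0.0179, 0.0] dr [-0.0001, -0.0001, -0.1064]
10 lin [-0.0172, -0.0199, 0.0] dr [-0.0001, -0.0001, -0.1064]
11 lin [-0.015, -0.0216, 0.0] dr [-0.0001, -0.0001, -0.1064]
12 lin [-0.0126, -0.0231, 0.0] dr [-0.0001, -0.0001, -0.1064]
13 lin [-0.0101, -0.0243, 0.0] dr [-0.0001, -0.0001, -0.1064]
total tool lin [-360.4   75.8    0. ]
```

>>> apply_moves(
  deltas=[
    {"dr": [0, 0, 0], "linear": [0, 0, -0.04], "gripper": 0.4},
    {"dr": [0, 0, 0], "linear": [0, 0, -0.06], "gripper": 0.4},
    {"dr": [0, 0, -0.106], "linear": [-0.0257, 0.0054, 0], "gripper": 0.4},
    {"dr": [0, 0, -0.106], "linear": [-0.026, 0.0026, 0], "gripper": 0.4},
    {"dr": [0, 0, -0.106], "linear": [-0.0263, 0, 0], "gripper": 0.4},
    {"dr": [0, 0, -0.106], "linear": [-0.026, -0.003, 0], "gripper": 0.4},
    {"dr": [0, 0, -0.106], "linear": [-0.0257, -0.0057, 0], "gripper": 0.4},
    {"dr": [0, 0, -0.106], "linear": [-0.025, -0.0084, 0], "gripper": 0.4},
    {"dr": [0, 0, -0.106], "linear": [-0.024, -0.011, 0], "gripper": 0.4},
    {"dr": [0, 0, -0.106], "linear": [-0.0226, -0.0135, 0], "gripper": 0.4},
  ],
)

```text
time_s: 68.25
eef_pos: [493.0, 194.7, 119.6]
orientation: [0.95, -0.314, -0.001, -0.0]
force: [0.6, -0.1, -1.8]
gripper_width: 53.6
```

Run:
```python
from h import *
plan([456,343,100],-.02,6)
```

```text
from [493.  194.7 119.6] yaw -0.638 f [ 0.6 -0.1 -1.8] w 53.6 t 68.25 q [ 0.67  0.28 -0.15 -0.   -1.14  0.26]
0 lin [-0.0197, -0.0162, 0.0033] dr [-0.0002, 0.0003, -0.103]
1 lin [-0.0179, -0.0181, 0.0033] dr [-0.0002, 0.0003, -0.103]
2 lin [-0.0159, -0.0199, 0.0033] dr [-0.0002, 0.0003, -0.103]
3 lin [-0.0138, -0.0214, 0.0033] dr [-0.0002, 0.0003, -0.103]
4 lin [-0.0116, -0.0227, 0.0033] dr [-0.0002, 0.0003, -0.103]
5 lin [-0.0092, -0.0238, 0.0033] dr [-0.0002, 0.0003, -0.103]
total tool lin [-118.   -97.    19.9]
```

>>> apply_moves(
  deltas=[
    {"dr": [0, 0, -0.103], "linear": [-0.0197, -0.016, 0.002], "gripper": 0.4},
    {"dr": [0, 0, -0.103], "linear": [-0.018, -0.018, 0.002], "gripper": 0.4},
    {"dr": [0, 0, -0.103], "linear": [-0.016, -0.02, 0.002], "gripper": 0.4},
    {"dr": [0, 0, -0.103], "linear": [-0.0138, -0.0214, 0.002], "gripper": 0.4},
    {"dr": [0, 0, -0.103], "linear": [-0.0116, -0.0227, 0.002], "gripper": 0.4},
    {"dr": [0, 0, -0.08], "linear": [-0.007, -0.018, 0.002], "gripper": 0.4},
    {"dr": [0, 0, 0], "linear": [0, 0, 0.012], "gripper": 0.4},
    {"dr": [0, 0, 0], "linear": [0, 0, 0.012], "gripper": 0.4},
    {"dr": [0, 0, 0], "linear": [0, 0, 0], "gripper": 0.4},
    {"dr": [0, 0, 0], "linear": [0, 0, 0], "gripper": 0.4},
  ],
)

```text
time_s: 69.5
eef_pos: [452.3, 340.5, 80.0]
orientation: [1.0, -0.012, -0.003, 0.0]
force: [0.3, -0.6, -0.6]
gripper_width: 53.2
```

Run:
```python
from h import *
plan([456,343,13.5],-.02,1)
```

```text
from [452.3 340.5  80. ] yaw -0.024 f [ 0.3 -0.6 -0.6] w 53.2 t 69.5 q [ 0.92  0.38 -0.11 -0.   -1.08  0.63]
0 lin [0.0039, -0.0026, 0.0665] dr [0.0008, 0.0051, -0.0041]
total tool lin [ 3.9 -2.6 66.5]
```

>>> apply_moves(
  deltas=[
    {"dr": [0.001, 0.005, 0], "linear": [0.0035, -0.0026, 0.01], "gripper": 0.4},
    {"dr": [0, 0, 0], "linear": [0, 0, 0.018], "gripper": 0.4},
    {"dr": [0, 0, 0], "linear": [0, 0, 0.018], "gripper": 0.4},
    {"dr": [0, 0, 0], "linear": [0, 0, 0.008], "gripper": 0.4},
    {"dr": [0, 0, 0], "linear": [0, 0, 0.002], "gripper": 0.4},
    {"dr": [0, 0, 0], "linear": [0, 0, 0], "gripper": 0.4},
    {"dr": [0, 0, 0], "linear": [0, 0, 0], "gripper": 0.4},
    {"dr": [0, 0, 0], "linear": [0, 0, 0], "gripper": 0.4},
    {"dr": [0, 0, 0], "linear": [0, 0, 0], "gripper": 0.4},
    {"dr": [0, 0, 0], "linear": [0, 0, 0], "gripper": 0.4},
  ],
)

```text
time_s: 70.75
eef_pos: [458.8, 344.4, 24.3]
orientation: [1.0, -0.013, 0.003, -0.003]
force: [-0.1, -0.0, -1.3]
gripper_width: 53.4
```

Run:
```python
from h import *
plan([456,343,13.5],-.02,1)
```

```text
from [458.8 344.4  24.3] yaw -0.026 f [-0.1 -0.  -1.3] w 53.4 t 70.75 q [ 0.92  0.44 -0.18  0.   -0.94  0.63]
0 lin [-0.0029, 0.0015, 0.0108] dr [-0.0052, -0.0053, -0.0058]
total tool lin [-2.9  1.5 10.8]
```

>>> apply_moves(
  deltas=[
    {"dr": [-0.005, -0.005, 0], "linear": [-0.0025, 0.001, 0.005], "gripper": 0.4},
    {"dr": [0, 0, 0], "linear": [0, 0, 0.003], "gripper": 0.4},
    {"dr": [0, 0, 0], "linear": [0, 0, 0.002], "gripper": 0.4},
    {"dr": [0, 0, 0], "linear": [0, 0, 0.001], "gripper": 0.4},
    {"dr": [0, 0, 0], "linear": [0, 0, 0], "gripper": 0.4},
    {"dr": [0, 0, 0], "linear": [0, 0, 0], "gripper": 0.4},
    {"dr": [0, 0, 0], "linear": [0, 0, 0], "gripper": 0.4},
    {"dr": [0, 0, 0], "linear": [0, 0, 0], "gripper": 0.4},
    {"dr": [0, 0, 0], "linear": [0, 0, 0], "gripper": 0.4},
    {"dr": [0, 0, 0], "linear": [0, 0, 0], "gripper": 0.4},
  ],
)

```text
time_s: 72.0
eef_pos: [456.1, 343.5, 13.3]
orientation: [1.0, -0.013, 0.0, 0.0]
force: [0.3, -0.4, 1.0]
gripper_width: 53.6
```

Run:
```python
from h import *
plan([456,343,13.5],-.02,1)
```

```text
from [456.1 343.5  13.3] yaw -0.025 f [ 0.3 -0.4  1. ] w 53.6 t 72.0 q [ 0.92  0.46 -0.19  0.   -0.93  0.63]
0 lin [-0.0001, 0.0005, -0.0002] dr [0.0001, -0.0002, -0.0054]
total tool lin [-0.1  0.5 -0.2]
```

Contact with the tray floor is felt. Releasing and lifting.

>>> apply_moves(
  deltas=[
    {"dr": [0, 0, 0], "linear": [0, 0, 0], "gripper": 0.75},
    {"dr": [0, 0, 0], "linear": [0, 0, 0], "gripper": 0.75},
    {"dr": [0, 0, 0], "linear": [0, 0, 0], "gripper": 0.75},
    {"dr": [0, 0, 0], "linear": [0, 0, 0], "gripper": 0.75},
    {"dr": [0, 0, 0], "linear": [0, 0, -0.03], "gripper": 0.75},
    {"dr": [0, 0, 0], "linear": [0, 0, -0.045], "gripper": 0.75},
    {"dr": [0, 0, 0], "linear": [0, 0, -0.045], "gripper": 1},
    {"dr": [0, 0, 0], "linear": [0, 0, 0], "gripper": 1},
    {"dr": [0, 0, 0], "linear": [0, 0, 0], "gripper": 1},
    {"dr": [0, 0, 0], "linear": [0, 0, 0], "gripper": 1},
  ],
)

```text
time_s: 73.25
eef_pos: [455.8, 342.9, 135.5]
orientation: [1.0, -0.013, -0.0, 0.001]
force: [-0.9, 0.3, -0.5]
gripper_width: 85.3
```

Run:
```python
from h import *
plan([556.5,-96,135],-1.53,14)
```

```text
from [455.8 342.9 135.5] yaw -0.026 f [-0.9  0.3 -0.5] w 85.3 t 73.25 q [ 0.92  0.34 -0.02  0.   -1.21  0.63]
0 lin [0.008, 0.0312, 0.0001] dr [0.0002, -0.0, 0.1075]
1 lin [0.0113, 0.0301, 0.0001] dr [0.0002, -0.0, 0.1075]
2 lin [0.0144, 0.0287, 0.0001] dr [0.0002, -0.0, 0.1075]
3 lin [0.0174, 0.027, 0.0001] dr [0.0002, -0.0, 0.1075]
4 lin [0.0202, 0.025, 0.0001] dr [0.0002, -0.0, 0.1075]
5 lin [0.0228, 0.0227, 0.0001] dr [0.0002, -0.0, 0.1075]
6 lin [0.0251, 0.0201, 0.0001] dr [0.0002, -0.0, 0.1075]
7 lin [0.0271, 0.0173, 0.0001] dr [0.0002, -0.0, 0.1075]
8 lin [0.0288, 0.0143, 0.0] dr [0.0002, -0.0, 0.1075]
9 lin [0.0302, 0.0111, 0.0] dr [0.0002, -0.0, 0.1075]
10 lin [0.0312, 0.0078, 0.0] dr [0.0002, -0.0, 0.1075]
11 lin [0.0319, 0.0044, 0.0] dr [0.0002, -0.0, 0.1075]
12 lin [0.0322, 0.001, 0.0] dr [0.0002, -0.0, 0.1075]
13 lin [0.0321, -0.0025, 0.0] dr [0.0002, -0.0, 0.1075]
total tool lin [111.8 436.2   1.2]
```

>>> apply_moves(
  deltas=[
    {"dr": [0, 0, 0.107], "linear": [0.008, 0.031, 0], "gripper": 1},
    {"dr": [0, 0, 0.107], "linear": [0.011, 0.03, 0], "gripper": 1},
    {"dr": [0, 0, 0.107], "linear": [0.0144, 0.0287, 0], "gripper": 1},
    {"dr": [0, 0, 0.107], "linear": [0.0174, 0.027, 0], "gripper": 1},
    {"dr": [0, 0, 0.107], "linear": [0.02, 0.025, 0], "gripper": 1},
    {"dr": [0, 0, 0.107], "linear": [0.0228, 0.0227, 0], "gripper": 1},
    {"dr": [0, 0, 0.107], "linear": [0.025, 0.02, 0], "gripper": 1},
    {"dr": [0, 0, 0.107], "linear": [0.027, 0.0173, 0], "gripper": 1},
    {"dr": [0, 0, 0.107], "linear": [0.0288, 0.0143, 0], "gripper": 1},
    {"dr": [0, 0, 0.107], "linear": [0.03, 0.011, 0], "gripper": 1},
  ],
)

```text
time_s: 74.5
eef_pos: [519.4, 18.7, 125.7]
orientation: [0.845, -0.534, -0.005, 0.011]
force: [0.1, 0.4, -0.6]
gripper_width: 85.7
```

Run:
```python
from h import *
plan([556.5,-96,125],-1.52,5)
```

```text
from [519.4  18.7 125.7] yaw -1.127 f [ 0.1  0.4 -0.6] w 85.7 t 74.5 q [ 0.34  0.27 -0.15  0.01 -1.17  0.1 ]
0 lin [0.0239, 0.0031, 0.0003] dr [0.0044, -0.0016, 0.0786]
1 lin [0.0241, 0.0013, 0.0003] dr [0.0044, -0.0016, 0.0786]
2 lin [0.0241, -0.0006, 0.0002] dr [0.0044, -0.0016, 0.0786]
3 lin [0.024, -0.0025, 0.0002] dr [0.0044, -0.0016, 0.0786]
4 lin [0.0237, -0.0044, 0.0002] dr [0.0044, -0.0016, 0.0786]
total tool lin [119.5  15.7   1.5]
```

>>> apply_moves(
  deltas=[
    {"dr": [0.004, -0.001, 0.078], "linear": [0.024, 0.003, 0], "gripper": 1},
    {"dr": [0.004, -0.001, 0.078], "linear": [0.024, 0.0013, 0], "gripper": 1},
    {"dr": [0.004, -0.001, 0.078], "linear": [0.024, -0.0006, 0], "gripper": 1},
    {"dr": [0.004, -0.001, 0.078], "linear": [0.024, -0.0025, 0], "gripper": 1},
    {"dr": [0.004, -0.001, 0.06], "linear": [0.018, -0.0035, 0], "gripper": 1},
    {"dr": [0, 0, 0], "linear": [0, 0, 0.012], "gripper": 1},
    {"dr": [0, 0, 0], "linear": [0, 0, 0.012], "gripper": 1},
    {"dr": [0, 0, 0], "linear": [0, 0, 0.008], "gripper": 1},
    {"dr": [0, 0, 0], "linear": [0, 0, 0], "gripper": 1},
    {"dr": [0, 0, 0], "linear": [0, 0, 0], "gripper": 1},
  ],
)

```text
time_s: 75.75
eef_pos: [550.4, -95.0, 84.3]
orientation: [0.727, -0.686, -0.004, 0.007]
force: [0.0, -0.1, 0.6]
gripper_width: 85.2
```

Run:
```python
from h import *
o=bot.get_obs();s=bot.snapshot('wrist');f=s['frame'].copy();print(canmeas(s,o,(556.5,-96),8,f))
plan([556.4,-96.3,16.7],pose()[2],1)
```

```text
(np.float64(0.9994329695127439), array([556.01172296, -96.46887178]), np.float64(0.02469899889489545), np.float64(0.058376412175093324), np.float64(21.70683906065367), np.float64(16.62143797981643), np.int32(165))
from [550.4 -95.   84.3] yaw -1.513 f [-0.5  0.2 -0.5] w 85.2 t 75.8 q [ 0.11  0.37 -0.12  0.   -1.1  -0.05]
0 lin [0.0014, -0.007, 0.0676] dr [0.0157, -0.0034, -0.0]
total tool lin [ 1.4 -7.  67.6]
```

>>> apply_moves(
  deltas=[
    {"dr": [0.008, -0.002, 0], "linear": [0.0014, -0.006, 0.004], "gripper": 1},
    {"dr": [0.007, -0.002, 0], "linear": [0, 0, 0.01], "gripper": 1},
    {"dr": [0, 0, 0], "linear": [0, 0, 0.01], "gripper": 1},
    {"dr": [0, 0, 0], "linear": [0, 0, 0], "gripper": 1},
    {"dr": [0, 0, 0], "linear": [0, 0, 0], "gripper": 1},
    {"dr": [0, 0, 0], "linear": [0, 0, 0], "gripper": 1},
    {"dr": [0, 0, 0], "linear": [0, 0, 0], "gripper": 1},
    {"dr": [0, 0, 0], "linear": [0, 0, 0], "gripper": 1},
    {"dr": [0, 0, 0], "linear": [0, 0, 0], "gripper": 1},
    {"dr": [0, 0, 0], "linear": [0, 0, 0], "gripper": 1},
  ],
)

```text
time_s: 77.05
eef_pos: [557.5, -96.1, 59.6]
orientation: [0.727, -0.686, 0.001, -0.001]
force: [1.0, -0.7, -0.0]
gripper_width: 85.2
```

Run:
```python
from h import *
plan([556.3,-96.4,16.7],pose()[2],1)
```

```text
from [557.5 -96.1  59.6] yaw -1.512 f [ 1.  -0.7 -0. ] w 85.2 t 77.05 q [ 0.11  0.39 -0.15 -0.   -1.03 -0.05]
0 lin [0.0003, 0.0013, 0.0429] dr [-0.0026, 0.0007, -0.0]
total tool lin [ 0.3  1.3 42.9]
```

>>> apply_moves(
  deltas=[
    {"dr": [-0.002, 0, 0], "linear": [0.0003, 0.001, 0.008], "gripper": 1},
    {"dr": [0, 0, 0], "linear": [0, 0, 0.013], "gripper": 1},
    {"dr": [0, 0, 0], "linear": [0, 0, 0.012], "gripper": 1},
    {"dr": [0, 0, 0], "linear": [0, 0, 0.006], "gripper": 1},
    {"dr": [0, 0, 0], "linear": [0, 0, 0.001], "gripper": 1},
    {"dr": [0, 0, 0], "linear": [0, 0, 0], "gripper": 1},
    {"dr": [0, 0, 0], "linear": [0, 0, 0], "gripper": 0.4},
    {"dr": [0, 0, 0], "linear": [0, 0, 0], "gripper": 0.4},
    {"dr": [0, 0, 0], "linear": [0, 0, 0], "gripper": 0.4},
    {"dr": [0, 0, 0], "linear": [0, 0, 0], "gripper": 0.4},
  ],
)

```text
time_s: 78.3
eef_pos: [556.3, -96.4, 16.6]
orientation: [0.727, -0.686, -0.0, -0.0]
force: [-0.5, -1.0, -1.0]
gripper_width: 53.2
```

Run:
```python
from h import *
o=bot.get_obs();P,M,y=pose(o);print(P,o['gripper_width'])
plan([376,344,P[2]+105],-.02,16,p0=P+[0,0,105],R0=M)
```

```text
[556.27163958 -96.38264868  16.58814511] 53.15173449479101
from [556.3 -96.4 121.6] yaw -1.512 f [-0.5 -1.  -1. ] w 53.2 t 78.3 q [ 0.1   0.44 -0.2  -0.   -0.93 -0.05]
0 lin [-0.0281, 0.0096, 0.0] dr [-0.0, 0.0, -0.0933]
1 lin [-0.0289, 0.007, 0.0] dr [-0.0, 0.0, -0.0933]
2 lin [-0.0294, 0.0043, 0.0] dr [-0.0, 0.0, -0.0933]
3 lin [-0.0297, 0.0015, 0.0] dr [-0.0, 0.0, -0.0933]
4 lin [-0.0297, -0.0013, 0.0] dr [-0.0, 0.0, -0.0933]
5 lin [-0.0295, -0.004, 0.0] dr [-0.0, 0.0, -0.0933]
6 lin [-0.029, -0.0068, 0.0] dr [-0.0, 0.0, -0.0933]
7 lin [-0.0282, -0.0094, 0.0] dr [-0.0, 0.0, -0.0933]
8 lin [-0.0272, -0.012, 0.0] dr [-0.0, 0.0, -0.0933]
9 lin [-0.026, -0.0145, 0.0] dr [-0.0, 0.0, -0.0933]
10 lin [-0.0245, -0.0169, 0.0] dr [-0.0, 0.0, -0.0933]
11 lin [-0.0228, -0.0191, 0.0] dr [-0.0, 0.0, -0.0933]
12 lin [-0.021, -0.0211, 0.0] dr [-0.0, 0.0, -0.0933]
13 lin [-0.0189, -0.023, 0.0] dr [-0.0, 0.0, -0.0933]
14 lin [-0.0167, -0.0246, 0.0] dr [-0.0, 0.0, -0.0933]
15 lin [-0.0143, -0.0261, 0.0] dr [-0.0, 0.0, -0.0933]
total tool lin [-4.501e+02  1.543e+02  4.000e-01]
```

>>> apply_moves(
  deltas=[
    {"dr": [0, 0, 0], "linear": [0, 0, -0.045], "gripper": 0.4},
    {"dr": [0, 0, 0], "linear": [0, 0, -0.06], "gripper": 0.4},
    {"dr": [0, 0, -0.093], "linear": [-0.028, 0.0096, 0], "gripper": 0.4},
    {"dr": [0, 0, -0.093], "linear": [-0.029, 0.007, 0], "gripper": 0.4},
    {"dr": [0, 0, -0.093], "linear": [-0.0294, 0.0043, 0], "gripper": 0.4},
    {"dr": [0, 0, -0.093], "linear": [-0.0297, 0.0015, 0], "gripper": 0.4},
    {"dr": [0, 0, -0.093], "linear": [-0.0297, -0.0013, 0], "gripper": 0.4},
    {"dr": [0, 0, -0.093], "linear": [-0.0295, -0.004, 0], "gripper": 0.4},
    {"dr": [0, 0, -0.093], "linear": [-0.029, -0.0068, 0], "gripper": 0.4},
    {"dr": [0, 0, -0.093], "linear": [-0.028, -0.0094, 0], "gripper": 0.4},
  ],
)

```text
time_s: 79.55
eef_pos: [459.4, 127.8, 122.8]
orientation: [0.931, -0.366, -0.003, 0.0]
force: [-0.2, 0.4, -1.6]
gripper_width: 53.3
```

Run:
```python
from h import *
plan([376,344,105],-.02,8)
```

```text
from [459.4 127.8 122.8] yaw -0.75 f [-0.2  0.4 -1.6] w 53.3 t 79.55 q [ 0.6   0.18 -0.27 -0.01 -1.12  0.23]
0 lin [-0.026, -0.0127, 0.0023] dr [0.0, 0.0009, -0.0912]
1 lin [-0.0248, -0.015, 0.0023] dr [0.0, 0.0009, -0.0912]
2 lin [-0.0233, -0.0172, 0.0023] dr [0.0, 0.0009, -0.0912]
3 lin [-0.0216, -0.0192, 0.0023] dr [0.0, 0.0009, -0.0912]
4 lin [-0.0198, -0.0211, 0.0023] dr [0.0, 0.0009, -0.0912]
5 lin [-0.0178, -0.0229, 0.0023] dr [0.0, 0.0009, -0.0912]
6 lin [-0.0156, -0.0244, 0.0022] dr [0.0, 0.0009, -0.0912]
7 lin [-0.0134, -0.0257, 0.0022] dr [0.0, 0.0009, -0.0912]
total tool lin [-208.2 -101.5   18.8]
```

>>> apply_moves(
  deltas=[
    {"dr": [0, 0.001, -0.091], "linear": [-0.026, -0.0127, 0.001], "gripper": 0.4},
    {"dr": [0, 0.001, -0.091], "linear": [-0.025, -0.015, 0.001], "gripper": 0.4},
    {"dr": [0, 0.001, -0.091], "linear": [-0.0233, -0.017, 0.001], "gripper": 0.4},
    {"dr": [0, 0.001, -0.091], "linear": [-0.0216, -0.019, 0.001], "gripper": 0.4},
    {"dr": [0, 0.001, -0.091], "linear": [-0.0198, -0.021, 0.001], "gripper": 0.4},
    {"dr": [0, 0.001, -0.091], "linear": [-0.0178, -0.023, 0.001], "gripper": 0.4},
    {"dr": [0, 0.001, -0.091], "linear": [-0.0156, -0.0244, 0.001], "gripper": 0.4},
    {"dr": [0, 0, -0.07], "linear": [-0.01, -0.019, 0.001], "gripper": 0.4},
    {"dr": [0, 0, 0], "linear": [0, 0, 0], "gripper": 0.4},
    {"dr": [0, 0, 0], "linear": [0, 0, 0], "gripper": 0.4},
  ],
)

```text
time_s: 80.8
eef_pos: [369.5, 342.1, 112.6]
orientation: [1.0, -0.009, -0.002, 0.002]
force: [-0.5, -0.4, -1.8]
gripper_width: 53.7
```

Run:
```python
from h import *
plan([376,344,12.6],-.02,1)
o=bot.get_obs();s=bot.snapshot('wrist');save('w19',s['frame'])
```

```text
from [369.5 342.1 112.6] yaw -0.017 f [-0.5 -0.4 -1.8] w 53.7 t 80.8 q [ 1.06  0.24 -0.22 -0.   -1.11  0.5 ]
0 lin [0.0069, -0.0024, 0.1] dr [0.0032, 0.0048, 0.0025]
total tool lin [  6.9  -2.4 100. ]
```

View pics/w19.png

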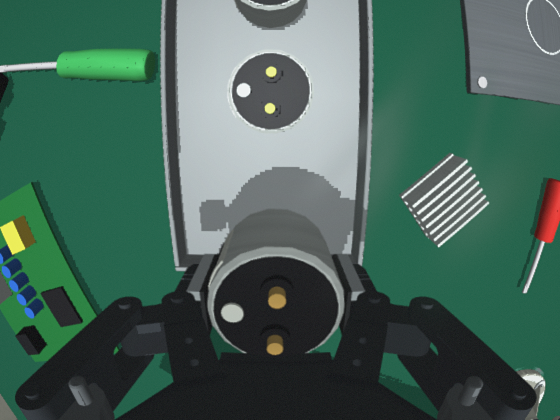

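Run:
```python
from h import *
o=bot.get_obs();s=bot.snapshot('wrist')
for u in [(180,268),(363,262),(165,5),(368,5)]: print(wray(s,*u,30,o).round(1))
print(wray(s,270,90,59,o))
```

```text
[326.1 420.4  30. ]
[328.8 274.9  30. ]
[526.8 418.6  30. ]
[522.5 275.4  30. ]
[456.45874568 344.94842472  59.        ]
```

>>> apply_moves(
  deltas=[
    {"dr": [0.003, 0.005, 0], "linear": [0.0085, -0.0025, 0.01], "gripper": 0.4},
    {"dr": [0, 0, 0], "linear": [0, 0, 0.018], "gripper": 0.4},
    {"dr": [0, 0, 0], "linear": [0, 0, 0.018], "gripper": 0.4},
    {"dr": [0, 0, 0], "linear": [0, 0, 0.018], "gripper": 0.4},
    {"dr": [0, 0, 0], "linear": [0, 0, 0.01], "gripper": 0.4},
    {"dr": [0, 0, 0], "linear": [0, 0, 0.004], "gripper": 0.4},
    {"dr": [0, 0, 0], "linear": [0, 0, 0], "gripper": 0.4},
    {"dr": [0, 0, 0], "linear": [0, 0, 0], "gripper": 0.4},
    {"dr": [0, 0, 0], "linear": [0, 0, 0], "gripper": 0.4},
    {"dr": [0, 0, 0], "linear": [0, 0, 0], "gripper": 0.4},
  ],
)

```text
time_s: 82.15
eef_pos: [382.8, 343.0, 31.8]
orientation: [1.0, -0.012, 0.002, -0.001]
force: [0.3, 0.3, -2.6]
gripper_width: 53.4
```

Run:
```python
from h import *
plan([378,345,12.6],-.02,1)
```

```text
from [382.8 343.   31.8] yaw -0.024 f [ 0.3  0.3 -2.6] w 53.4 t 82.15 q [ 1.04  0.34 -0.32  0.   -0.91  0.51]
0 lin [-0.0049, -0.0018, 0.0192] dr [-0.0029, -0.0036, -0.0036]
total tool lin [-4.9 -1.8 19.2]
```

>>> apply_moves(
  deltas=[
    {"dr": [-0.003, -0.003, 0], "linear": [-0.0045, -0.0015, 0.005], "gripper": 0.4},
    {"dr": [0, 0, 0], "linear": [0, 0, 0.006], "gripper": 0.4},
    {"dr": [0, 0, 0], "linear": [0, 0, 0.004], "gripper": 0.4},
    {"dr": [0, 0, 0], "linear": [0, 0, 0.002], "gripper": 0.4},
    {"dr": [0, 0, 0], "linear": [0, 0, 0.001], "gripper": 0.4},
    {"dr": [0, 0, 0], "linear": [0, 0, 0.001], "gripper": 0.4},
    {"dr": [0, 0, 0], "linear": [0, 0, 0], "gripper": 0.4},
    {"dr": [0, 0, 0], "linear": [0, 0, 0], "gripper": 0.4},
    {"dr": [0, 0, 0], "linear": [0, 0, 0], "gripper": 0.4},
    {"dr": [0, 0, 0], "linear": [0, 0, 0], "gripper": 0.4},
  ],
)

```text
time_s: 83.4
eef_pos: [378.1, 345.0, 12.6]
orientation: [1.0, -0.012, 0.001, -0.0]
force: [0.3, 0.8, -1.2]
gripper_width: 53.1
```

Run:
```python
from h import *
plan([378,345,12.6],-.02,1)
```

```text
from [378.1 345.   12.6] yaw -0.023 f [ 0.3  0.8 -1.2] w 53.1 t 83.4 q [ 1.05  0.36 -0.35  0.   -0.86  0.5 ]
0 lin [-0.0001, 0.0, 0.0] dr [-0.0003, -0.001, -0.0031]
total tool lin [-0.1  0.   0. ]
```

>>> apply_moves(
  deltas=[
    {"dr": [0, 0, 0], "linear": [0, 0, 0.001], "gripper": 0.4},
    {"dr": [0, 0, 0], "linear": [0, 0, 0], "gripper": 0.75},
    {"dr": [0, 0, 0], "linear": [0, 0, 0], "gripper": 0.75},
    {"dr": [0, 0, 0], "linear": [0, 0, 0], "gripper": 0.75},
    {"dr": [0, 0, 0], "linear": [0, 0, -0.03], "gripper": 0.75},
    {"dr": [0, 0, 0], "linear": [0, 0, -0.05], "gripper": 0.75},
    {"dr": [0, 0, 0], "linear": [0, 0, -0.055], "gripper": 0.8},
    {"dr": [0, 0, 0], "linear": [0, 0, -0.05], "gripper": 0.8},
    {"dr": [0, 0, 0], "linear": [0, 0, 0], "gripper": 0.7},
    {"dr": [0, 0, 0], "linear": [0, 0, 0], "gripper": 0.7},
  ],
)

```text
time_s: 84.65
eef_pos: [378.0, 344.7, 202.4]
orientation: [1.0, -0.011, 0.001, 0.0]
force: [0.3, -0.9, -1.5]
gripper_width: 59.6
```

Run:
```python
from h import *
o=bot.get_obs();s=bot.snapshot('wrist');save('w20',s['frame'])
plan([*st(90.6,129.9),175],.037,11)
```

```text
from [378.3 344.7 202.7] yaw -0.023 f [0.4 0.4 0.6] w 59.8 t 84.7 q [ 1.05  0.19 -0.05  0.   -1.33  0.5 ]
0 lin [0.0283, 0.0195, 0.0026] dr [0.0001, -0.0002, -0.0054]
1 lin [0.0281, 0.0197, 0.0026] dr [0.0001, -0.0002, -0.0054]
2 lin [0.028, 0.0198, 0.0026] dr [0.0001, -0.0002, -0.0054]
3 lin [0.0279, 0.02, 0.0026] dr [0.0001, -0.0002, -0.0054]
4 lin [0.0278, 0.0201, 0.0026] dr [0.0001, -0.0002, -0.0054]
5 lin [0.0277, 0.0203, 0.0026] dr [0.0001, -0.0002, -0.0054]
6 lin [0.0276, 0.0204, 0.0025] dr [0.0001, -0.0002, -0.0054]
7 lin [0.0275, 0.0206, 0.0025] dr [0.0001, -0.0002, -0.0054]
8 lin [0.0274, 0.0207, 0.0025] dr [0.0001, -0.0002, -0.0054]
9 lin [0.0273, 0.0209, 0.0025] dr [0.0001, -0.0002, -0.0054]
10 lin [0.0272, 0.021, 0.0025] dr [0.0001, -0.0002, -0.0054]
total tool lin [310.8 214.8  28.4]
```

View pics/w20.png

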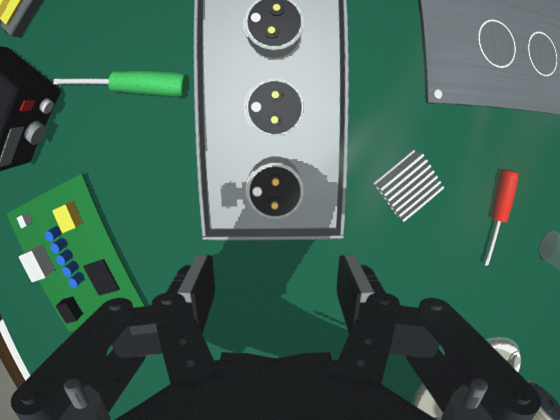

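All three cans stand upright in the tray, at (275,22), (274,107) and (275,190). Now to park the reader.

>>> apply_moves(
  deltas=[
    {"dr": [0, 0, -0.006], "linear": [0.03, 0.021, 0.002], "gripper": 0.7},
    {"dr": [0, 0, -0.006], "linear": [0.031, 0.0217, 0.002], "gripper": 0.7},
    {"dr": [0, 0, -0.006], "linear": [0.031, 0.022, 0.002], "gripper": 0.7},
    {"dr": [0, 0, -0.006], "linear": [0.031, 0.022, 0.002], "gripper": 0.7},
    {"dr": [0, 0, -0.006], "linear": [0.031, 0.022, 0.002], "gripper": 0.7},
    {"dr": [0, 0, -0.006], "linear": [0.031, 0.0225, 0.002], "gripper": 0.7},
    {"dr": [0, 0, -0.006], "linear": [0.0305, 0.0225, 0.002], "gripper": 0.7},
    {"dr": [0, 0, -0.006], "linear": [0.0305, 0.023, 0.002], "gripper": 0.7},
    {"dr": [0, 0, -0.006], "linear": [0.0305, 0.023, 0.002], "gripper": 0.7},
    {"dr": [0, 0, -0.006], "linear": [0.024, 0.018, 0.002], "gripper": 0.7},
  ],
)

```text
time_s: 85.95
eef_pos: [683.1, 120.2, 164.6]
orientation: [1.0, 0.022, -0.011, 0.007]
force: [-0.8, 0.1, 0.2]
gripper_width: 59.6
```

Run:
```python
from h import *
plan([*st(90.6,129.9),150],.037,2)
```

```text
from [683.1 120.2 164.6] yaw 0.044 f [-0.8  0.1  0.2] w 59.6 t 85.95 q [ 0.4   0.59  0.45  0.01 -1.46  1.21]
0 lin [0.0008, -0.0014, 0.0072] dr [0.0072, 0.011, 0.0035]
1 lin [0.0007, -0.0014, 0.0073] dr [0.0072, 0.011, 0.0035]
total tool lin [ 1.5 -2.9 14.5]
```

>>> apply_moves(
  deltas=[
    {"dr": [0.007, 0.011, 0.003], "linear": [0, 0, 0.004], "gripper": 0.7},
    {"dr": [0.006, 0.009, 0.003], "linear": [0, 0, 0.004], "gripper": 0.7},
    {"dr": [0, 0, 0], "linear": [0, 0, 0], "gripper": 0.7},
    {"dr": [0, 0, 0], "linear": [0, 0, 0], "gripper": 0.7},
    {"dr": [0, 0, 0], "linear": [0, 0, 0], "gripper": 0.7},
    {"dr": [0, 0, 0], "linear": [0, 0, 0], "gripper": 0.7},
    {"dr": [0, 0, 0], "linear": [0, 0, 0], "gripper": 0.7},
    {"dr": [0, 0, 0], "linear": [0, 0, 0], "gripper": 0.7},
    {"dr": [0, 0, 0], "linear": [0, 0, 0], "gripper": 0.7},
    {"dr": [0, 0, 0], "linear": [0, 0, 0], "gripper": 0.7},
  ],
)

```text
time_s: 87.2
eef_pos: [681.2, 120.5, 152.5]
orientation: [1.0, 0.019, -0.003, 0.001]
force: [-1.3, -0.3, -0.8]
gripper_width: 59.9
```

Run:
```python
from h import *
plan([*st(90.6,129.9),84],.037,1)
o=bot.get_obs();s=bot.snapshot('wrist');f=s['frame'].copy()
u=wproj(s,(*st(90.6,129.9),114),o);cv2.circle(f,tuple(np.int32(u)),3,(255,0,0),-1);save('w21',f)
```

```text
from [681.2 120.5 152.5] yaw 0.038 f [-1.3 -0.3 -0.8] w 59.9 t 87.2 q [ 0.4   0.57  0.4  -0.   -1.4   1.21]
0 lin [0.0035, -0.0024, 0.0685] dr [0.0023, 0.0067, 0.0009]
total tool lin [ 3.5 -2.4 68.5]
```

View pics/w21.png

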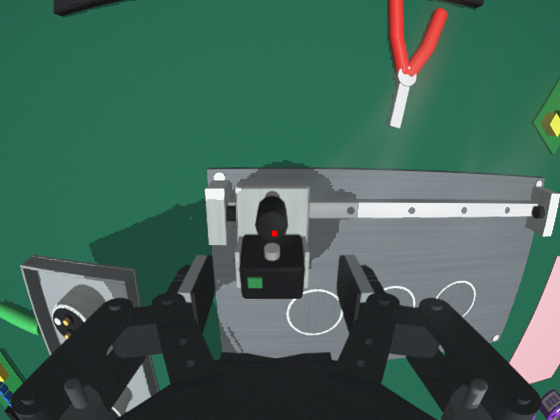

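>>> apply_moves(
  deltas=[
    {"dr": [0.002, 0.006, 0], "linear": [0.0035, -0.0024, 0.004], "gripper": 0.7},
    {"dr": [0, 0, 0], "linear": [0, 0, 0.016], "gripper": 0.7},
    {"dr": [0, 0, 0], "linear": [0, 0, 0.016], "gripper": 0.7},
    {"dr": [0, 0, 0], "linear": [0, 0, 0.016], "gripper": 0.7},
    {"dr": [0, 0, 0], "linear": [0, 0, 0.009], "gripper": 0.7},
    {"dr": [0, 0, 0], "linear": [0, 0, 0.003], "gripper": 0.7},
    {"dr": [0, 0, 0], "linear": [0, 0, 0], "gripper": 0.7},
    {"dr": [0, 0, 0], "linear": [0, 0, 0], "gripper": 0.7},
    {"dr": [0, 0, 0], "linear": [0, 0, 0], "gripper": 0.7},
    {"dr": [0, 0, 0], "linear": [0, 0, 0], "gripper": 0.7},
  ],
)

```text
time_s: 88.5
eef_pos: [684.7, 123.1, 83.6]
orientation: [1.0, 0.019, -0.0, 0.0]
force: [0.8, 0.2, 0.2]
gripper_width: 59.9
```

Run:
```python
from h import *
plan([*st(90.6,129.9),84],.037,1)
```

```text
from [684.7 123.1  83.6] yaw 0.038 f [0.8 0.2 0.2] w 59.9 t 88.5 q [ 0.4   0.61  0.28  0.   -1.24  1.21]
0 lin [-0.0005, 0.0002, -0.0004] dr [0.0004, 0.0008, 0.0009]
total tool lin [-0.5  0.2 -0.4]
```

>>> apply_moves(
  deltas=[
    {"dr": [0, 0, 0], "linear": [0, 0, 0], "gripper": 0.1},
    {"dr": [0, 0, 0], "linear": [0, 0, 0], "gripper": 0.1},
    {"dr": [0, 0, 0], "linear": [0, 0, 0], "gripper": 0.1},
    {"dr": [0, 0, 0], "linear": [0, 0, 0], "gripper": 0.1},
    {"dr": [0, 0, 0], "linear": [0, 0, 0], "gripper": 0.1},
    {"dr": [0, 0, 0], "linear": [0, 0.01, 0], "gripper": 0.1},
    {"dr": [0, 0, 0], "linear": [0, 0.016, 0], "gripper": 0.1},
    {"dr": [0, 0, 0], "linear": [0, 0.018, 0], "gripper": 0.1},
    {"dr": [0, 0, 0], "linear": [0, 0.018, 0], "gripper": 0.1},
    {"dr": [0, 0, 0], "linear": [0, 0.018, 0], "gripper": 0.1},
  ],
)

```text
time_s: 89.75
eef_pos: [688.0, 39.7, 84.1]
orientation: [1.0, 0.02, 0.0, -0.001]
force: [-0.1, 2.7, 1.3]
gripper_width: 19.2
```

Run:
```python
from h import *
plan([*st(90.6,-129),84],.037,1)
```

```text
from [688.   39.7  84.1] yaw 0.039 f [-0.1  2.7  1.3] w 19.2 t 89.75 q [ 0.28  0.6   0.26 -0.   -1.23  1.33]
0 lin [-0.0011, 0.1756, -0.0003] dr [-0.0021, -0.0006, 0.0021]
total tool lin [ -1.1 175.6  -0.3]
```

>>> apply_moves(
  deltas=[
    {"dr": [0, 0, 0.001], "linear": [0, 0.016, 0], "gripper": 0.1},
    {"dr": [0, 0, 0], "linear": [0, 0.018, 0], "gripper": 0.1},
    {"dr": [0, 0, 0], "linear": [0, 0.018, 0], "gripper": 0.1},
    {"dr": [0, 0, 0], "linear": [0, 0.018, 0], "gripper": 0.1},
    {"dr": [0, 0, 0], "linear": [0, 0.018, 0], "gripper": 0.1},
    {"dr": [0, 0, 0], "linear": [0, 0.018, 0], "gripper": 0.1},
    {"dr": [0, 0, 0], "linear": [0, 0.018, 0], "gripper": 0.1},
    {"dr": [0, 0, 0], "linear": [0, 0.016, 0], "gripper": 0.1},
    {"dr": [0, 0, 0], "linear": [0, 0.012, 0], "gripper": 0.1},
    {"dr": [0, 0, 0], "linear": [0, 0.008, 0], "gripper": 0.1},
  ],
)

```text
time_s: 91.0
eef_pos: [694.5, -133.4, 84.0]
orientation: [1.0, 0.018, 0.001, -0.001]
force: [1.0, 2.3, 1.2]
gripper_width: 19.2
```

Run:
```python
from h import *
plan([*st(90.6,-129.7),84],.037,1)
```

```text
from [ 694.5 -133.4   84. ] yaw 0.036 f [1.  2.3 1.2] w 19.2 t 91.0 q [ 0.03  0.63  0.32 -0.   -1.26  1.58]
0 lin [-0.0008, 0.0031, 0.0] dr [-0.0015, -0.0013, -0.0006]
total tool lin [-0.8  3.1  0. ]
```

>>> apply_moves(
  deltas=[
    {"dr": [0, 0, 0], "linear": [0, 0.003, 0], "gripper": 0.1},
    {"dr": [0, 0, 0], "linear": [0, 0.003, 0], "gripper": 0.1},
    {"dr": [0, 0, 0], "linear": [0, 0.003, 0], "gripper": 0.1},
    {"dr": [0, 0, 0], "linear": [0, 0.003, 0], "gripper": 0.1},
    {"dr": [0, 0, 0], "linear": [0, 0.003, 0], "gripper": 0.1},
    {"dr": [0, 0, 0], "linear": [0, 0.003, 0], "gripper": 0.1},
    {"dr": [0, 0, 0], "linear": [0, 0.003, 0], "gripper": 0.1},
    {"dr": [0, 0, 0], "linear": [0, 0.003, 0], "gripper": 0.1},
    {"dr": [0, 0, 0], "linear": [0, 0.003, 0], "gripper": 0.1},
    {"dr": [0, 0, 0], "linear": [0, 0.003, 0], "gripper": 0.1},
  ],
)

```text
time_s: 92.25
eef_pos: [694.7, -136.5, 83.9]
orientation: [1.0, 0.026, -0.001, -0.016]
force: [-1.8, 10.5, 2.9]
gripper_width: 18.9
```

>>> apply_moves(
  deltas=[
    {"dr": [0, 0, 0], "linear": [0, -0.001, 0], "gripper": 0.6},
    {"dr": [0, 0, 0], "linear": [0, 0, 0], "gripper": 0.6},
    {"dr": [0, 0, 0], "linear": [0, 0, 0], "gripper": 0.7},
    {"dr": [0, 0, 0], "linear": [0, 0, 0], "gripper": 0.7},
    {"dr": [0, 0, 0], "linear": [0, 0, -0.025], "gripper": 0.8},
    {"dr": [0, 0, 0], "linear": [0, 0, -0.03], "gripper": 0.9},
    {"dr": [0, 0, 0], "linear": [0, 0, -0.04], "gripper": 1},
    {"dr": [0, 0, 0], "linear": [0, 0, -0.04], "gripper": 1},
    {"dr": [0, 0, 0], "linear": [0, 0, 0], "gripper": 1},
    {"dr": [0, 0, 0], "linear": [0, 0, 0], "gripper": 1},
  ],
)

```text
time_s: 93.5
eef_pos: [693.6, -142.0, 220.7]
orientation: [1.0, 0.025, -0.004, -0.014]
force: [0.3, -0.4, -1.5]
gripper_width: 85.4
```

Run:
```python
from h import *
for n in ['scene','top','wrist']: save('f_'+n,bot.snapshot(n)['frame'])
plan([450,-60,260],-.3,6)
```

```text
from [ 693.5 -142.   220.6] yaw 0.05 f [-0.5 -0.9 -1. ] w 85.4 t 93.65 q [ 0.    0.6   0.63 -0.03 -1.6   1.62]
0 lin [-0.0399, -0.0159, -0.0058] dr [-0.0045, 0.002, 0.0583]
1 lin [-0.0407, -0.0135, -0.006] dr [-0.0045, 0.002, 0.0583]
2 lin [-0.0414, -0.0111, -0.0061] dr [-0.0045, 0.002, 0.0583]
3 lin [-0.042, -0.0086, -0.0062] dr [-0.0045, 0.002, 0.0583]
4 lin [-0.0424, -0.0061, -0.0064] dr [-0.0045, 0.002, 0.0583]
5 lin [-0.0427, -0.0036, -0.0065] dr [-0.0045, 0.002, 0.0583]
total tool lin [-239.4  -95.1  -35. ]
```

View pics/f_scene.png

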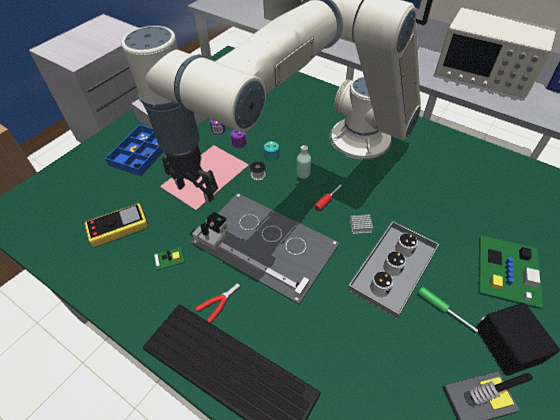

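View pics/f_top.png

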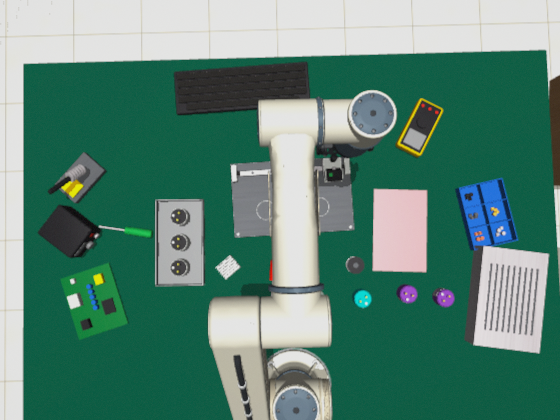

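View pics/f_wrist.png

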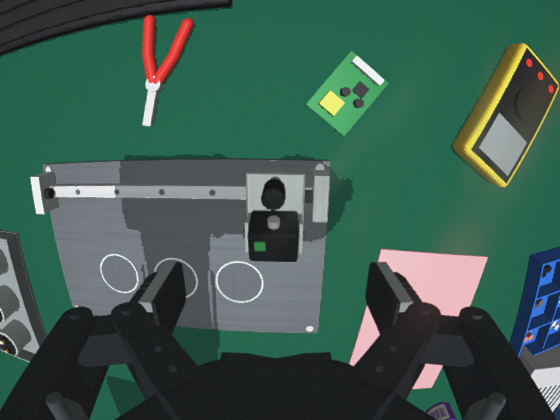

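Final views: the three cans stand in the tray (scene (408,242), (396,262), (383,283)). The reader is at the home stop and the other items haven't visibly moved. The gripper is clear, so I'm handing in.

```bash
python3 -c "
from plant import bot
print(bot.hand_in())"
```

```text
the job is handed in; nothing more can be done
None
```

The job is done and was handed in at about 94 s of the 210 s allowed; the hand-in gives no verdict, so I can't confirm that the reader logged the codes.

- **Reading:** I ran the reader to its home stop and stood the three capacitors in rings 1 to 3 with their labels to the rail. I then slid the reader to the far stop.
- **Knocked capacitor:** The one in ring 1 was knocked about 30 mm aside before the reading. I set it back first.
- **Afterwards:** I moved all three to the grey tray and parked the reader at home again.

**Checks before the reading:** all three were centred within about 2.6 mm. Label angles from the studs were within about 2° of square. The plug-based angles disagreed by up to 6.6° in the coarse scene view and up to 3° in the wrist view; I trusted the studs. Just after the slide all three were still in place.

**Checks at the end:** the three capacitors were upright in the tray. I felt about 10 N of reaction at each stop (station y about ±130 mm), and the gripper was clear of everything. The spool, heatsink, pliers, screwdriver and look-alikes showed no visible movement. No check failed.

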